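# Refit the rollers of the fruit inspection bed

## Task

Put the fruit-turning rollers back after washing: swing out the turnbuttons where they are in the way, lift each square blanking bar out of the roller bed and lay it flat on the floor of the black bin, and put every loose roller into the bed, one to a slot pair, its axle ends lowered into the two facing slots until both are fully home. Then turn all three turnbuttons shut, straight over their slots, also over a slot that stays empty. Leave the jar, the sizing ring, the brush and the fruit tray where they are.

Things in the scene. Friction and masses are not known exactly. Their poses are not given: they have to be found in the camera images.
- bed: Roller bed, fixed to the bench: grey base 124 x 265 x 8 mm, two upright aluminium side rails 12 mm thick, 54 mm high, centred at x = -56 and +56 mm, running along y from -140 to +125 mm. Origin: on the bench, at the middle slot pair, half-way between the rails. x runs from near to far rail, z up. Each rail has three open-topped slots at y = -84, 0, +84 mm. Three turnbuttons sit on the far rail.
- seat1 (a point): Where the centre of a fully seated roller lies in the slot pair at bed y = -84 mm: half-way between the rails, at z = 38 mm, axes as the bed's. Each slot is 15.5 mm wide, its floor at z = 32 mm, its mouth (z = 48 to 54 mm) flared to 25.5 mm. The rails stand 100 mm apart inside.
- seat2 (a point): The same point for the slot pair at bed y = 0.
- seat3 (a point): The same point for the slot pair at bed y = +84 mm.
- keeper1 (a joint): Turnbutton of seat1: flat dark steel bar 12 mm wide, z = 54 to 60 mm, turning flat on the far rail about a vertical pivot at bed (57, -126) mm, reaching 66 mm past it. In rad: 0 (stop) = shut, bar along the rail (+y from the pivot) over the slot; it grows as the bar swings outward, clockwise from above, to 1.6 (stop) = pointing to bed +x. From 1.2 on it clears the slot. Stays put; about 1 N at the knob.
- keeper1_knob (a point): Upright round black knob of keeper1, diameter 14 mm, 34 mm tall (bed z = 60 to 94 mm), 58 mm from the pivot. This point is on the knob's axis 24 mm above the bar (z = 84 mm); its axes turn with the bar, y pointing from pivot to knob.
- keeper2 (a joint): Turnbutton of seat2: flat dark steel bar 12 mm wide, z = 54 to 60 mm, turning flat on the far rail about a vertical pivot at bed (57, -42) mm, reaching 66 mm past it. In rad: 0 (stop) = shut, bar along the rail (+y from the pivot) over the slot; it grows as the bar swings outward, clockwise from above, to 1.6 (stop) = pointing to bed +x. From 1.2 on it clears the slot. Stays put; about 1 N at the knob.
- keeper2_knob (a point): Upright round black knob of keeper2, diameter 14 mm, 34 mm tall (bed z = 60 to 94 mm), 58 mm from the pivot. This point is on the knob's axis 24 mm above the bar (z = 84 mm); its axes turn with the bar, y pointing from pivot to knob.
- keeper3 (a joint): Turnbutton of seat3: flat dark steel bar 12 mm wide, z = 54 to 60 mm, turning flat on the far rail about a vertical pivot at bed (57, 42) mm, reaching 66 mm past it. In rad: 0 (stop) = shut, bar along the rail (+y from the pivot) over the slot; it grows as the bar swings outward, clockwise from above, to 1.6 (stop) = pointing to bed +x. From 1.2 on it clears the slot. Stays put; about 1 N at the knob.
- keeper3_knob (a point): Upright round black knob of keeper3, diameter 14 mm, 34 mm tall (bed z = 60 to 94 mm), 58 mm from the pivot. This point is on the knob's axis 24 mm above the bar (z = 84 mm); its axes turn with the bar, y pointing from pivot to knob.
- roller1_center (a point): Roller (all alike; two or three are present): eight-sided dark rubber sleeve, 40 mm over the flats, 92 mm long, on a round steel axle of 12 mm diameter, 148 mm long in all, sticking out 28 mm at each end; 0.2 to 0.33 kg. Starts lying on one of its flats on the bench (centre at z = 20 mm). This point is its centre; x runs along the axle (either way round will do).
- roller2_center (a point): Roller (all alike; two or three are present): eight-sided dark rubber sleeve, 40 mm over the flats, 92 mm long, on a round steel axle of 12 mm diameter, 148 mm long in all, sticking out 28 mm at each end; 0.2 to 0.33 kg. Starts lying on one of its flats on the bench (centre at z = 20 mm). This point is its centre; x runs along the axle (either way round will do).
- roller3_center (a point): Roller (all alike; two or three are present): eight-sided dark rubber sleeve, 40 mm over the flats, 92 mm long, on a round steel axle of 12 mm diameter, 148 mm long in all, sticking out 28 mm at each end; 0.2 to 0.33 kg. Starts lying on one of its flats on the bench (centre at z = 20 mm). This point is its centre; x runs along the axle (either way round will do).
- bar1_center (a point): Blanking bar (one or two of the three are present) that starts resting in the slots of seat1, under its turnbutton: square aluminium body 30 x 30 mm, 60 mm long, on a round steel axle of 12 mm diameter, 148 mm long in all; about 0.2 kg. This point is its centre; x runs along the axle, z square to a flat.
- bar2_center (a point): Blanking bar (one or two of the three are present) that starts resting in the slots of seat2, under its turnbutton: square aluminium body 30 x 30 mm, 60 mm long, on a round steel axle of 12 mm diameter, 148 mm long in all; about 0.2 kg. This point is its centre; x runs along the axle, z square to a flat.
- bar3_center (a point): Blanking bar (one or two of the three are present) that starts resting in the slots of seat3, under its turnbutton: square aluminium body 30 x 30 mm, 60 mm long, on a round steel axle of 12 mm diameter, 148 mm long in all; about 0.2 kg. This point is its centre; x runs along the axle, z square to a flat.
- bin: Shallow open black bin, fixed to the bench: 200 (x) x 170 (y) mm outside, walls 5 mm thick and 25 mm high, floor 5 mm thick. Origin: on the bench under its centre. A bar lying flat in it has its centre at z = 20 mm.
- jar: Bystander: amber glass jar with steel lid, diameter 60, 75 mm tall; origin under its centre.
- gauge: Bystander: flat brass sizing ring, outer diameter 84, 12 mm thick; origin under its centre.
- brush: Bystander: small hand brush lying on the bench; origin on the bench under it.
- tray: Bystander: foam tray 100 x 190 mm with two green citrons, about 75 mm tall; origin under its centre.
Not all that is in view belongs to the job. Leave any orange or yellow look-alike of the part that bears bar1_center alone.

How it is judged:
By the outcome, as a careful person would: the job done as asked, in the order asked, and still so for the second after the job is handed in, with the robot touching nothing.
Of bar1, bar2, bar3 only 1 to 2 are there at a start; the rules pass over those that are not, and their reading is None.
Of roller1, roller2, roller3 only 2 to 3 are there at a start; the rules pass over those that are not, and their reading is None.
At some moment in a run one of roller1, roller2, roller3 may be knocked a few centimetres aside while the robot is not near it.
It also fails if it takes over 210 s, if anything falls off the work surface, if the arm or the gripper's body presses on something with over 40 N, if the wrist force passes 120 N, or if a joint passes its speed limit or range.

## Robot

A 7-joint arm with a two-finger parallel gripper is mounted at the origin on the work surface. World frame = base frame: x ahead of the robot, y to its left, z up, the work surface at z = 0. Lengths are in m, angles in degrees, forces in N, time in s.
With the tool pointing down it reaches from about 0.35 to 0.9 m from the base axis. Payload 7.2 kg.
Tool frame: the origin (TCP) lies at the very end of the fingers, on their centre line; the grasp point (between the pads) lies 19 mm behind it (env.grasp_offset is the x of the grasp point in the tool frame, in m); x points along the fingers, z is the direction in which the jaws open and shut, and the axes are right-handed (so a half turn about x gives the same grasp; the last joint's range is limited). The gripper opens to 88 mm and grips with 3 to 60 N. Pads are 20 mm wide; open, the fingers measure 115 mm over their backs; the gripper's body (75 mm by 178 mm) begins 61 mm behind the grasp point.
Start: joints at [-72.663, 23.554, -0.728, 91.456, 0.321, 64.991, -4.71], TCP at [0.226, 0.583, 0.223] pointing down, gripper open.
Joint ranges: [-169.25, 169.25], [-16.82, 113.86], [-84.01, 82.57], [7.8, 145.47], [-59.2, 239.2], [7.22, 106.19], [-163.78, 163.78]. Speed limits (degrees/s): [136.94, 136.94, 172.46, 172.46, 180, 180, 180].

## Interface

Orientations are given as [roll, pitch, yaw] about the fixed x, y, z axes, in that order (R = Rz(yaw) Ry(pitch) Rx(roll)).
In Python, from plant import env gives the robot as it stands.
- The arm moves only by the tool jog_arm, never from a script. Its argument "steps" is a list of rows, each an object with "slide": the shift along the world's x, y, z in m, a list of three; "angular": the turn, a rotation vector about the world's x, y, z in degrees, a list of three. A call has 1 to 5 rows; each row shifts and turns the commanded pose from where the row before left it; what a row does not reach is not made up. A row lasts 1/12 s, in which the tool goes at most 41.7 mm and 7.16 degrees, less where a joint would pass 70% of its speed; a pose out of reach is approached as far as the arm can. A call with a gripper value outside its range is refused whole. "hand" is the closure in counts, from 0 (fully open) to 255 (shut), set as the call begins (left out, the last holds). The fingers move at their own pace and stop on an object; "squeeze" is the grip in N (left out, the last holds). Time passes only in rows, so rows that do not move let the fingers close. It gives the time, the measured TCP pose, the force and the opening at its end, in the units of the state.
- env.sense(): the state, without advancing time (a new reading comes with each control period).
- env.read_camera(name): name is "scene" or "top" or "wrist"; returns a dict with "frame" (420x560x3 uint8, red, green, blue), "camera_matrix" (3x3 intrinsics, pixels), "dist_coeffs" ([k1, k2, p1, p2, k3] as OpenCV has them; the pictures are not rectified), "world_from_camera" (4x4, takes a point from camera to world coordinates); the wrist camera has in their place "mount" (4x4, takes a point from camera to tool coordinates, whose origin is the TCP and whose axes are the tool frame's). Camera axes: x right, y down, z forward; pixel columns grow to the right and rows downward; lengths in m; the calibration is good to about 2 mm. A picture is of the moment at which its call begins: read the wrist's pose just before it. There is no depth.
- env.sign_off(): hands the job in, once; it reports no verdict.
Trained networks look in a picture, given as the dict that the camera call returned (one of the last four; its "shot" number tells which), for a name from the list of things; names that differ only in an ending like _2 or _b are one class to them, and where a whole thing is asked for, a point or a joint stands for the part that bears it (a point fixed in the world has none). Each returns a list of dicts, best first, with "score" (0 to 1); they miss things now and then, are a little off and sometimes report something else, mostly with a low value. They report only what shows in the picture. A call takes as long as a camera call. They do not tell look-alikes from the thing itself.
- env.boxes_of(target, picture): "uv" ([column, row] in pixels, amid what is visible of it).
The state is a dict: "clock": time; "joint_positions": joint angles; "joint_velocities": joint speeds; "joint_efforts": joint torques, N m; "eef_pos": TCP position; "tcp_rot": TCP orientation; "force": force on the tool from outside, world axes, zero at the start; "moment": the same for the moment, N m; "opening": finger opening in m.
Only numpy, scipy, OpenCV 4.12 (cv2) and the standard library are available. Lean on these libraries where they do the work, as an engineer would, in place of code of your own. Each camera call takes 0.05 s, during which the arm holds its last target.

## Working session

There is one attempt and no reset: what is moved stays moved. The work goes in short steps, Python scripts to look and compute and a tool call to move; the robot and the scene stay as the last step left them, time stands still between calls to the robot, and variables do not carry over. Pictures are saved under pics/ and viewed, and the job is handed in when it is done.

Besides the shell and the picture viewer there is one more tool, called after "Request:" in YAML: its name, and indented under it one key for each argument. jog_arm: Moves the arm, as the interface text tells. Its arguments: {"type":"object","properties":{"steps":{"type":"array"},"hand":{"type":"number"},"squeeze":{"type":"number"}},"required":["steps"]}

```bash
ls; mkdir -p pics; cat > h.py <<'E'
from plant import env
import numpy as np, cv2
def save(n,im,crop=None,s=1):
    im=im[...,::-1]
    if crop: im=im[crop[1]:crop[3],crop[0]:crop[2]]
    if s!=1: im=cv2.resize(im,None,fx=s,fy=s,interpolation=cv2.INTER_CUBIC)
    cv2.imwrite('pics/'+n+'.png',np.ascontiguousarray(im))
def ray(p,uv,T=None):
    T=p['world_from_camera'] if T is None else T
    T=np.array(T)
    u=cv2.undistortPoints(np.array([[uv]],float),np.array(p['camera_matrix']),np.array(p['dist_coeffs']))[0,0]
    return T[:3,3],T[:3,:3]@np.array([u[0],u[1],1])
def at_z(p,uv,z,T=None):
    o,d=ray(p,uv,T); return o+d*(z-o[2])/d[2]
def proj(p,X,T=None):
    T=np.array(p['world_from_camera'] if T is None else T); Ti=np.linalg.inv(T)
    X=np.atleast_2d(X).astype(float)
    r=cv2.Rodrigues(Ti[:3,:3])[0]
    return cv2.projectPoints(X,r,Ti[:3,3],np.array(p['camera_matrix']),np.array(p['dist_coeffs']))[0][:,0]
def rpy(a):
    from scipy.spatial.transform import Rotation as R
    return R.from_euler('xyz',a,degrees=True).as_matrix()
def wristT(p,s):
    T=np.eye(4);T[:3,:3]=rpy(s['tcp_rot']);T[:3,3]=s['eef_pos']
    return T@np.array(p['mount'])
E
python3 - <<'E'
from h import *
s=env.sense(); print(s, env.grasp_offset)
for n in ['scene','top','wrist']:
    p=env.read_camera(n); save(n+'0',p['frame'])
    print(n,p['camera_matrix'],p['dist_coeffs'],p.get('world_from_camera',p.get('mount')))
    for t in ['roller1_center','bar1_center','keeper1_knob','bin','jar','gauge','brush','tray','bed']:
        print(t,[(np.round(b['uv']).tolist(),round(b['score'],2), [k for k in b if k not in('uv','score')]) for b in env.boxes_of(t,p)])
E
```

```text
pics
{'clock': 0.0, 'joint_positions': array([-72.66029243,  23.6012306 ,  -0.72931443,  91.50503695,
         0.31900054,  64.99129934,  -4.71058346]), 'joint_velocities': array([-0.00491632,  0.02335799,  0.02345565, -0.05939186,  0.0092392 ,
       -0.17035457, -0.01812881]), 'joint_efforts': array([-1.29040567e-03, -5.87940145e+01,  6.40935134e-01, -2.91088682e+01,
       -5.38124784e-02,  1.82576780e-02,  1.28437496e-04]), 'eef_pos': array([0.22632663, 0.58201515, 0.22178874]), 'tcp_rot': array([-177.16112527,   89.90443361, -108.40775533]), 'force': array([ 0.29660927,  0.47735086, -0.00955323]), 'moment': array([0.02549967, 0.03879299, 0.01054556]), 'opening': 0.0879834105118434} -0.0187
scene [[434.12790486   0.         282.00830579]
 [  0.         434.12790486 199.87856316]
 [  0.           0.           1.        ]] [-0.08430865  0.          0.          0.          0.        ] [[-1.04195850e-01  7.61522609e-01 -6.39708168e-01  1.29232176e+00]
 [ 9.94556775e-01  7.99197700e-02 -6.68554487e-02  5.53479054e-02]
 [ 2.13393954e-04 -6.43192153e-01 -7.65704779e-01  9.95216062e-01]

[... 1360 characters left out ...]
202.0, 215.0], 0.57, [])]
tray [([224.0, 96.0], 0.91, []), ([147.0, 129.0], 0.43, [])]
bed [([243.0, 222.0], 0.96, [])]
wrist [[349.2521051    0.         279.78838619]
 [  0.         349.2521051  209.79055844]
 [  0.           0.           1.        ]] [0.02464979 0.         0.         0.         0.        ] [[-5.58906206e-04 -2.97437776e-01  9.54741042e-01 -1.62319225e-01]
 [-1.27761896e-03 -9.54740200e-01 -2.97438261e-01  8.13012280e-02]
 [ 9.99999028e-01 -1.38603535e-03  1.53598080e-04  2.02197358e-04]
 [ 0.00000000e+00  0.00000000e+00  0.00000000e+00  1.00000000e+00]]
roller1_center []
bar1_center []
keeper1_knob []
bin [([210.0, 396.0], 0.88, [])]
jar []
gauge []
brush []
tray []
bed []
```

View pics/top0.png

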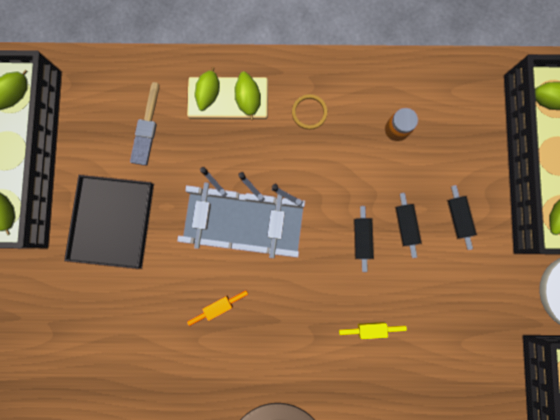

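View pics/scene0.png

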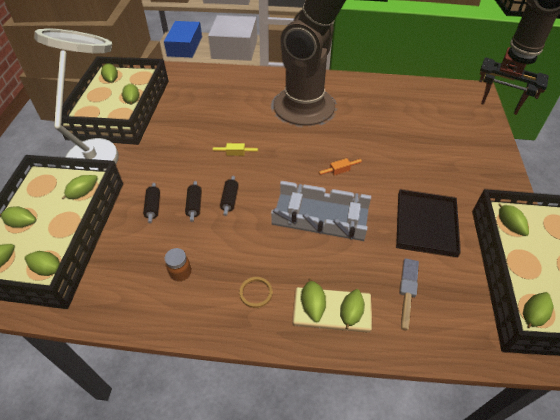

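```bash
python3 - <<'E'
import cv2
im=cv2.imread('pics/top0.png')
cv2.imwrite('pics/top0c.png',cv2.resize(im[140:300,150:360],None,fx=3.7,fy=3.7,interpolation=cv2.INTER_CUBIC))
E
```

```text
(no output)
```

View pics/top0c.png

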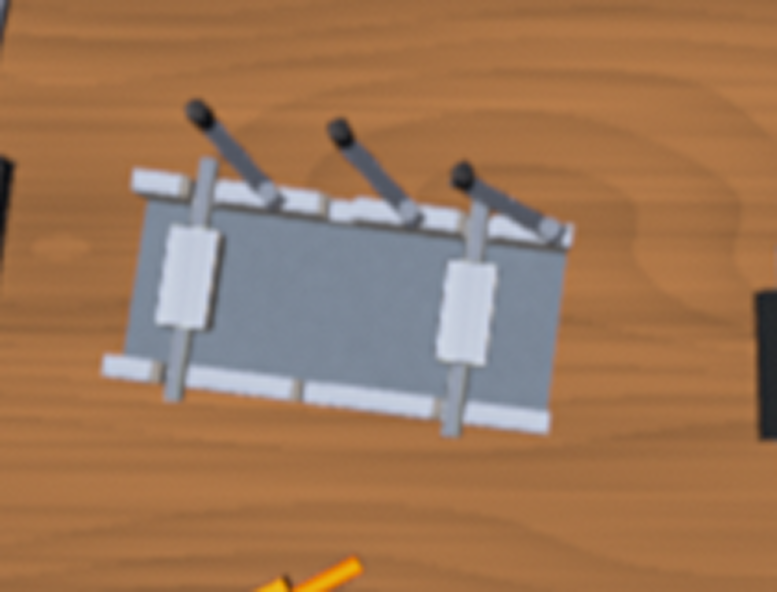

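The top view shows the bed at px (243,222), with seat1 on the right and seat3 on the left. Two white bars sit in it, at (276,226) and (202,215). The keepers are partly open, with knobs at (204,171), (242,178) and (276,187). The rollers are at (363,238), (408,225) and (461,217), and the bin is at (110,222). The orange piece (217,308) and yellow piece (373,331) are coloured look-alikes on the bench, so I leave them alone. The bars that belong to the job are the plain aluminium ones in the slots.

```bash
cat >> h.py <<'E'
def b2w(bed,P):
    x,y,a=bed; P=np.atleast_2d(P).astype(float); c,s=np.cos(a),np.sin(a)
    return np.c_[x+c*P[:,0]-s*P[:,1], y+s*P[:,0]+c*P[:,1], P[:,2]]
E
python3 - <<'E'
from h import *
from scipy.optimize import least_squares
p=env.read_camera('top'); q=env.read_camera('scene')
pts=np.array([(103,366),(549,422),(133,180),(573,236)])/3.7+[150,140]
M=np.array([(-56,125,54),(-56,-140,54),(56,125,54),(56,-140,54)])/1000.
f=lambda b:(proj(p,b2w(b,M))-pts).ravel()
r=least_squares(f,[.4,0,-.1]); b=r.x; print('bed',b,np.degrees(b[2]),np.round(r.fun,1))
K=[]
for i,(u,yp) in enumerate([((462,175),-126),((340,132),-42),((200,113),42)]):
    X=at_z(p,np.array(u)/3.7+[150,140],.090)
    piv=b2w(b,[.057,yp/1000,.09])[0]; d=X-piv
    c,s=np.cos(b[2]),np.sin(b[2]); dx=c*d[0]+s*d[1]; dy=-s*d[0]+c*d[1]
    print('keeper',i+1,np.round(X,3),'r',np.hypot(dx,dy),'ang',np.arctan2(dx,dy))
for n,u in [('r',(363,239)),('r',(408,225)),('r',(461,217))]:
    print(n,np.round(at_z(p,u,.02),3))
print('bin',[np.round(at_z(p,u,.025),3) for u in [(81,177),(153,182),(66,260),(141,267)]])
# overlay
for cam,nm in((p,'ovt'),(q,'ovs')):
    im=cam['frame'].copy()
    for uv in proj(cam,b2w(b,np.r_[M,[[x/1000,y/1000,.054] for x in(-56,56) for y in(-84,0,84)]])): cv2.circle(im,tuple(np.round(uv).astype(int)),1,(255,0,0),-1)
    c=(150,140,360,300) if nm=='ovt' else (260,170,390,250)
    save(nm,im,c,3.7 if nm=='ovt' else 5)
print(rpy(env.sense()['tcp_rot']))
E
```

```text
bed [ 0.50845118  0.09326838 -0.11531022] -6.606788947880141 [ 0.3 -0.1  0.   0.3 -0.   0.  -0.3 -0.2]
keeper 1 [0.578 0.013 0.09 ] r 0.05818406579608967 ang 0.3667586151483114
keeper 2 [0.602 0.084 0.09 ] r 0.05707094345180047 ang 0.7043830424371482
keeper 3 [0.612 0.165 0.09 ] r 0.05616897687236619 ang 0.7390704604291365
r [ 0.473 -0.186  0.02 ]
r [ 0.506 -0.288  0.02 ]
r [ 0.526 -0.409  0.02 ]
bin [array([0.608, 0.46 , 0.025]), array([0.598, 0.294, 0.025]), array([0.418, 0.481, 0.025]), array([0.405, 0.312, 0.025])]
[[-3.02389867e-06 -9.32032280e-01  3.62375261e-01]
 [-7.50242008e-06  3.62375261e-01  9.32032280e-01]
 [-1.00000000e+00  9.96797392e-08 -8.08828376e-06]]
```

View pics/ovt.png

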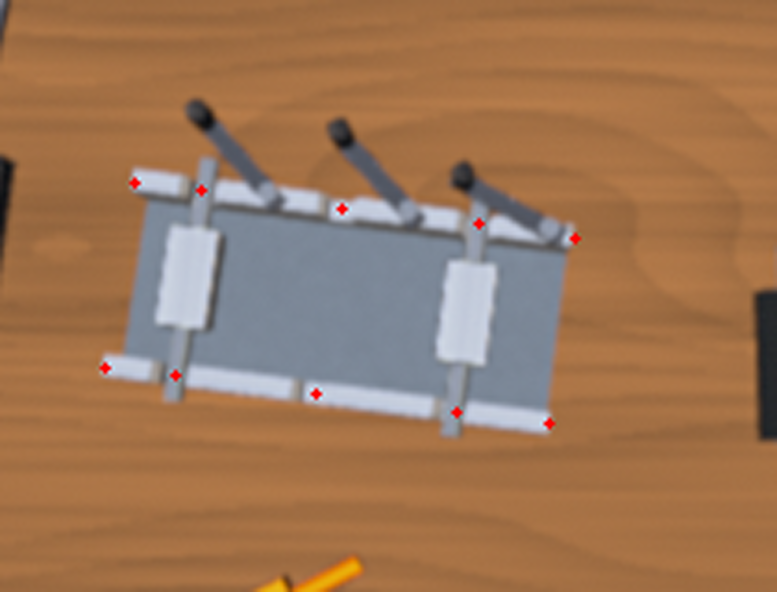

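View pics/ovs.png

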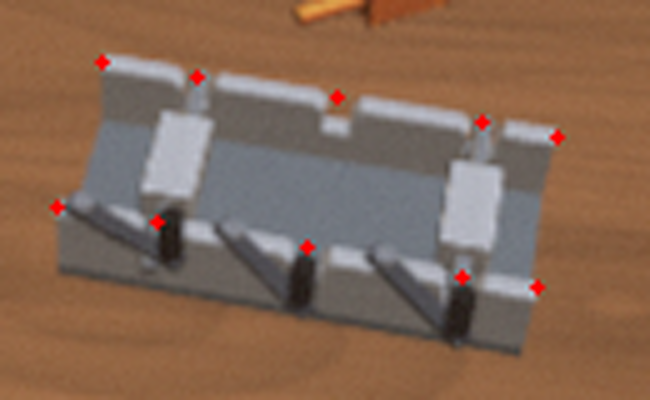

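Request:
jog_arm:
  steps:
    - {"slide": [0.0207, -0.0335, 0], "angular": [0, 0, -5.7]}
    - {"slide": [0.0207, -0.0335, 0], "angular": [0, 0, -5.7]}
    - {"slide": [0.0207, -0.0335, 0], "angular": [0, 0, -5.7]}
    - {"slide": [0.0207, -0.0335, 0], "angular": [0, 0, -5.7]}
    - {"slide": [0.0207, -0.0335, 0], "angular": [0, 0, -5.7]}
  hand: 165
  squeeze: 20

```text
clock: 2.02
eef_pos: [0.3306, 0.4134, 0.2228]
tcp_rot: [35.6, 90.0, 75.6]
force: [1.4, -0.9, 0.1]
opening: 0.0579
```

Request:
jog_arm:
  steps:
    - {"slide": [0.0207, -0.0335, 0], "angular": [0, 0, -5.7]}
    - {"slide": [0.0207, -0.0335, 0], "angular": [0, 0, -5.7]}
    - {"slide": [0.0207, -0.0335, 0], "angular": [0, 0, -5.7]}
    - {"slide": [0.0207, -0.0335, 0], "angular": [0, 0, -5.7]}
    - {"slide": [0.0207, -0.0335, 0], "angular": [0, 0, -5.7]}

```text
clock: 2.43
eef_pos: [0.4342, 0.2458, 0.2231]
tcp_rot: [39.9, 89.9, 51.4]
force: [0.1, 0.0, 0.3]
opening: 0.0311
```

Request:
jog_arm:
  steps:
    - {"slide": [0.0207, -0.0335, 0], "angular": [0, 0, -5.7]}
    - {"slide": [0.0207, -0.0335, 0], "angular": [0, 0, -5.7]}
    - {"slide": [0.0207, -0.0335, 0], "angular": [0, 0, -5.7]}
    - {"slide": [0.0207, -0.0335, 0], "angular": [0, 0, -5.7]}
    - {"slide": [0, 0, 0], "angular": [0, 0, 0]}

```text
clock: 2.85
eef_pos: [0.5197, 0.1056, 0.2234]
tcp_rot: [-29.1, 89.8, -41.0]
force: [0.4, -0.8, 0.5]
opening: 0.0311
```

```bash
cat >> h.py <<'E'
B0=np.array([0.50845118,0.09326838,-0.11531022])
def yawz(s):
    R=rpy(s['tcp_rot']); return np.degrees(np.arctan2(R[1,2],R[0,2]))
E
python3 - <<'E'
from h import *
s=env.sense(); p=env.read_camera('wrist'); T=wristT(p,s); print(yawz(s),s['eef_pos'])
im=p['frame'].copy(); save('w1',im)
M=np.array([[x/1000,y/1000,.054] for x in(-50,50,-62,62) for y in(-140,125)]+[[57/1000,y/1000,.06] for y in(-126,-42,42)])
for uv in proj(p,b2w(B0,M),T): cv2.circle(im,tuple(np.round(uv).astype(int)),2,(255,0,0),-1)
save('w1o',im)
E
```

```text
-11.907623597185719 [0.51965148 0.10564084 0.22342602]
```

View pics/w1o.png

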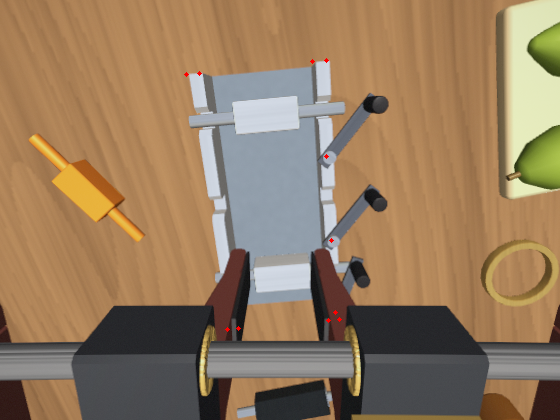

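```bash
python3 - <<'E'
from h import *
im=cv2.imread('pics/w1.png')
cv2.imwrite('pics/w1c.png',cv2.resize(im[50:270,170:400],None,fx=2.7,fy=2.7,interpolation=cv2.INTER_CUBIC))
E
```

```text
(no output)
```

View pics/w1c.png

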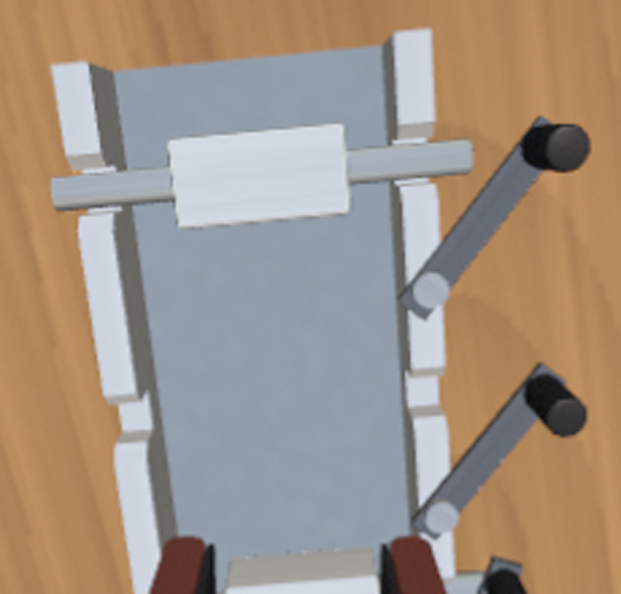

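```bash
python3 - <<'E'
from h import *
from scipy.optimize import least_squares
s=env.sense(); w=env.read_camera('wrist'); T=wristT(w,s); p=env.read_camera('top')
o=np.array([170,50])
W=[((-62,125,54),(53,66)),((-50,125,54),(89,62)),((50,125,54),(393,32)),((62,125,54),(431,28)),
((-62,84+12.75,54),(70,168)),((-62,84-12.75,54),(79,216)),((-62,12.75,54),(106,401)),((-62,-12.75,54),(115,442)),
((62,12.75,54),(443,374)),((62,-12.75,54),(450,414)),((62,84-12.75,54),(437,181)),
((57,42,60),(431,292)),((57,-42,60),(441,517))]
M=np.array([a for a,_ in W])/1000.; U=np.array([b for _,b in W])/2.7+o
f=lambda b:(proj(w,b2w(b,M),T)-U).ravel()
r=least_squares(f,B0,loss='soft_l1'); print('wrist only',r.x); print(np.round(f(r.x).reshape(-1,2),1).tolist())
pts=np.array([(103,366),(549,422),(133,180),(573,236)])/3.7+[150,140]
Mt=np.array([(-56,125,54),(-56,-140,54),(56,125,54),(56,-140,54)])/1000.
g=lambda b:np.r_[f(b),2*(proj(p,b2w(b,Mt))-pts).ravel()]
r2=least_squares(g,B0,loss='soft_l1'); print('both',r2.x); print(np.round(g(r2.x)[-8:]/2,1))
E
```

```text
wrist only [ 0.50935588  0.09592332 -0.11115053]
[[-0.4, -0.1], [-0.2, 0.1], [0.5, 0.2], [0.2, 0.2], [-1.3, -4.5], [-0.0, 6.3], [-0.4, -1.7], [0.1, 7.6], [1.1, -2.9], [-0.3, 7.2], [0.7, 6.8], [-0.2, -1.1], [0.2, -1.0]]
both [ 0.50903526  0.09537944 -0.11324481]
[-0.7 -0.3 -0.9 -0.1 -1.  -0.1 -1.3 -0.6]
```

```bash
python3 - <<'E'
from h import *
from scipy.optimize import least_squares
s=env.sense(); w=env.read_camera('wrist'); T=wristT(w,s); p=env.read_camera('top')
o=np.array([170,50])
W=[((-62,125,54),(53,66)),((-50,125,54),(89,62)),((50,125,54),(393,32)),((62,125,54),(431,28)),
((-62,84+7.75,48),(70,168)),((-62,84-7.75,48),(79,216)),((-62,7.75,48),(106,401)),((-62,-7.75,48),(115,442)),
((62,7.75,48),(443,374)),((62,-7.75,48),(450,414)),((62,84-7.75,48),(437,181)),
((57,42,60),(431,292)),((57,-42,60),(441,517))]
M=np.array([a for a,_ in W])/1000.; U=np.array([b for _,b in W])/2.7+o
f=lambda b:(proj(w,b2w(b,M),T)-U).ravel()
r=least_squares(f,B0,loss='soft_l1'); print('wrist only',r.x); print(np.round(f(r.x).reshape(-1,2),1).tolist())
pts=np.array([(103,366),(549,422),(133,180),(573,236)])/3.7+[150,140]
Mt=np.array([(-56,125,54),(-56,-140,54),(56,125,54),(56,-140,54)])/1000.
g=lambda b:np.r_[f(b),2*(proj(p,b2w(b,Mt))-pts).ravel()]
r2=least_squares(g,B0,loss='soft_l1'); print('both',r2.x,np.degrees(r2.x[2])); print(np.round(g(r2.x)[-8:]/2,1))
bed=r2.x
for i,yp in enumerate((-126,-42,42)):
    pv=b2w(bed,[.057,yp/1000,.084])[0]; print('pivot',i+1,np.round(pv,4))
# knob tops (z .094) in wrist
for i,u in ((2,(566,415)),(3,(566,148))):
    X=at_z(w,np.array(u)/2.7+o,.094,T); pv=b2w(bed,[.057,(-42,42)[i-2]/1000,.084])[0]; d=X-pv; c,ss=np.cos(bed[2]),np.sin(bed[2]); print(i,X,np.hypot(*d[:2]),np.arctan2(c*d[0]+ss*d[1],-ss*d[0]+c*d[1]))
E
```

```text
wrist only [ 0.50703589  0.1009998  -0.10478964]
[[-0.5, -0.7], [-0.3, -0.5], [0.5, -0.2], [0.2, -0.1], [0.9, 0.5], [0.2, -0.2], [1.1, 1.2], [0.0, 0.6], [0.2, 0.5], [-1.7, 0.6], [-0.6, 0.7], [-0.3, -1.3], [-0.1, -1.0]]
both [ 0.50713098  0.1006607  -0.10583283] -6.063774364755193
[-3.   1.  -3.1  0.2 -3.7  1.1 -3.8 -0.2]
pivot 1 [ 0.5505 -0.0307  0.084 ]
pivot 2 [0.5594 0.0529 0.084 ]
pivot 3 [0.5682 0.1364 0.084 ]
2 [0.60098624 0.09427856 0.094     ] 0.05870061923487556 0.6820561980564604
3 [0.60976083 0.17593498 0.094     ] 0.05732288802708064 0.7040118223231545
```

```bash
python3 - <<'E'
from h import *
from scipy.optimize import least_squares
s=env.sense(); w=env.read_camera('wrist'); T=wristT(w,s); p=env.read_camera('top')
o=np.array([170,50])
W=[((-62,125,54),(53,66)),((-50,125,54),(89,62)),((50,125,54),(393,32)),((62,125,54),(431,28)),
((57,42,60),(431,292)),((57,-42,60),(441,517))]
M=np.array([a for a,_ in W])/1000.; U=np.array([b for _,b in W])/2.7+o
f=lambda b:(proj(w,b2w(b,M),T)-U).ravel()
r=least_squares(f,B0); print('wrist only',r.x); print(np.round(f(r.x).reshape(-1,2),1).tolist())
b=r.x
im=cv2.resize(w['frame'][50:270,170:400],None,fx=3,fy=3,interpolation=cv2.INTER_CUBIC)
def ln(P,col):
    u=(proj(w,b2w(b,np.array(P)/1000.),T)-o+.5)*3; cv2.polylines(im,[np.round(u).astype(int)],False,col,1)
for y in(0,84):
  for x in(-62,-50,50,62):
    ln([(x,y+12.75,54),(x,y+7.75,48),(x,y+7.75,32),(x,y-7.75,32),(x,y-7.75,48),(x,y-12.75,54)],(255,0,0))
save('w1s',im)
pts=np.array([(103,366),(549,422),(133,180),(573,236),(549,229),(408,213),(268,196)])/3.7+[150,140]
Mt=np.array([(-56,125,54),(-56,-140,54),(56,125,54),(56,-140,54),(57,-126,60),(57,-42,60),(57,42,60)])/1000.
print(np.round(proj(p,b2w(B0,Mt))-pts,1).tolist());print(np.round(proj(p,b2w(b,Mt))-pts,1).tolist())
E
```

```text
wrist only [ 0.5065543   0.10179164 -0.10169383]
[[-0.4, -0.0], [-0.2, 0.2], [0.6, 0.4], [0.3, 0.5], [-0.2, -0.7], [-0.0, -0.5]]
[[0.3, -0.1], [0.0, 0.3], [-0.0, 0.0], [-0.3, -0.2], [0.1, 0.1], [0.2, -0.3], [0.2, -0.5]]
[[-3.4, 1.5], [-3.5, 0.3], [-4.3, 1.5], [-4.4, -0.2], [-4.1, 0.1], [-4.0, 0.2], [-4.1, 0.5]]
```

View pics/w1s.png

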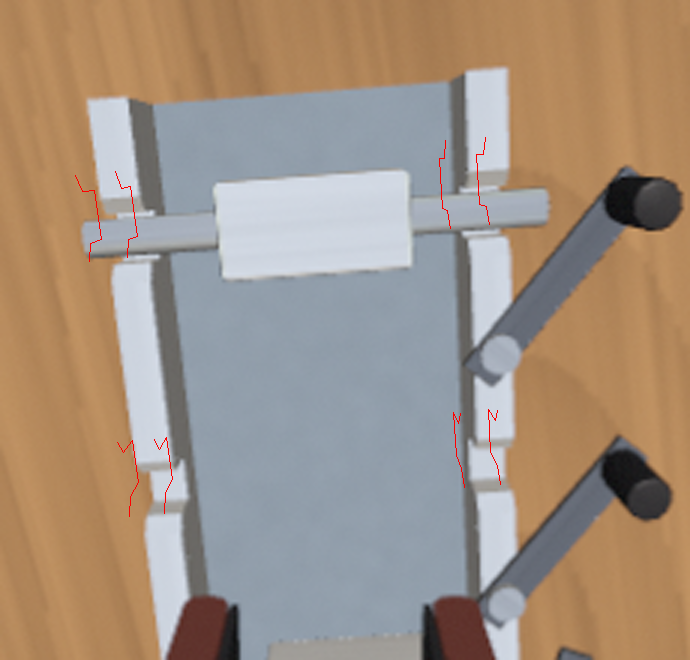

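The arm was still moving when I took that picture. I'll redo the fit from a settled one.

```bash
python3 - <<'E'
from h import *
for i in range(3):
    s=env.sense(); w=env.read_camera('wrist'); print(s['clock'],s['eef_pos'],yawz(s))
T=wristT(w,s);b=B0
o=np.array([170,50]); save('w2',w['frame'])
im=cv2.resize(w['frame'][50:270,170:400],None,fx=3,fy=3,interpolation=cv2.INTER_CUBIC)
def ln(P,col):
    u=(proj(w,b2w(b,np.array(P)/1000.),T)-o+.5)*3; cv2.polylines(im,[np.round(u).astype(int)],False,col,1)
for y in(0,84):
  for x in(-62,-50,50,62):
    ln([(x,y+12.75,54),(x,y+7.75,48),(x,y+7.75,32),(x,y-7.75,32),(x,y-7.75,48),(x,y-12.75,54)],(255,0,0))
for x in (-62,-50,50,62): ln([(x,125,54),(x,-140,54)],(0,255,0))
save('w2s',im)
E
```

```text
3.2 [0.51566417 0.1151246  0.22260313] -10.861762016439641
3.25 [0.51575894 0.1149205  0.22264798] -10.882277598615934
3.3 [0.51588233 0.11466791 0.22267608] -10.912031162590504
```

View pics/w2s.png

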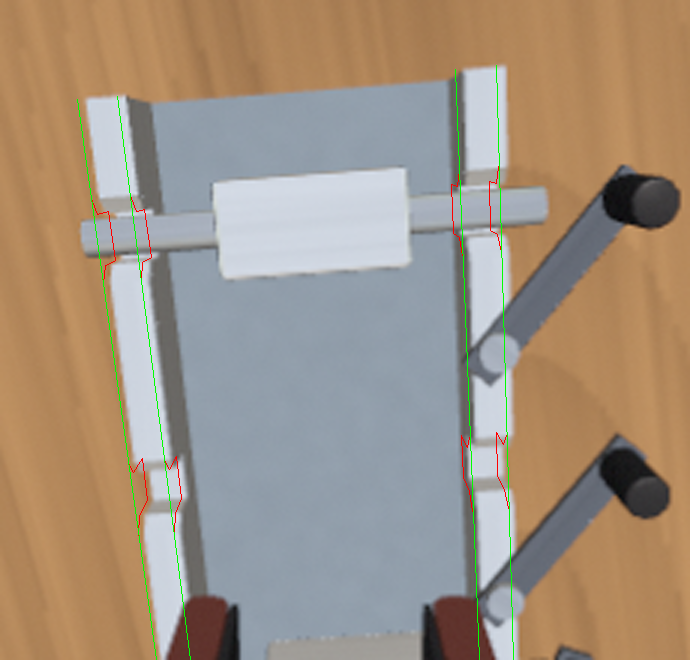

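```bash
python3 - <<'E'
from h import *
from scipy.optimize import least_squares
s=env.sense(); w=env.read_camera('wrist'); T=wristT(w,s); p=env.read_camera('top')
o=np.array([170,50])
W=[((-62,125,54),(86,99)),((-50,125,54),(126,95)),((50,125,54),(464,68)),((62,125,54),(505,65)),
((57,42,60),(499,354)),((57,-42,60),(506,603)),((-62,-7.75,54),(145,516)),((62,-7.75,54),(514,492)),((62,84-7.75,54),(507,237)),((-62,84-7.75,54),(111,263))]
M=np.array([a for a,_ in W])/1000.; U=np.array([b for _,b in W])/3-.5+o
f=lambda b:(proj(w,b2w(b,M),T)-U).ravel()
r=least_squares(f,B0); print('wrist only',r.x); print(np.round(f(r.x).reshape(-1,2),1).tolist())
pts=np.array([(103,366),(549,422),(133,180),(573,236),(549,229),(408,213),(268,196)])/3.7+[150,140]-.5
Mt=np.array([(-56,125,54),(-56,-140,54),(56,125,54),(56,-140,54),(57,-126,60),(57,-42,60),(57,42,60)])/1000.
g=lambda b:np.r_[f(b),2*(proj(p,b2w(b,Mt))-pts).ravel()]
r=least_squares(g,B0);b=r.x; print('both',b,np.degrees(b[2]))
print(np.round(f(b).reshape(-1,2),1).tolist(),np.round(proj(p,b2w(b,Mt))-pts,1).tolist())
rt=least_squares(lambda b:(proj(p,b2w(b,Mt))-pts).ravel(),B0); print('top',rt.x)
E
```

```text
wrist only [ 0.51084861  0.09264932 -0.12055502]
[[0.2, -0.4], [0.3, -0.0], [0.3, 0.3], [0.3, 0.2], [-0.2, -1.1], [-0.5, -1.7], [-0.6, 1.3], [0.1, 0.9], [0.7, -0.3], [-0.6, 0.8]]
both [ 0.51039256  0.09329082 -0.12010571] -6.8815501939016315
[[-0.6, -1.0], [-0.5, -0.7], [-0.4, -0.4], [-0.4, -0.5], [-0.8, -1.7], [-1.1, -2.2], [-1.2, 0.8], [-0.5, 0.4], [0.1, -1.0], [-1.3, 0.2]] [[0.7, -0.8], [0.4, 0.2], [0.7, -0.6], [0.3, -0.2], [0.6, 0.0], [0.8, -0.6], [0.8, -1.0]]
top [ 0.50928477  0.09449689 -0.11426358]
```

```bash
cat >> h.py <<'E'
BED=np.array([0.510,0.0935,-0.119])
def knob(i,th,r=.058):
    yp=(-.126,-.042,.042)[i-1]
    X=b2w(BED,[.057+r*np.sin(th),yp+r*np.cos(th),.084])[0]
    return X, np.degrees(BED[2]-th)
E
python3 - <<'E'
from h import *
s=env.sense(); print(s['eef_pos'],yawz(s))
for i,t0 in((1,.37),(2,.70),(3,.73)):
    prev=None
    for t in np.linspace(t0,1.52,6):
        X,a=knob(i,t); print(i,round(t,2),np.round(X[:2],4),round(a,1),'' if prev is None else (np.round((X-prev[0])[:2],4),round(a-prev[1],1))); prev=(X,a)
E
```

```text
[0.51611195 0.11403779 0.22270618] -10.986015289317901
1 0.37 [0.5789 0.0128] -28.0 
1 0.6 [0.5898 0.0053] -41.2 (array([ 0.011 , -0.0076]), np.float64(-13.2))
1 0.83 [ 0.5988 -0.0046] -54.4 (array([ 0.0089, -0.0099]), np.float64(-13.2))
1 1.06 [ 0.6052 -0.0162] -67.6 (array([ 0.0065, -0.0116]), np.float64(-13.2))
1 1.29 [ 0.6089 -0.029 ] -80.7 (array([ 0.0036, -0.0128]), np.float64(-13.2))
1 1.52 [ 0.6095 -0.0423] -93.9 (array([ 0.0006, -0.0133]), np.float64(-13.2))
2 0.7 [0.604  0.0846] -46.9 
2 0.86 [0.6099 0.0772] -56.3 (array([ 0.0059, -0.0074]), np.float64(-9.4))
2 1.03 [0.6145 0.0689] -65.7 (array([ 0.0046, -0.0083]), np.float64(-9.4))
2 1.19 [0.6177 0.0599] -75.1 (array([ 0.0032, -0.009 ]), np.float64(-9.4))
2 1.36 [0.6193 0.0506] -84.5 (array([ 0.0017, -0.0094]), np.float64(-9.4))
2 1.52 [0.6195 0.0411] -93.9 (array([ 0.0001, -0.0095]), np.float64(-9.4))
3 0.73 [0.6151 0.1668] -48.6 
3 0.89 [0.6206 0.1594] -57.7 (array([ 0.0055, -0.0073]), np.float64(-9.1))
3 1.05 [0.6249 0.1513] -66.7 (array([ 0.0043, -0.0081]), np.float64(-9.1))
3 1.2 [0.6278 0.1427] -75.8 (array([ 0.0029, -0.0087]), np.float64(-9.1))
3 1.36 [0.6293 0.1336] -84.9 (array([ 0.0015, -0.009 ]), np.float64(-9.1))
3 1.52 [0.6294 0.1245] -93.9 (array([ 0.0001, -0.0092]), np.float64(-9.1))
```

Request:
jog_arm:
  steps:
    - {"slide": [0.021, -0.0335, 0], "angular": [0, 0, -6]}
    - {"slide": [0.021, -0.0335, 0], "angular": [0, 0, -6]}
    - {"slide": [0.021, -0.034, -0.02], "angular": [0, 0, -5]}
    - {"slide": [0, 0, -0.02], "angular": [0, 0, 0]}
    - {"slide": [0, 0, -0.01], "angular": [0, 0, 0]}

```text
clock: 3.87
eef_pos: [0.5776, 0.0126, 0.1721]
tcp_rot: [-111.9, 89.9, -140.1]
force: [-1.0, 1.3, -0.0]
opening: 0.031
```

Request:
jog_arm:
  steps:
    - {"slide": [0, 0, -0.01], "angular": [0, 0, 0]}
    - {"slide": [0, 0, 0], "angular": [0, 0, 0]}
    - {"slide": [0, 0, 0], "angular": [0, 0, 0]}

```text
clock: 4.12
eef_pos: [0.5774, 0.0163, 0.1639]
tcp_rot: [177.5, 89.9, 149.5]
force: [0.2, -0.0, -0.5]
opening: 0.0311
```

```bash
python3 - <<'E'
from h import *
s=env.sense(); w=env.read_camera('wrist'); print(s['eef_pos'],yawz(s)); T=wristT(w,s)
im=w['frame'].copy()
X,a=knob(1,.37)
for z in(.06,.094):
  u=proj(w,[X[0],X[1],z],T)[0]; cv2.circle(im,tuple(np.round(u).astype(int)),2,(255,0,0),-1)
save('w3',im)
E
```

```text
[0.57744023 0.01632783 0.16394492] -27.903978265677086
```

View pics/w3.png

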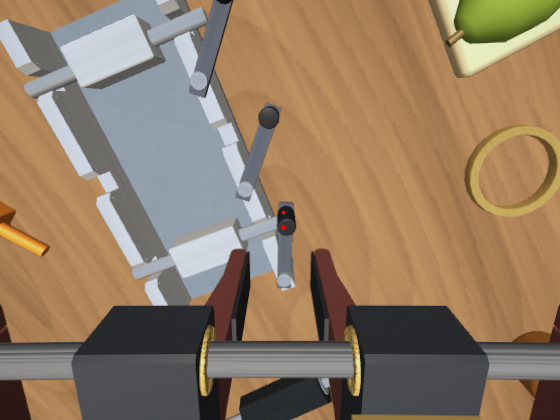

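Request:
jog_arm:
  steps:
    - {"slide": [0.001, -0.002, -0.03], "angular": [0, 0, 0]}
    - {"slide": [0, 0, -0.03], "angular": [0, 0, 0]}
    - {"slide": [0, 0, -0.03], "angular": [0, 0, 0]}
    - {"slide": [0, 0, 0], "angular": [0, 0, 0]}
    - {"slide": [0, 0, 0], "angular": [0, 0, 0]}

```text
clock: 4.58
eef_pos: [0.5784, 0.0134, 0.0742]
tcp_rot: [-147.6, 89.9, -175.6]
force: [0.9, -0.2, 1.9]
opening: 0.0307
```

Request:
jog_arm:
  steps:
    - {"slide": [0.0055, -0.0038, 0], "angular": [0, 0, -6.6]}
    - {"slide": [0.0055, -0.0038, 0], "angular": [0, 0, -6.6]}
    - {"slide": [0.0045, -0.005, 0], "angular": [0, 0, -6.6]}
    - {"slide": [0.0045, -0.005, 0], "angular": [0, 0, -6.6]}
    - {"slide": [0.0033, -0.0058, 0], "angular": [0, 0, -6.6]}

```text
clock: 5.0
eef_pos: [0.6038, -0.0095, 0.077]
tcp_rot: [91.6, 89.8, 30.3]
force: [-0.2, 1.9, -0.4]
opening: 0.0308
```

Request:
jog_arm:
  steps:
    - {"slide": [0.0033, -0.0058, 0], "angular": [0, 0, -6.6]}
    - {"slide": [0.0018, -0.0064, 0], "angular": [0, 0, -6.6]}
    - {"slide": [0.0018, -0.0064, 0], "angular": [0, 0, -6.6]}
    - {"slide": [0.0003, -0.0067, 0], "angular": [0, 0, -6.6]}
    - {"slide": [0.0003, -0.0067, 0], "angular": [0, 0, -6.6]}

```text
clock: 5.42
eef_pos: [0.6116, -0.0413, 0.077]
tcp_rot: [124.6, 89.7, 30.3]
force: [-0.7, 1.2, -1.7]
opening: 0.0312
```

Request:
jog_arm:
  steps:
    - {"slide": [0, 0, 0], "angular": [0, 0, 0]}
    - {"slide": [0, 0, 0], "angular": [0, 0, 0]}

```text
clock: 5.58
eef_pos: [0.611, -0.0422, 0.0762]
tcp_rot: [102.1, 89.8, 8.3]
force: [-0.1, -0.1, 0.6]
opening: 0.031
```

```bash
python3 - <<'E'
from h import *
s=env.sense(); print(s['eef_pos'],yawz(s)); w=env.read_camera('wrist'); save('w4',w['frame'])
E
```

```text
[ 0.61096552 -0.04218354  0.07618281] -93.81358879276759
```

View pics/w4.png

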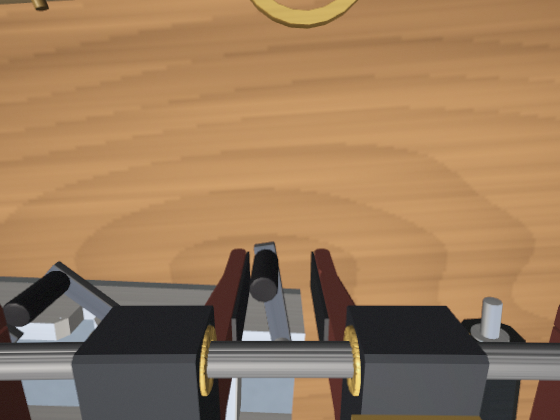

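Request:
jog_arm:
  steps:
    - {"slide": [0, -0.004, 0], "angular": [0, 0, 0]}
    - {"slide": [0, 0.006, 0.01], "angular": [0, 0, 0]}
    - {"slide": [0, 0, 0.03], "angular": [0, 0, 0]}
    - {"slide": [0, 0, 0.03], "angular": [0, 0, 0]}
    - {"slide": [0, 0.01, 0], "angular": [0, 0, 7]}

```text
clock: 6.05
eef_pos: [0.6121, -0.0335, 0.1501]
tcp_rot: [74.6, 89.6, -12.7]
force: [0.9, -1.0, 0.5]
opening: 0.0316
```

Request:
jog_arm:
  steps:
    - {"slide": [-0.0015, 0.024, 0], "angular": [0, 0, 7]}
    - {"slide": [-0.0015, 0.024, 0], "angular": [0, 0, 7]}
    - {"slide": [-0.0015, 0.024, 0], "angular": [0, 0, 7]}
    - {"slide": [-0.0015, 0.024, 0], "angular": [0, 0, 7]}
    - {"slide": [-0.001, 0.019, 0], "angular": [0, 0, 7]}

```text
clock: 6.47
eef_pos: [0.6024, 0.0869, 0.145]
tcp_rot: [105.4, 89.9, 53.8]
force: [0.1, -0.1, -0.7]
opening: 0.0309
```

Request:
jog_arm:
  steps:
    - {"slide": [0, 0, 0], "angular": [0, 0, 5]}
    - {"slide": [0, 0, 0], "angular": [0, 0, 0]}
    - {"slide": [0, 0, 0], "angular": [0, 0, 0]}
    - {"slide": [0, 0, 0], "angular": [0, 0, 0]}

```text
clock: 6.8
eef_pos: [0.6028, 0.0834, 0.1446]
tcp_rot: [15.0, 90.0, -32.3]
force: [-0.5, -0.4, -0.2]
opening: 0.0308
```

```bash
python3 - <<'E'
from h import *
s=env.sense(); w=env.read_camera('wrist'); print(s['eef_pos'],yawz(s)); T=wristT(w,s)
im=w['frame'].copy()
for i,t in((1,1.4),(2,.70),(3,.73)):
 X,a=knob(i,t)
 for z in(.06,.094):
  u=proj(w,[X[0],X[1],z],T)[0]; cv2.circle(im,tuple(np.round(u).astype(int)),2,(255,0,0) if z>.09 else (0,255,0),-1)
save('w5',im)
E
```

```text
[0.60277206 0.08340595 0.14457555] -47.27043059270815
```

View pics/w5.png

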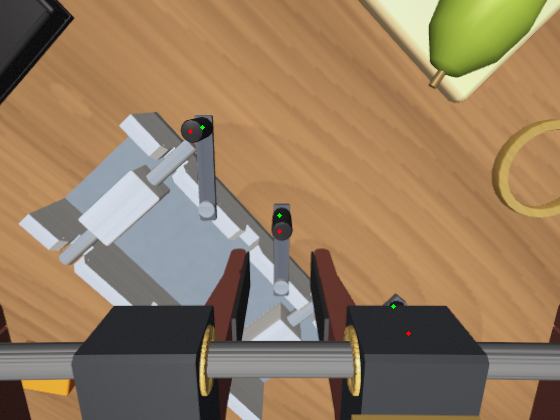

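Request:
jog_arm:
  steps:
    - {"slide": [0.001, 0.001, -0.035], "angular": [0, 0, 0]}
    - {"slide": [0, 0, -0.035], "angular": [0, 0, 0]}
    - {"slide": [0, 0, 0], "angular": [0, 0, 0]}
    - {"slide": [0.003, -0.0037, 0], "angular": [0, 0, -4.7]}
    - {"slide": [0.003, -0.0037, 0], "angular": [0, 0, -4.7]}

```text
clock: 7.27
eef_pos: [0.6097, 0.0771, 0.0747]
tcp_rot: [-91.5, 89.9, -148.3]
force: [0.8, 0.1, -1.0]
opening: 0.0308
```

Request:
jog_arm:
  steps:
    - {"slide": [0.0023, -0.0042, 0], "angular": [0, 0, -4.7]}
    - {"slide": [0.0023, -0.0042, 0], "angular": [0, 0, -4.7]}
    - {"slide": [0.0016, -0.0045, 0], "angular": [0, 0, -4.7]}
    - {"slide": [0.0016, -0.0045, 0], "angular": [0, 0, -4.7]}
    - {"slide": [0.0008, -0.0047, 0], "angular": [0, 0, -4.7]}

```text
clock: 7.68
eef_pos: [0.6188, 0.0558, 0.0755]
tcp_rot: [136.1, 90.0, 55.8]
force: [0.8, 1.1, -1.9]
opening: 0.0311
```

Request:
jog_arm:
  steps:
    - {"slide": [0.0008, -0.0047, 0], "angular": [0, 0, -4.7]}
    - {"slide": [0, -0.0067, 0], "angular": [0, 0, -4.7]}
    - {"slide": [0, -0.0067, 0], "angular": [0, 0, -4.7]}
    - {"slide": [0, 0, 0], "angular": [0, 0, 0]}
    - {"slide": [0, 0, 0], "angular": [0, 0, 0]}

```text
clock: 8.1
eef_pos: [0.6195, 0.0372, 0.0752]
tcp_rot: [64.9, 90.0, -29.1]
force: [0.3, 0.6, 1.0]
opening: 0.031
```

Request:
jog_arm:
  steps:
    - {"slide": [0, 0.007, 0.01], "angular": [0, 0, 0]}
    - {"slide": [0, 0, 0.03], "angular": [0, 0, 0]}
    - {"slide": [0, 0, 0.03], "angular": [0, 0, 0]}
    - {"slide": [0, 0.014, 0], "angular": [0, 0, 7]}
    - {"slide": [0, 0.024, 0], "angular": [0, 0, 7]}

```text
clock: 8.52
eef_pos: [0.6204, 0.0806, 0.1476]
tcp_rot: [71.5, 89.7, -8.4]
force: [0.1, 0.2, -0.2]
opening: 0.0311
```

Request:
jog_arm:
  steps:
    - {"slide": [0, 0.03, 0], "angular": [0, 0, 7]}
    - {"slide": [-0.002, 0.03, 0], "angular": [0, 0, 7]}
    - {"slide": [-0.001, 0.025, 0], "angular": [0, 0, 7]}
    - {"slide": [0, 0, 0], "angular": [0, 0, 7]}
    - {"slide": [0, 0, 0], "angular": [0, 0, 3]}

```text
clock: 8.93
eef_pos: [0.6156, 0.1713, 0.1451]
tcp_rot: [119.7, 89.9, 71.4]
force: [0.7, -0.8, 0.2]
opening: 0.031
```

Request:
jog_arm:
  steps:
    - {"slide": [0, 0, 0], "angular": [0, 0, 0]}
    - {"slide": [0, 0, 0], "angular": [0, 0, 0]}
    - {"slide": [0, 0, 0], "angular": [0, 0, 0]}

```text
clock: 9.18
eef_pos: [0.6161, 0.1677, 0.1446]
tcp_rot: [60.3, 90.0, 11.1]
force: [0.4, -1.0, -0.6]
opening: 0.031
```

```bash
python3 - <<'E'
from h import *
s=env.sense(); w=env.read_camera('wrist'); print(s['eef_pos'],yawz(s)); T=wristT(w,s)
im=w['frame'].copy()
for i,t in((1,1.4),(2,1.4),(3,.73)):
 X,a=knob(i,t)
 for z in(.06,.094):
  u=proj(w,[X[0],X[1],z],T)[0]; cv2.circle(im,tuple(np.round(u).astype(int)),2,(255,0,0) if z>.09 else (0,255,0),-1)
save('w6',im)
E
```

```text
[0.61613015 0.1677     0.14463177] -49.15672415171595
```

View pics/w6.png

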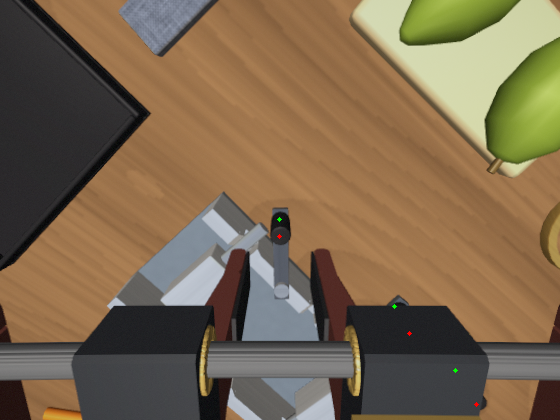

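Request:
jog_arm:
  steps:
    - {"slide": [0, 0, -0.035], "angular": [0, 0, 0]}
    - {"slide": [0, 0, -0.035], "angular": [0, 0, 0]}
    - {"slide": [0, 0, 0], "angular": [0, 0, 0]}
    - {"slide": [0.0027, -0.0037, 0], "angular": [0, 0, -4.5]}
    - {"slide": [0.0027, -0.0037, 0], "angular": [0, 0, -4.5]}

```text
clock: 9.65
eef_pos: [0.6215, 0.1601, 0.0747]
tcp_rot: [-96.6, 89.9, -154.9]
force: [-0.6, 0.9, 0.5]
opening: 0.031
```

Request:
jog_arm:
  steps:
    - {"slide": [0.0022, -0.004, 0], "angular": [0, 0, -4.5]}
    - {"slide": [0.0022, -0.004, 0], "angular": [0, 0, -4.5]}
    - {"slide": [0.0015, -0.0043, 0], "angular": [0, 0, -4.5]}
    - {"slide": [0.0015, -0.0043, 0], "angular": [0, 0, -4.5]}
    - {"slide": [0.0008, -0.0045, 0], "angular": [0, 0, -4.5]}

```text
clock: 10.07
eef_pos: [0.63, 0.1397, 0.0755]
tcp_rot: [152.8, 89.9, 72.0]
force: [0.3, 1.9, -1.6]
opening: 0.0309
```

Request:
jog_arm:
  steps:
    - {"slide": [0.0008, -0.0045, 0], "angular": [0, 0, -4.5]}
    - {"slide": [0, -0.0067, 0], "angular": [0, 0, -4.5]}
    - {"slide": [0, -0.0067, 0], "angular": [0, 0, -4.5]}
    - {"slide": [0, 0, 0], "angular": [0, 0, 0]}
    - {"slide": [0, 0.007, 0], "angular": [0, 0, 0]}

```text
clock: 10.48
eef_pos: [0.631, 0.1267, 0.0754]
tcp_rot: [50.7, 89.9, -43.4]
force: [0.2, -0.4, -0.3]
opening: 0.0311
```

Request:
jog_arm:
  steps:
    - {"slide": [0, 0, 0.035], "angular": [0, 0, 0]}
    - {"slide": [0, 0, 0.035], "angular": [0, 0, 0]}
    - {"slide": [-0.036, 0.016, 0], "angular": [0, 0, -1]}
    - {"slide": [-0.036, 0.016, 0], "angular": [0, 0, -1]}
    - {"slide": [-0.036, 0.016, 0], "angular": [0, 0, 0]}
  hand: 60

```text
clock: 10.9
eef_pos: [0.5215, 0.1772, 0.1449]
tcp_rot: [148.5, 89.9, 52.6]
force: [0.3, 1.0, 1.0]
opening: 0.0612
```

Request:
jog_arm:
  steps:
    - {"slide": [0, 0, 0], "angular": [0, 0, 0]}
    - {"slide": [0, 0, 0], "angular": [0, 0, 0]}
    - {"slide": [0, 0, 0], "angular": [0, 0, 0]}
    - {"slide": [0, 0, 0], "angular": [0, 0, 0]}

```text
clock: 11.23
eef_pos: [0.5238, 0.1761, 0.1447]
tcp_rot: [93.8, 89.9, -2.2]
force: [0.6, -0.9, 0.1]
opening: 0.0672
```

```bash
python3 - <<'E'
from h import *
s=env.sense(); w=env.read_camera('wrist'); print(s['eef_pos'],yawz(s)); T=wristT(w,s)
im=w['frame'].copy()
print('seats',np.round(b2w(BED,[[0,y,.038] for y in(-.084,0,.084)]),4), np.degrees(BED[2]))
P=b2w(BED,[[x,.084,z] for x,z in ((-.03,.053),(.03,.053),(0,.053),(-.074,.044),(.074,.044))])
for u in proj(w,P,T): cv2.circle(im,tuple(np.round(u).astype(int)),2,(255,0,0),-1)
save('w7',im)
p=env.read_camera('top'); im=p['frame'].copy()
for i in(1,2,3):
    u=proj(p,knob(i,1.4)[0]+[0,0,.01])[0]; cv2.circle(im,tuple(np.round(u).astype(int)),1,(255,0,0),-1)
save('t7',im,(60,120,500,300),1.8)
E
```

```text
[0.52375653 0.17606631 0.14465963] -96.03406142583061
seats [[0.5    0.0101 0.038 ]
 [0.51   0.0935 0.038 ]
 [0.52   0.1769 0.038 ]] -6.818197762056796
```

View pics/w7.png

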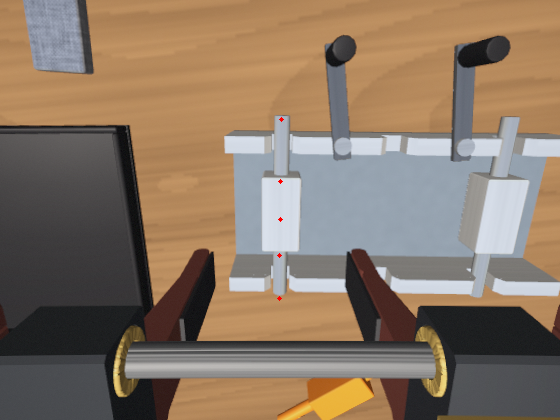

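View pics/t7.png

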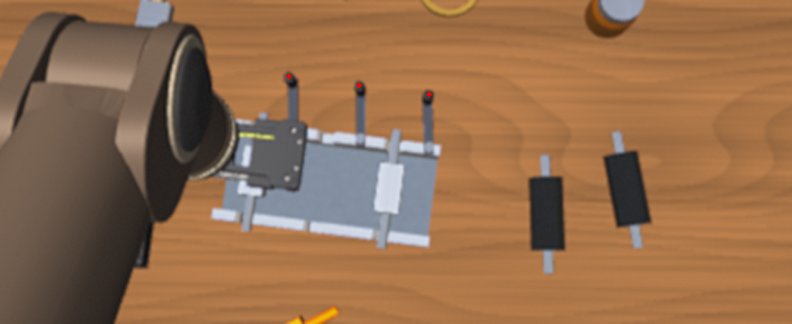

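Request:
jog_arm:
  steps:
    - {"slide": [-0.001, 0.001, -0.035], "angular": [0, 0, -0.8]}
    - {"slide": [0, 0, -0.035], "angular": [0, 0, 0]}
    - {"slide": [0, 0, -0.03], "angular": [0, 0, 0]}
    - {"slide": [0, 0, -0.021], "angular": [0, 0, 0]}
    - {"slide": [0, 0, 0], "angular": [0, 0, 0]}

```text
clock: 11.75
eef_pos: [0.5197, 0.1756, 0.0192]
tcp_rot: [-50.9, 89.6, -147.9]
force: [-0.9, -0.3, -0.4]
opening: 0.0669
```

Request:
jog_arm:
  steps:
    - {"slide": [0, 0, 0], "angular": [0, 0, 0]}
    - {"slide": [0, 0, 0], "angular": [0, 0, 0]}
    - {"slide": [0, 0, 0], "angular": [0, 0, 0]}
    - {"slide": [0, 0, 0], "angular": [0, 0, 0]}
    - {"slide": [0, 0, 0], "angular": [0, 0, 0]}
  hand: 255
  squeeze: 25

```text
clock: 12.17
eef_pos: [0.5221, 0.1779, 0.0241]
tcp_rot: [131.2, 89.9, 34.4]
force: [-0.9, 0.9, -0.3]
opening: 0.0374
```

Request:
jog_arm:
  steps:
    - {"slide": [0, 0, 0], "angular": [0, 0, 0]}
    - {"slide": [0, 0, 0.02], "angular": [0, 0, 0]}
    - {"slide": [0, 0, 0.03], "angular": [0, 0, 0]}
    - {"slide": [0, 0, 0.035], "angular": [0, 0, 0]}
    - {"slide": [0, 0, 0.035], "angular": [0, 0, 0]}

```text
clock: 12.58
eef_pos: [0.5207, 0.1771, 0.1441]
tcp_rot: [-48.5, 89.9, -145.4]
force: [0.5, 0.9, -1.5]
opening: 0.0296
```

Request:
jog_arm:
  steps:
    - {"slide": [-0.001, 0.035, 0], "angular": [0, 0, 0]}
    - {"slide": [-0.002, 0.035, 0], "angular": [0, 0, 0]}
    - {"slide": [-0.001, 0.035, 0], "angular": [0, 0, 0]}
    - {"slide": [-0.002, 0.035, 0], "angular": [0, 0, 0]}
    - {"slide": [-0.002, 0.035, 0], "angular": [0, 0, 0]}

```text
clock: 13.0
eef_pos: [0.5127, 0.3544, 0.1432]
tcp_rot: [-137.5, 90.0, 125.7]
force: [1.0, -0.3, -1.3]
opening: 0.0298
```

Request:
jog_arm:
  steps:
    - {"slide": [-0.001, 0.035, 0], "angular": [0, 0, 0]}
    - {"slide": [-0.001, 0.035, 0], "angular": [0, 0, 0]}
    - {"slide": [0, 0, 0], "angular": [0, 0, 0]}
    - {"slide": [0, 0, 0], "angular": [0, 0, 0]}
    - {"slide": [0, 0, 0], "angular": [0, 0, 0]}

```text
clock: 13.42
eef_pos: [0.5113, 0.4216, 0.1428]
tcp_rot: [0.4, 89.9, -96.5]
force: [0.5, -0.3, -1.9]
opening: 0.0298
```

```bash
python3 - <<'E'
from h import *
s=env.sense(); w=env.read_camera('wrist'); print(s['eef_pos'],yawz(s),s['opening'],s['force']); T=wristT(w,s)
save('w8',w['frame'])
E
```

```text
[0.5112919  0.42158346 0.14277324] -96.84431424498682 0.029770496149081643 [ 0.54219022 -0.30886582 -1.92715497]
```

View pics/w8.png

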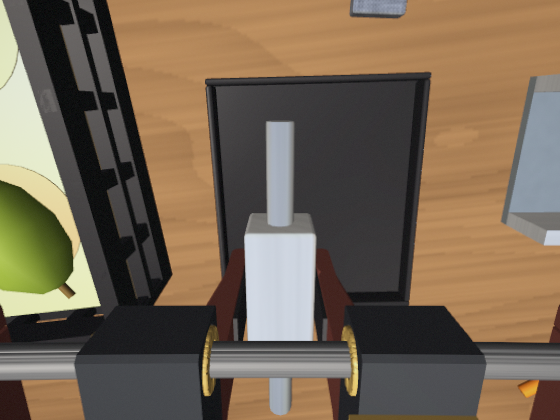

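```bash
python3 - <<'E'
from h import *
s=env.sense(); w=env.read_camera('wrist'); T=wristT(w,s)
C=[at_z(w,u,.025,T) for u in [(207,82),(430,74),(224,305),(411,303)]]
print(np.round(C,3), np.mean(C,0))
# bar axle ends: find bar z
for z in (.1,.13,.16): print(at_z(w,(280,122),z,T), at_z(w,(280,414),z,T))
E
```

```text
[[0.614 0.464 0.025]
 [0.599 0.298 0.025]
 [0.423 0.484 0.025]
 [0.404 0.314 0.025]] [0.50987488 0.38960339 0.025     ]
[0.58258646 0.4122279  0.1       ] [0.37202084 0.43806711 0.1       ]
[0.58429001 0.41204318 0.13      ] [0.40448178 0.43410805 0.13      ]
[0.58599356 0.41185847 0.16      ] [0.43694272 0.43014899 0.16      ]
```

Request:
jog_arm:
  steps:
    - {"slide": [0.001, 0.002, -0.035], "angular": [0, 0, 0]}
    - {"slide": [0, 0, -0.035], "angular": [0, 0, 0]}
    - {"slide": [0, 0, -0.035], "angular": [0, 0, 0]}
    - {"slide": [0, 0, -0.018], "angular": [0, 0, 0]}
    - {"slide": [0, 0, -0.008], "angular": [0, 0, 0]}

```text
clock: 13.93
eef_pos: [0.5113, 0.422, 0.0091]
tcp_rot: [-39.1, 89.7, -136.0]
force: [-0.3, -0.0, -2.5]
opening: 0.0296
```

Request:
jog_arm:
  steps:
    - {"slide": [0, 0, -0.004], "angular": [0, 0, 0]}
    - {"slide": [0, 0, 0], "angular": [0, 0, 0]}

```text
clock: 14.1
eef_pos: [0.5132, 0.4237, 0.0084]
tcp_rot: [76.4, 90.0, -20.5]
force: [-0.5, -0.4, -2.3]
opening: 0.0297
```

Request:
jog_arm:
  steps:
    - {"slide": [0, 0, -0.002], "angular": [0, 0, 0]}
    - {"slide": [0, 0, -0.001], "angular": [0, 0, 0]}
    - {"slide": [0, 0, 0], "angular": [0, 0, 0]}

```text
clock: 14.35
eef_pos: [0.513, 0.4248, 0.0062]
tcp_rot: [146.1, 89.9, 49.2]
force: [0.7, 0.4, -2.0]
opening: 0.0299
```

Request:
jog_arm:
  steps:
    - {"slide": [0, 0, 0], "angular": [0, 0, 0]}
    - {"slide": [0, 0, 0], "angular": [0, 0, 0]}
    - {"slide": [0, 0, 0], "angular": [0, 0, 0]}
    - {"slide": [0, 0, 0], "angular": [0, 0, 0]}
  hand: 115

```text
clock: 14.68
eef_pos: [0.5127, 0.4249, 0.0056]
tcp_rot: [151.3, 89.9, 54.4]
force: [-0.5, 1.5, 1.8]
opening: 0.0478
```

Request:
jog_arm:
  steps:
    - {"slide": [0, 0, 0.02], "angular": [0, 0, 0]}
    - {"slide": [0, 0, 0.035], "angular": [0, 0, 0]}
    - {"slide": [0, 0, 0.04], "angular": [0, 0, 0]}
    - {"slide": [0, 0, 0.04], "angular": [0, 0, 0]}
    - {"slide": [0, -0.035, 0], "angular": [0, 0, 0]}

```text
clock: 15.1
eef_pos: [0.5149, 0.3977, 0.1472]
tcp_rot: [144.8, 89.3, 48.4]
force: [1.2, 0.5, 1.0]
opening: 0.048
```

Request:
jog_arm:
  steps:
    - {"slide": [0, -0.04, 0], "angular": [0, 0, 0]}
    - {"slide": [0, -0.04, 0], "angular": [0, 0, 0]}
    - {"slide": [0, -0.04, 0], "angular": [0, 0, 0]}
    - {"slide": [-0.002, -0.04, 0], "angular": [0, 0, 0]}
    - {"slide": [-0.002, -0.04, 0], "angular": [0, 0, 0]}
  hand: 60

```text
clock: 15.52
eef_pos: [0.5082, 0.1876, 0.1402]
tcp_rot: [144.0, 90.0, 47.2]
force: [0.7, 0.3, -0.4]
opening: 0.067
```

Request:
jog_arm:
  steps:
    - {"slide": [-0.002, -0.04, 0], "angular": [0, 0, 0]}
    - {"slide": [-0.002, -0.04, 0], "angular": [0, 0, 0]}
    - {"slide": [-0.002, -0.04, 0], "angular": [0, 0, 0]}
    - {"slide": [-0.002, -0.04, 0], "angular": [0, 0, 0]}
    - {"slide": [0, -0.018, 0], "angular": [0, 0, 0]}

```text
clock: 15.93
eef_pos: [0.4996, 0.0061, 0.1407]
tcp_rot: [67.9, 89.9, -29.2]
force: [0.4, 0.5, 0.1]
opening: 0.0672
```

Request:
jog_arm:
  steps:
    - {"slide": [0, 0, 0], "angular": [0, 0, 0]}
    - {"slide": [0, 0, 0], "angular": [0, 0, 0]}
    - {"slide": [0, 0, 0], "angular": [0, 0, 0]}
    - {"slide": [0, 0, 0], "angular": [0, 0, 0]}

```text
clock: 16.27
eef_pos: [0.5006, 0.013, 0.1399]
tcp_rot: [-134.7, 90.0, 128.6]
force: [0.1, -0.1, 0.4]
opening: 0.0671
```

```bash
python3 - <<'E'
from h import *
s=env.sense(); w=env.read_camera('wrist'); print(s['eef_pos'],yawz(s)); T=wristT(w,s)
im=w['frame'].copy()
P=b2w(BED,[[x,-.084,z] for x,z in ((-.03,.053),(.03,.053),(0,.053),(-.074,.044),(.074,.044))])
for u in proj(w,P,T): cv2.circle(im,tuple(np.round(u).astype(int)),2,(255,0,0),-1)
save('w9',im)
p=env.read_camera('top'); save('t9',p['frame'],(60,120,500,300),1.8)
E
```

```text
[0.5006028  0.01303605 0.139869  ] -96.71125489851758
```

View pics/w9.png

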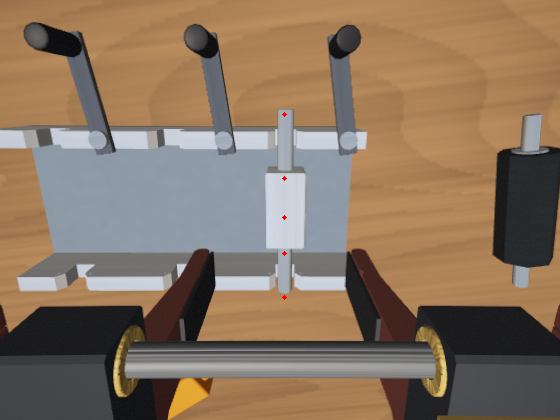

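View pics/t9.png

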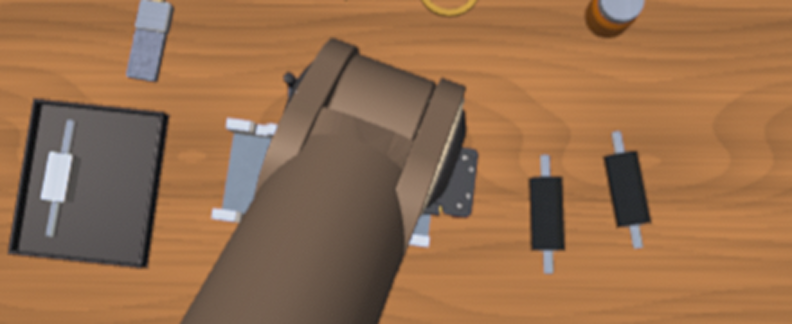

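Request:
jog_arm:
  steps:
    - {"slide": [0.002, -0.002, -0.035], "angular": [0, 0, 0]}
    - {"slide": [0, 0, -0.035], "angular": [0, 0, 0]}
    - {"slide": [0, 0, -0.03], "angular": [0, 0, 0]}
    - {"slide": [0, 0, -0.018], "angular": [0, 0, 0]}
    - {"slide": [0, 0, 0], "angular": [0, 0, 0]}

```text
clock: 16.78
eef_pos: [0.5001, 0.0102, 0.0188]
tcp_rot: [-70.5, 89.7, -167.3]
force: [-0.3, 0.2, 0.3]
opening: 0.067
```

Request:
jog_arm:
  steps:
    - {"slide": [0, 0, 0], "angular": [0, 0, 0]}
    - {"slide": [0, 0, 0], "angular": [0, 0, 0]}
    - {"slide": [0, 0, 0], "angular": [0, 0, 0]}
    - {"slide": [0, 0, 0], "angular": [0, 0, 0]}
    - {"slide": [0, 0, 0], "angular": [0, 0, 0]}
  hand: 255

```text
clock: 17.2
eef_pos: [0.5032, 0.0098, 0.023]
tcp_rot: [117.5, 89.9, 20.6]
force: [1.1, -0.1, -0.1]
opening: 0.0374
```

Request:
jog_arm:
  steps:
    - {"slide": [0, 0, 0], "angular": [0, 0, 0]}
    - {"slide": [0, 0, 0], "angular": [0, 0, 0]}
    - {"slide": [0, 0, 0], "angular": [0, 0, 0]}
    - {"slide": [0, 0, 0.02], "angular": [0, 0, 0]}
    - {"slide": [0, 0, 0.03], "angular": [0, 0, 0]}

```text
clock: 17.62
eef_pos: [0.5005, 0.0093, 0.0708]
tcp_rot: [-68.4, 89.7, -165.2]
force: [0.9, -0.5, -1.9]
opening: 0.03
```

Request:
jog_arm:
  steps:
    - {"slide": [0, 0, 0.035], "angular": [0, 0, 0]}
    - {"slide": [0, 0, 0.035], "angular": [0, 0, 0]}
    - {"slide": [0, 0.02, 0.01], "angular": [0, 0, 0]}
    - {"slide": [0, 0.035, 0], "angular": [0, 0, 0]}
    - {"slide": [0.001, 0.035, 0], "angular": [0, 0, 0]}

```text
clock: 18.03
eef_pos: [0.5037, 0.0998, 0.1532]
tcp_rot: [142.1, 89.9, 45.1]
force: [1.1, 1.2, -2.4]
opening: 0.03
```

Request:
jog_arm:
  steps:
    - {"slide": [0.0005, 0.036, 0], "angular": [0, 0, 0]}
    - {"slide": [0.0005, 0.036, 0], "angular": [0, 0, 0]}
    - {"slide": [0.0005, 0.036, 0], "angular": [0, 0, 0]}
    - {"slide": [0, 0.036, 0], "angular": [0, 0, 0]}
    - {"slide": [0, 0.036, 0], "angular": [0, 0, 0]}

```text
clock: 18.45
eef_pos: [0.5042, 0.2812, 0.1518]
tcp_rot: [-78.5, 90.0, -175.3]
force: [0.4, 0.2, -2.0]
opening: 0.0298
```

Request:
jog_arm:
  steps:
    - {"slide": [0.0005, 0.036, 0], "angular": [0, 0, 0]}
    - {"slide": [0.0005, 0.034, 0], "angular": [0, 0, 0]}
    - {"slide": [0, 0, 0], "angular": [0, 0, 0]}
    - {"slide": [0, 0, 0], "angular": [0, 0, 0]}
    - {"slide": [0, 0, 0], "angular": [0, 0, 0]}

```text
clock: 18.87
eef_pos: [0.5057, 0.3484, 0.1516]
tcp_rot: [-10.6, 89.9, -107.4]
force: [0.6, 0.0, -1.3]
opening: 0.0299
```

```bash
python3 - <<'E'
from h import *
s=env.sense(); w=env.read_camera('wrist'); print(s['eef_pos'],yawz(s),s['opening'],s['force']); T=wristT(w,s)
save('w10',w['frame'])
E
```

```text
[0.50573161 0.348441   0.15156645] -96.86019468921603 0.029936782896208255 [ 0.57258997  0.02503255 -1.25106085]
```

View pics/w10.png

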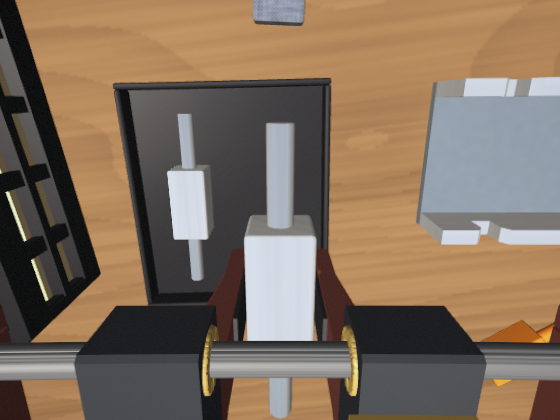

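Request:
jog_arm:
  steps:
    - {"slide": [0.001, 0.004, -0.035], "angular": [0, 0, 0]}
    - {"slide": [0, 0, -0.035], "angular": [0, 0, 0]}
    - {"slide": [0, 0, -0.035], "angular": [0, 0, 0]}
    - {"slide": [0, 0, -0.027], "angular": [0, 0, 0]}
    - {"slide": [0, 0, -0.008], "angular": [0, 0, 0]}

```text
clock: 19.33
eef_pos: [0.505, 0.3506, 0.0083]
tcp_rot: [-43.4, 89.7, -140.3]
force: [-1.4, -0.6, -2.6]
opening: 0.0298
```

Request:
jog_arm:
  steps:
    - {"slide": [0, 0, -0.004], "angular": [0, 0, 0]}
    - {"slide": [0, 0, -0.0015], "angular": [0, 0, 0]}
    - {"slide": [0, 0, 0], "angular": [0, 0, 0]}
    - {"slide": [0, 0, 0], "angular": [0, 0, 0]}

```text
clock: 19.67
eef_pos: [0.5081, 0.3538, 0.0083]
tcp_rot: [136.4, 89.8, 39.6]
force: [0.1, 0.2, -2.0]
opening: 0.0296
```

Request:
jog_arm:
  steps:
    - {"slide": [0, 0, 0], "angular": [0, 0, 0]}
    - {"slide": [0, 0, 0], "angular": [0, 0, 0]}
    - {"slide": [0, 0, 0], "angular": [0, 0, 0]}
    - {"slide": [0, 0, 0], "angular": [0, 0, 0]}
  hand: 115

```text
clock: 20.0
eef_pos: [0.5072, 0.3538, 0.0071]
tcp_rot: [143.4, 89.9, 46.6]
force: [-0.6, -0.5, -0.0]
opening: 0.0479
```

Request:
jog_arm:
  steps:
    - {"slide": [0, 0, 0.02], "angular": [0, 0, 0]}
    - {"slide": [0, 0, 0.035], "angular": [0, 0, 0]}
    - {"slide": [0, 0, 0.04], "angular": [0, 0, 0]}
    - {"slide": [0, 0, 0.04], "angular": [0, 0, 0]}
    - {"slide": [0, -0.035, 0.04], "angular": [0, 0, 0]}

```text
clock: 20.42
eef_pos: [0.5067, 0.3312, 0.1754]
tcp_rot: [153.0, 89.8, 56.5]
force: [0.3, 1.6, 0.2]
opening: 0.0485
```

Request:
jog_arm:
  steps:
    - {"slide": [0, -0.041, 0], "angular": [0, 0, 0]}
    - {"slide": [0, -0.041, 0], "angular": [0, 0, 0]}
    - {"slide": [0, -0.041, 0], "angular": [0, 0, 0]}
    - {"slide": [0, -0.041, 0], "angular": [0, 0, 0]}
    - {"slide": [0, -0.041, 0], "angular": [0, 0, 0]}
  hand: 0

```text
clock: 20.83
eef_pos: [0.5066, 0.1193, 0.1732]
tcp_rot: [156.4, 90.0, 59.6]
force: [1.1, -0.8, -0.4]
opening: 0.0784
```

Request:
jog_arm:
  steps:
    - {"slide": [-0.006, -0.041, 0], "angular": [0, 0, 0]}
    - {"slide": [-0.006, -0.041, 0], "angular": [0, 0, 0]}
    - {"slide": [-0.006, -0.041, 0], "angular": [0, 0, 0]}
    - {"slide": [-0.006, -0.041, 0], "angular": [0, 0, 0]}
    - {"slide": [-0.006, -0.041, 0], "angular": [0, 0, 0]}

```text
clock: 21.25
eef_pos: [0.4763, -0.0858, 0.1732]
tcp_rot: [136.6, 89.9, 39.8]
force: [1.3, 0.5, 0.7]
opening: 0.0879
```

Request:
jog_arm:
  steps:
    - {"slide": [0, 0, 0], "angular": [0, 0, 0]}
    - {"slide": [0, 0, 0], "angular": [0, 0, 0]}
    - {"slide": [0, 0, 0], "angular": [0, 0, 0]}
    - {"slide": [0, 0, 0], "angular": [0, 0, 0]}
    - {"slide": [0, 0, 0], "angular": [0, 0, 0]}

```text
clock: 21.67
eef_pos: [0.4773, -0.0824, 0.1727]
tcp_rot: [-105.2, 90.0, 158.1]
force: [0.5, -1.0, 0.2]
opening: 0.0881
```

```bash
python3 - <<'E'
from h import *
s=env.sense(); w=env.read_camera('wrist'); print(s['clock'],s['eef_pos'],yawz(s)); T=wristT(w,s)
save('w11',w['frame'])
p=env.read_camera('top'); save('t11',p['frame'],s=1.4)
print([(b['uv'],b['score']) for b in env.boxes_of('roller1_center',p)])
print([(b['uv'],b['score']) for b in env.boxes_of('roller1_center',w)])
E
```

```text
21.6667 [ 0.47731978 -0.08242503  0.17273475] -96.68078291698644
[([258.4, 182.9], 0.69), ([516.3, 195.0], 0.54)]
[([119.5, 173.1], 0.21)]
```

View pics/w11.png

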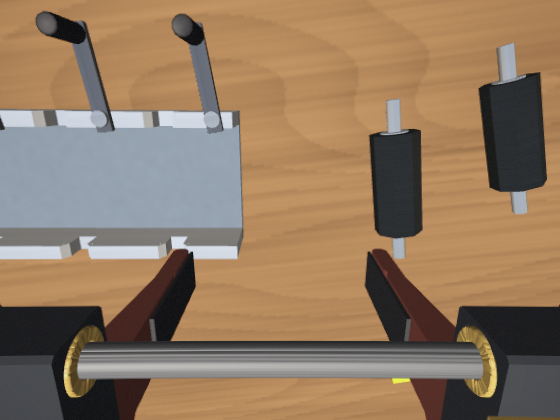

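View pics/t11.png

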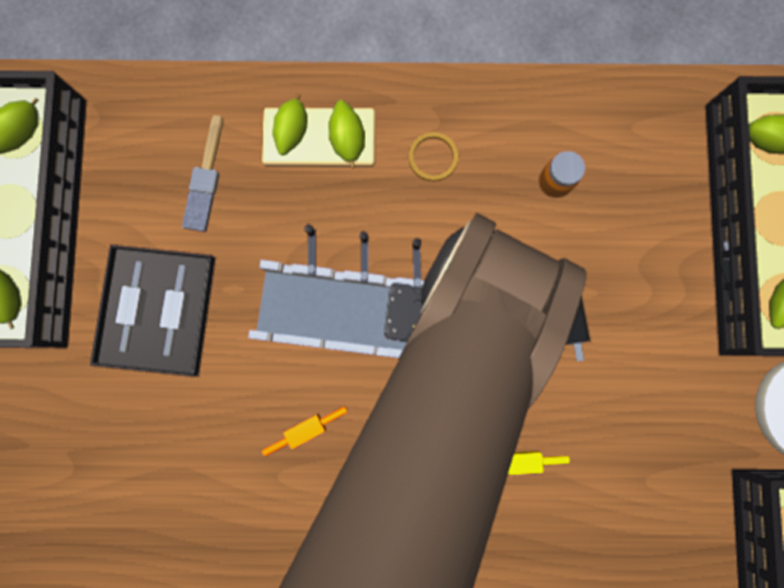

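```bash
cat >> h.py <<'E'
def roller(p,u1,u2,T=None,z=.02):
    a=at_z(p,u1,z,T);b=at_z(p,u2,z,T);d=a-b
    return (a+b)/2, np.linalg.norm(d), np.degrees(np.arctan2(d[1],d[0]))
E
python3 - <<'E'
from h import *
s=env.sense(); w=env.read_camera('wrist'); T=wristT(w,s)
print(s['eef_pos'],roller(w,(393.5,100),(399.5,258),T)); print(roller(w,(506,44),(520,213),T))
save('w11c',w['frame'],(340,20,560,280),2.3)
E
```

```text
[ 0.47715763 -0.08312176  0.17277882] (array([ 0.47337522, -0.19079923,  0.02      ]), np.float64(0.14966744771515397), np.float64(1.031222482994404))
(array([ 0.50613085, -0.29214921,  0.02      ]), np.float64(0.1500174791027364), np.float64(9.20875521723257))
```

View pics/w11c.png

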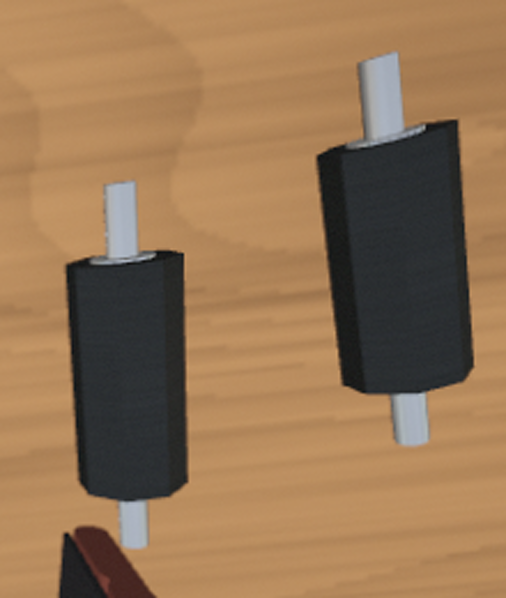

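Request:
jog_arm:
  steps:
    - {"slide": [-0.001, -0.027, 0], "angular": [0, 0, 3]}
    - {"slide": [-0.001, -0.027, 0], "angular": [0, 0, 3]}
    - {"slide": [-0.001, -0.027, -0.02], "angular": [0, 0, 1.7]}
    - {"slide": [-0.001, -0.027, -0.02], "angular": [0, 0, 0]}
    - {"slide": [0, 0, 0], "angular": [0, 0, 0]}

```text
clock: 22.33
eef_pos: [0.4704, -0.1971, 0.1308]
tcp_rot: [-50.5, 89.8, -140.0]
force: [-0.1, -0.0, 0.3]
opening: 0.0878
```

Request:
jog_arm:
  steps:
    - {"slide": [0, 0, 0], "angular": [0, 0, 0]}
    - {"slide": [0, 0, 0], "angular": [0, 0, 0]}
    - {"slide": [0, 0, 0], "angular": [0, 0, 0]}

```text
clock: 22.58
eef_pos: [0.4736, -0.1908, 0.1333]
tcp_rot: [120.8, 90.0, 31.7]
force: [-0.4, -0.7, 0.1]
opening: 0.0877
```

```bash
python3 - <<'E'
from h import *
s=env.sense(); w=env.read_camera('wrist'); T=wristT(w,s)
print(s['eef_pos'],yawz(s)); save('w12',w['frame'])
E
```

```text
[ 0.47364501 -0.19077225  0.13325938] -89.04039670622488
```

View pics/w12.png

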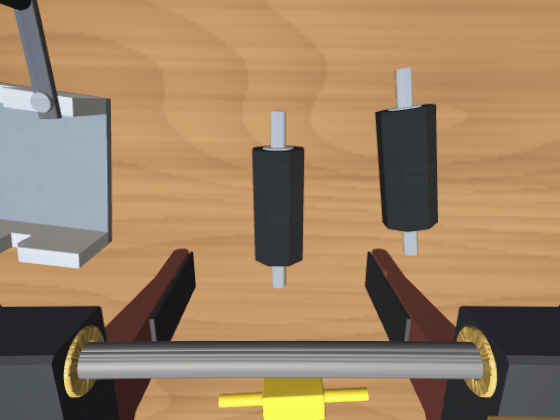

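Request:
jog_arm:
  steps:
    - {"slide": [0, 0, -0.035], "angular": [0, 0, 0]}
    - {"slide": [0, 0, -0.035], "angular": [0, 0, 0]}
    - {"slide": [0, 0, -0.025], "angular": [0, 0, 0]}
    - {"slide": [0, 0, -0.012], "angular": [0, 0, 0]}
    - {"slide": [0, 0, -0.007], "angular": [0, 0, 0]}

```text
clock: 23.05
eef_pos: [0.4728, -0.1908, 0.0179]
tcp_rot: [-107.8, 89.9, 163.2]
force: [0.1, -0.7, 0.1]
opening: 0.0877
```

Request:
jog_arm:
  steps:
    - {"slide": [0, 0, -0.005], "angular": [0, 0, 0]}
    - {"slide": [0, 0, -0.004], "angular": [0, 0, 0]}
    - {"slide": [0, 0, -0.003], "angular": [0, 0, 0]}
    - {"slide": [0, 0, 0], "angular": [0, 0, 0]}
    - {"slide": [0, 0, 0], "angular": [0, 0, 0]}
  hand: 255
  squeeze: 30

```text
clock: 23.47
eef_pos: [0.4734, -0.1921, 0.0075]
tcp_rot: [81.9, 89.9, -7.2]
force: [-1.2, 0.1, 1.1]
opening: 0.0575
```

Request:
jog_arm:
  steps:
    - {"slide": [0, 0, 0], "angular": [0, 0, 0]}
    - {"slide": [0, 0, 0], "angular": [0, 0, 0]}
    - {"slide": [0, 0, 0], "angular": [0, 0, 0]}
    - {"slide": [0, 0, 0], "angular": [0, 0, 0]}
    - {"slide": [0, 0, 0], "angular": [0, 0, 0]}

```text
clock: 23.88
eef_pos: [0.4733, -0.1911, 0.0072]
tcp_rot: [164.3, 89.9, 75.2]
force: [-0.4, 4.0, 6.6]
opening: 0.0398
```

Request:
jog_arm:
  steps:
    - {"slide": [0, 0, 0.015], "angular": [0, 0, 0]}
    - {"slide": [0, 0, 0.03], "angular": [0, 0, 0]}
    - {"slide": [0, 0, 0.035], "angular": [0, 0, 0]}
    - {"slide": [0, 0, 0.035], "angular": [0, 0, 0]}
    - {"slide": [0.003, 0.02, 0.025], "angular": [0, 0, -2]}

```text
clock: 24.3
eef_pos: [0.4753, -0.1762, 0.1496]
tcp_rot: [33.6, 89.8, -57.9]
force: [1.4, -0.1, -2.4]
opening: 0.0396
```

Request:
jog_arm:
  steps:
    - {"slide": [0.005, 0.037, 0], "angular": [0, 0, -2]}
    - {"slide": [0.005, 0.037, 0], "angular": [0, 0, -2]}
    - {"slide": [0.005, 0.037, 0], "angular": [0, 0, -1.8]}
    - {"slide": [0.005, 0.037, 0], "angular": [0, 0, 0]}
    - {"slide": [0.004, 0.033, 0], "angular": [0, 0, 0]}

```text
clock: 24.72
eef_pos: [0.4996, 0.0114, 0.1467]
tcp_rot: [-131.5, 90.0, 131.6]
force: [-0.0, 0.5, -1.8]
opening: 0.0395
```

Request:
jog_arm:
  steps:
    - {"slide": [0, 0, 0], "angular": [0, 0, 0]}
    - {"slide": [0, 0, 0], "angular": [0, 0, 0]}
    - {"slide": [0, 0, 0], "angular": [0, 0, 0]}
    - {"slide": [0, 0, 0], "angular": [0, 0, 0]}
    - {"slide": [0, 0, 0], "angular": [0, 0, 0]}

```text
clock: 25.13
eef_pos: [0.4997, 0.0075, 0.1469]
tcp_rot: [2.7, 90.0, -94.4]
force: [0.6, 0.0, -2.1]
opening: 0.0395
```

```bash
python3 - <<'E'
from h import *
s=env.sense(); w=env.read_camera('wrist'); T=wristT(w,s)
print(s['eef_pos'],yawz(s),s['force'],s['opening']); 
im=w['frame'].copy(); b=BED
for y in(-84,):
  for x in(-62,-50,50,62):
    u=proj(w,b2w(b,np.array([(x,y+7.75,54),(x,y+7.75,32),(x,y-7.75,32),(x,y-7.75,54)])/1000.),T)
    cv2.polylines(im,[np.round(u*1).astype(int)],False,(255,0,0),1)
save('w13',im,s=1.4)
E
```

```text
[0.4997141  0.00749219 0.1469139 ] -97.09126503431057 [ 0.59348688  0.00629714 -2.05629921] 0.039511346841063756
```

View pics/w13.png

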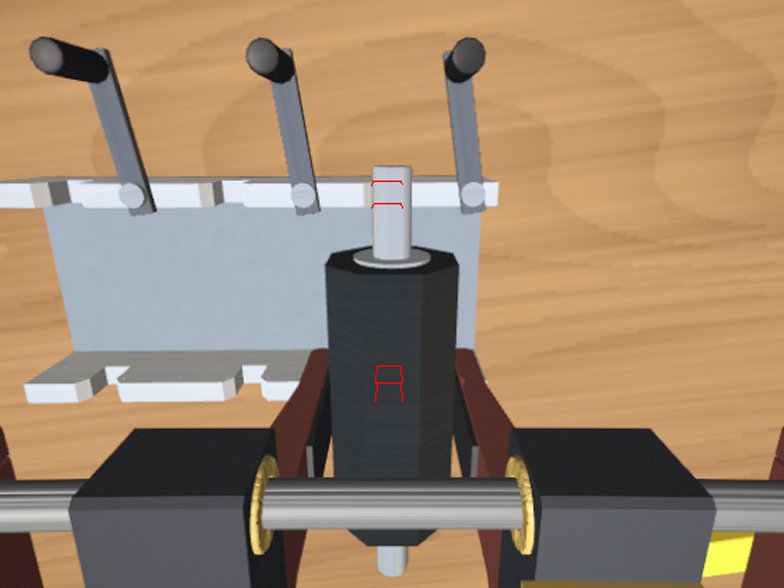

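```bash
python3 - <<'E'
from h import *
s=env.sense(); w=env.read_camera('wrist'); T=wristT(w,s)
P=b2w(BED,[[.057,y,.06] for y in(-.126,-.042,.042)])
U=np.array([(473,193),(302,195),(132,196)])/1.4-.3
print(np.round(proj(w,P,T)-U,2)); print([np.round((at_z(w,u,.06,T)-q)*1000,1) for u,q in zip(U,P)])
# held axle end: far end front face centre
for z in(.155,.16,.165,.17): print(np.round(at_z(w,np.array((392,167))/1.4,z,T),4),np.round(at_z(w,np.array((392,577))/1.4,z,T),4))
im=w['frame'].copy()
for y in(0,84):
  for x in(-62,-50,50,62):
    u=proj(w,b2w(BED,np.array([(x,y+7.75,54),(x,y+7.75,32),(x,y-7.75,32),(x,y-7.75,54)])/1000.),T)
    cv2.polylines(im,[np.round(u*1).astype(int)],False,(255,0,0),1)
save('w13b',im,(0,110,260,300),3)
E
```

```text
[[-1.64  1.66]
 [ 0.92  0.93]
 [ 1.87  0.52]]
[array([ 1. , -1.2,  0. ]), array([0.7, 0.5, 0. ]), array([0.5, 1.2, 0. ])]
[ 0.5747 -0.0017  0.155 ] [0.4168 0.0181 0.155 ]
[ 0.5749 -0.0017  0.16  ] [0.4221 0.0174 0.16  ]
[ 0.5752 -0.0018  0.165 ] [0.4275 0.0168 0.165 ]
[ 0.5754 -0.0018  0.17  ] [0.4329 0.0161 0.17  ]
```

View pics/w13b.png

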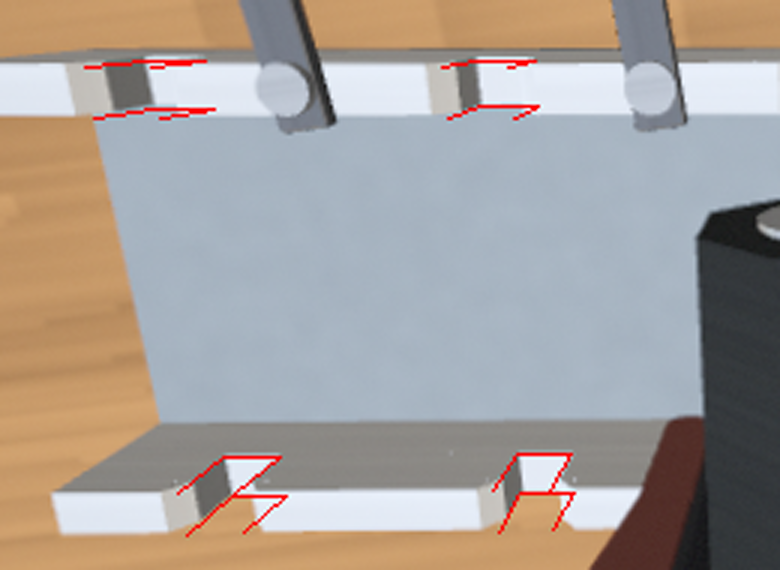

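Request:
jog_arm:
  steps:
    - {"slide": [0, 0.0022, -0.03], "angular": [0, 0, 0.2]}
    - {"slide": [0, 0, -0.03], "angular": [0, 0, 0]}
    - {"slide": [0, 0, -0.025], "angular": [0, 0, 0]}
    - {"slide": [0, 0, 0], "angular": [0, 0, 0]}
    - {"slide": [0, 0, 0], "angular": [0, 0, 0]}

```text
clock: 25.65
eef_pos: [0.4993, 0.0101, 0.0616]
tcp_rot: [-57.3, 89.9, -154.2]
force: [-0.4, -0.4, -2.7]
opening: 0.0398
```

Request:
jog_arm:
  steps:
    - {"slide": [0, 0, 0], "angular": [0, 0, 0]}
    - {"slide": [0, 0, 0], "angular": [0, 0, 0]}
    - {"slide": [0, 0, 0], "angular": [0, 0, 0]}

```text
clock: 25.9
eef_pos: [0.501, 0.0112, 0.0632]
tcp_rot: [112.9, 89.9, 16.1]
force: [-0.1, 0.6, -2.9]
opening: 0.0399
```

Request:
jog_arm:
  steps:
    - {"slide": [0, -0.0012, -0.008], "angular": [0, 0, 0]}
    - {"slide": [0, 0, -0.008], "angular": [0, 0, 0]}
    - {"slide": [0, 0, -0.006], "angular": [0, 0, 0]}
    - {"slide": [0, 0, -0.005], "angular": [0, 0, 0]}
    - {"slide": [0, 0, 0], "angular": [0, 0, 0]}

```text
clock: 26.32
eef_pos: [0.4992, 0.0099, 0.0336]
tcp_rot: [-70.3, 89.9, -167.0]
force: [-0.8, -0.4, -2.6]
opening: 0.0399
```

Request:
jog_arm:
  steps:
    - {"slide": [0, 0, -0.004], "angular": [0, 0, 0]}
    - {"slide": [0, 0, -0.004], "angular": [0, 0, 0]}
    - {"slide": [0, 0, -0.003], "angular": [0, 0, 0]}
    - {"slide": [0, 0, 0], "angular": [0, 0, 0]}
    - {"slide": [0, 0, 0], "angular": [0, 0, 0]}

```text
clock: 26.73
eef_pos: [0.5003, 0.0099, 0.0247]
tcp_rot: [159.5, 89.9, 62.7]
force: [-4.0, 0.2, 13.8]
opening: 0.0397
```

```bash
python3 - <<'E'
from h import *
s=env.sense(); w=env.read_camera('wrist'); T=wristT(w,s)
print(s['eef_pos'],yawz(s),s['force'],s['opening']); 
save('w14',w['frame'],s=1.4)
E
```

```text
[0.50031624 0.00992682 0.02474879] -96.75459366729649 [-4.04169655  0.15986775 13.76863078] 0.03967652778639443
```

View pics/w14.png

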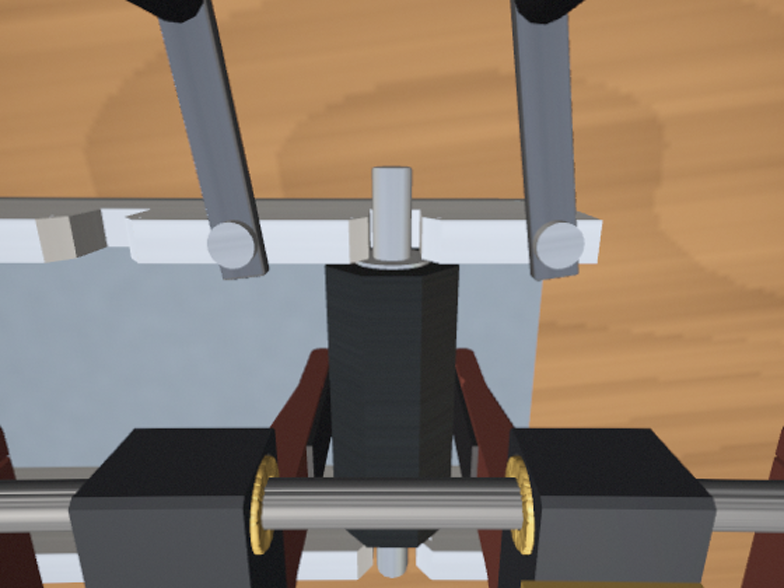

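Request:
jog_arm:
  steps:
    - {"slide": [0, 0, 0], "angular": [0, 0, 0]}
    - {"slide": [0, 0, 0], "angular": [0, 0, 0]}
    - {"slide": [0, 0, 0], "angular": [0, 0, 0]}
    - {"slide": [0, 0, 0.01], "angular": [0, 0, 0]}
    - {"slide": [0, 0, 0.03], "angular": [0, 0, 0]}
  hand: 85

```text
clock: 27.2
eef_pos: [0.4978, 0.0099, 0.0622]
tcp_rot: [-66.8, 89.7, -163.5]
force: [1.1, 0.0, 0.5]
opening: 0.0586
```

Request:
jog_arm:
  steps:
    - {"slide": [0, 0, 0.035], "angular": [0, 0, 0]}
    - {"slide": [0, 0, 0.035], "angular": [0, 0, 0]}
    - {"slide": [0, 0, 0.035], "angular": [0, 0, 0]}
    - {"slide": [0, -0.03, 0.01], "angular": [0, 0, 2]}
    - {"slide": [0.001, -0.038, 0], "angular": [0, 0, 2]}

```text
clock: 27.62
eef_pos: [0.5031, -0.0554, 0.182]
tcp_rot: [110.5, 89.7, 18.3]
force: [1.3, -0.2, -1.0]
opening: 0.0587
```

Request:
jog_arm:
  steps:
    - {"slide": [0.001, -0.038, 0], "angular": [0, 0, 2]}
    - {"slide": [0.001, -0.038, 0], "angular": [0, 0, 2]}
    - {"slide": [0.001, -0.038, 0], "angular": [0, 0, 2]}
    - {"slide": [0.001, -0.038, 0], "angular": [0, 0, 2]}
    - {"slide": [0.001, -0.038, 0], "angular": [0, 0, 2]}
  hand: 0

```text
clock: 28.03
eef_pos: [0.5056, -0.2499, 0.1795]
tcp_rot: [73.6, 90.0, -9.0]
force: [0.4, 0.3, 0.2]
opening: 0.087
```

Request:
jog_arm:
  steps:
    - {"slide": [0, -0.038, 0], "angular": [0, 0, 2]}
    - {"slide": [0, 0, 0], "angular": [0, 0, 0]}
    - {"slide": [0, 0, 0], "angular": [0, 0, 0]}
    - {"slide": [0, 0, 0], "angular": [0, 0, 0]}
    - {"slide": [0, 0, 0], "angular": [0, 0, 0]}

```text
clock: 28.45
eef_pos: [0.5064, -0.2843, 0.1788]
tcp_rot: [-173.8, 89.9, 105.6]
force: [0.4, 0.2, -0.5]
opening: 0.0876
```

```bash
python3 - <<'E'
from h import *
s=env.sense(); w=env.read_camera('wrist'); T=wristT(w,s)
print(s['eef_pos'],yawz(s),s['force'],s['opening']); 
save('w15',w['frame'],s=1.4)
p=env.read_camera('top'); save('t15',p['frame'],(120,120,520,300),2)
E
```

```text
[ 0.50636968 -0.2842547   0.17882927] -80.65037067137499 [ 0.38455285  0.1873229  -0.46322684] 0.08755080495511926
```

View pics/w15.png

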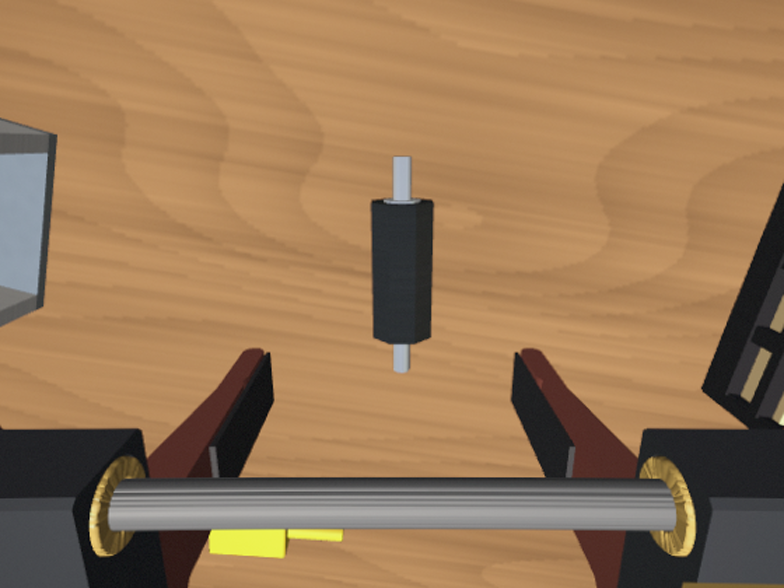

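View pics/t15.png

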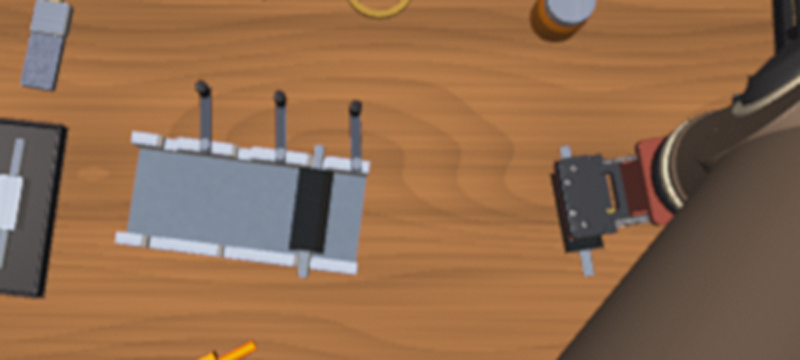

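```bash
python3 - <<'E'
from h import *
s=env.sense(); w=env.read_camera('wrist'); T=wristT(w,s)
print(s['eef_pos'],roller(w,np.array((402,156))/1.4,np.array((401,372))/1.4,T))
E
```

```text
[ 0.50662459 -0.28398552  0.17885677] (array([ 0.50630292, -0.29055541,  0.02      ]), np.float64(0.1504685720494204), np.float64(9.429697674352276))
```

Request:
jog_arm:
  steps:
    - {"slide": [0, -0.0065, -0.035], "angular": [0, 0, 0]}
    - {"slide": [0, 0, -0.035], "angular": [0, 0, 0]}
    - {"slide": [0, 0, -0.035], "angular": [0, 0, 0]}
    - {"slide": [0, 0, -0.03], "angular": [0, 0, 0]}
    - {"slide": [0, 0, -0.015], "angular": [0, 0, 0]}

```text
clock: 29.02
eef_pos: [0.5048, -0.29, 0.0254]
tcp_rot: [-126.5, 89.8, 152.8]
force: [-1.2, 0.4, 0.5]
opening: 0.088
```

Request:
jog_arm:
  steps:
    - {"slide": [0, 0, -0.009], "angular": [0, 0, 0]}
    - {"slide": [0, 0, -0.007], "angular": [0, 0, 0]}
    - {"slide": [0, 0, -0.004], "angular": [0, 0, 0]}
    - {"slide": [0, 0, -0.002], "angular": [0, 0, 0]}
    - {"slide": [0, 0, 0], "angular": [0, 0, 0]}

```text
clock: 29.43
eef_pos: [0.5065, -0.2926, 0.0075]
tcp_rot: [60.4, 89.9, -20.3]
force: [-0.0, -0.2, 0.5]
opening: 0.0879
```

Request:
jog_arm:
  steps:
    - {"slide": [0, 0, 0], "angular": [0, 0, 0]}
    - {"slide": [0, 0, 0], "angular": [0, 0, 0]}
    - {"slide": [0, 0, 0], "angular": [0, 0, 0]}
    - {"slide": [0, 0, 0], "angular": [0, 0, 0]}
    - {"slide": [0, 0, 0], "angular": [0, 0, 0]}
  hand: 255

```text
clock: 29.85
eef_pos: [0.5061, -0.2925, 0.0071]
tcp_rot: [69.7, 90.0, -11.0]
force: [0.6, 0.5, -1.0]
opening: 0.0578
```

Request:
jog_arm:
  steps:
    - {"slide": [0, 0, 0], "angular": [0, 0, 0]}
    - {"slide": [0, 0, 0], "angular": [0, 0, 0]}
    - {"slide": [0, 0, 0], "angular": [0, 0, 0]}

```text
clock: 30.1
eef_pos: [0.5059, -0.2919, 0.0069]
tcp_rot: [-174.7, 89.9, 104.5]
force: [0.6, 1.7, 2.2]
opening: 0.0396
```

Request:
jog_arm:
  steps:
    - {"slide": [0, 0, 0.015], "angular": [0, 0, 0]}
    - {"slide": [0, 0, 0.03], "angular": [0, 0, 0]}
    - {"slide": [0, 0, 0.035], "angular": [0, 0, 0]}
    - {"slide": [0, 0, 0.035], "angular": [0, 0, 0]}
    - {"slide": [0, 0.03, 0.035], "angular": [0, 0, -2]}

```text
clock: 30.52
eef_pos: [0.5045, -0.2707, 0.1558]
tcp_rot: [0.6, 89.7, -82.5]
force: [1.2, -0.3, -2.0]
opening: 0.0398
```

Request:
jog_arm:
  steps:
    - {"slide": [0.0005, 0.039, 0], "angular": [0, 0, -2]}
    - {"slide": [0.0005, 0.039, 0], "angular": [0, 0, -2]}
    - {"slide": [0.0005, 0.039, 0], "angular": [0, 0, -2]}
    - {"slide": [0.0005, 0.039, 0], "angular": [0, 0, -2]}
    - {"slide": [0.0005, 0.039, 0], "angular": [0, 0, -2]}

```text
clock: 30.93
eef_pos: [0.5077, -0.0685, 0.1533]
tcp_rot: [-129.1, 90.0, 138.1]
force: [1.1, -0.1, -2.6]
opening: 0.0393
```

Request:
jog_arm:
  steps:
    - {"slide": [0.0005, 0.039, 0], "angular": [0, 0, -2]}
    - {"slide": [0.0005, 0.039, 0], "angular": [0, 0, -2]}
    - {"slide": [0.0005, 0.039, 0], "angular": [0, 0, 0]}
    - {"slide": [0.0005, 0.039, 0], "angular": [0, 0, 0]}
    - {"slide": [0, 0.004, 0], "angular": [0, 0, 0]}

```text
clock: 31.35
eef_pos: [0.5097, 0.0981, 0.1524]
tcp_rot: [-131.6, 89.8, 132.2]
force: [-0.1, 0.6, -4.5]
opening: 0.0397
```

Request:
jog_arm:
  steps:
    - {"slide": [0, 0, 0], "angular": [0, 0, 0]}
    - {"slide": [0, 0, 0], "angular": [0, 0, 0]}
    - {"slide": [0, 0, 0], "angular": [0, 0, 0]}
    - {"slide": [0, 0, 0], "angular": [0, 0, 0]}

```text
clock: 31.68
eef_pos: [0.5104, 0.0877, 0.1536]
tcp_rot: [22.6, 90.0, -74.3]
force: [-0.8, -0.2, -3.3]
opening: 0.04
```

```bash
cat > chk.py <<'E'
from h import *
import sys
n,seat=sys.argv[1],int(sys.argv[2])
s=env.sense(); w=env.read_camera('wrist'); T=wristT(w,s)
print(s['eef_pos'],yawz(s),s['force'],s['opening'],'seat',b2w(BED,[0,(-.084,0,.084)[seat-1],.038])[0])
im=w['frame'].copy()
for y in(-84,0,84):
  for x in(-62,-50,50,62):
    u=proj(w,b2w(BED,np.array([(x,y+7.75,54),(x,y+7.75,32),(x,y-7.75,32),(x,y-7.75,54)])/1000.),T)
    cv2.polylines(im,[np.round(u*1).astype(int)],False,(255,0,0),1)
for u in proj(w,b2w(BED,[[.057,y,.06] for y in(-.126,-.042,.042)]),T): cv2.circle(im,tuple(np.round(u).astype(int)),1,(0,255,0),-1)
save(n,im,s=1.4)
E
python3 chk.py w16 2
```

```text
[0.51043453 0.08769815 0.15358866] -96.91715202319688 [-0.80525659 -0.24852454 -3.29475374] 0.04001896714638633 seat [0.51   0.0935 0.038 ]
```

View pics/w16.png

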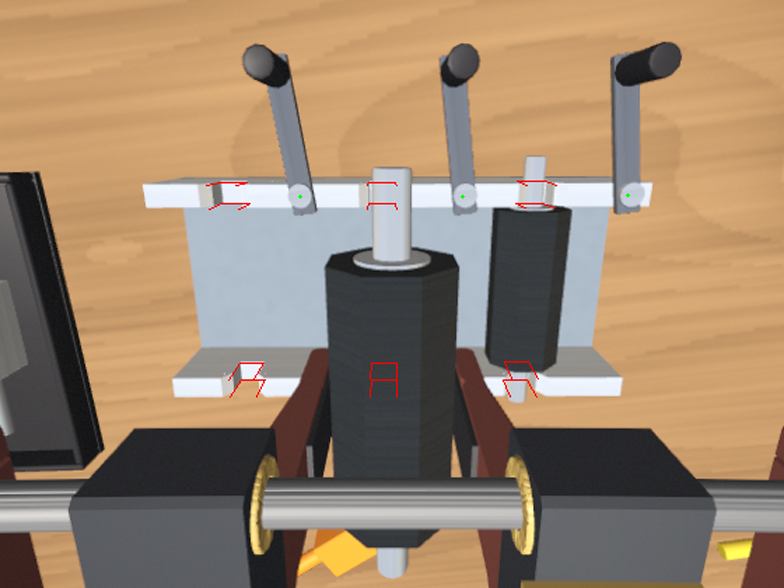

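Request:
jog_arm:
  steps:
    - {"slide": [0, 0.0052, -0.03], "angular": [0, 0, 0]}
    - {"slide": [0, 0, -0.03], "angular": [0, 0, 0]}
    - {"slide": [0, 0, -0.026], "angular": [0, 0, 0]}
    - {"slide": [0, 0, 0], "angular": [0, 0, 0]}
    - {"slide": [0, 0, 0], "angular": [0, 0, 0]}

```text
clock: 32.15
eef_pos: [0.51, 0.0932, 0.0672]
tcp_rot: [-49.3, 89.9, -146.2]
force: [-0.4, -0.4, -2.3]
opening: 0.0397
```

Request:
jog_arm:
  steps:
    - {"slide": [0, 0, 0], "angular": [0, 0, 0]}
    - {"slide": [0, 0, 0], "angular": [0, 0, 0]}
    - {"slide": [0, 0, 0], "angular": [0, 0, 0]}
    - {"slide": [0, 0, 0], "angular": [0, 0, 0]}

```text
clock: 32.48
eef_pos: [0.5111, 0.0951, 0.0686]
tcp_rot: [125.3, 89.9, 28.6]
force: [-0.0, -0.2, -2.8]
opening: 0.0399
```

Request:
jog_arm:
  steps:
    - {"slide": [0, -0.0014, -0.01], "angular": [0, 0, 0]}
    - {"slide": [0, 0, -0.009], "angular": [0, 0, 0]}
    - {"slide": [0, 0, -0.007], "angular": [0, 0, 0]}
    - {"slide": [0, 0, -0.006], "angular": [0, 0, 0]}
    - {"slide": [0, 0, 0], "angular": [0, 0, 0]}

```text
clock: 32.9
eef_pos: [0.5095, 0.0932, 0.0339]
tcp_rot: [-61.0, 89.9, -157.7]
force: [0.3, 0.1, -3.3]
opening: 0.0399
```

Request:
jog_arm:
  steps:
    - {"slide": [0, 0, -0.004], "angular": [0, 0, 0]}
    - {"slide": [0, 0, -0.004], "angular": [0, 0, 0]}
    - {"slide": [0, 0, -0.003], "angular": [0, 0, 0]}
    - {"slide": [0, 0, 0], "angular": [0, 0, 0]}
    - {"slide": [0, 0, 0], "angular": [0, 0, 0]}

```text
clock: 33.32
eef_pos: [0.5106, 0.0934, 0.0247]
tcp_rot: [172.6, 90.0, 75.8]
force: [-1.5, -0.5, 2.3]
opening: 0.0397
```

Request:
jog_arm:
  steps:
    - {"slide": [0, 0, 0], "angular": [0, 0, 0]}
    - {"slide": [0, 0, 0], "angular": [0, 0, 0]}

```text
clock: 33.48
eef_pos: [0.5106, 0.0934, 0.0247]
tcp_rot: [135.0, 90.0, 38.3]
force: [-2.3, -0.5, 3.5]
opening: 0.0396
```

```bash
python3 chk.py w17 2
```

```text
[0.5105606  0.09338133 0.02470279] -96.74732765053528 [-2.30758639 -0.47478306  3.5421957 ] 0.039629073564507025 seat [0.51   0.0935 0.038 ]
```

View pics/w17.png

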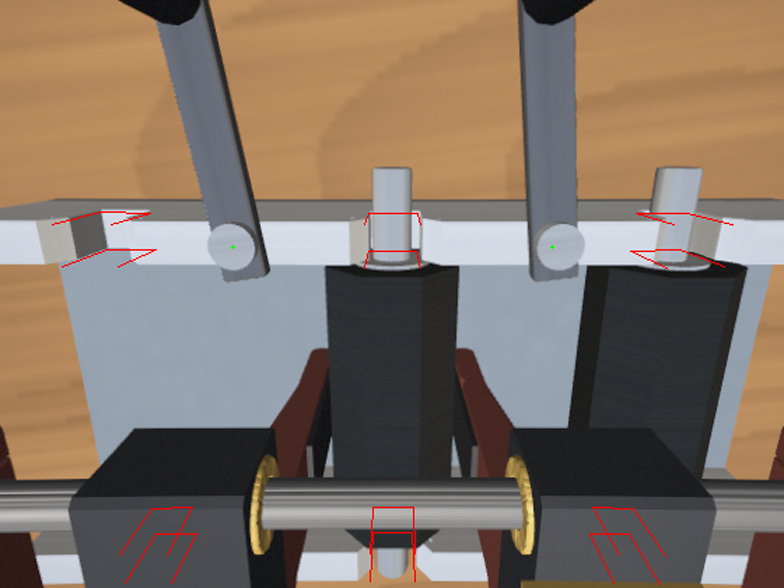

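Request:
jog_arm:
  steps:
    - {"slide": [0, 0, 0], "angular": [0, 0, 0]}
    - {"slide": [0, 0, 0], "angular": [0, 0, 0]}
    - {"slide": [0, 0, 0], "angular": [0, 0, 0]}
    - {"slide": [0, 0, 0.01], "angular": [0, 0, 0]}
    - {"slide": [0, 0, 0.03], "angular": [0, 0, 0]}
  hand: 85

```text
clock: 33.95
eef_pos: [0.5083, 0.0931, 0.0628]
tcp_rot: [-59.3, 89.7, -156.0]
force: [0.3, 0.1, 1.3]
opening: 0.0584
```

Request:
jog_arm:
  steps:
    - {"slide": [0, 0, 0.035], "angular": [0, 0, 0]}
    - {"slide": [0, 0, 0.035], "angular": [0, 0, 0]}
    - {"slide": [0, 0, 0.035], "angular": [0, 0, 0]}
    - {"slide": [0, -0.03, 0.01], "angular": [0, 0, 1.5]}
    - {"slide": [0.001, -0.039, 0], "angular": [0, 0, 1.5]}

```text
clock: 34.37
eef_pos: [0.5134, 0.027, 0.1826]
tcp_rot: [114.8, 89.7, 21.5]
force: [0.9, -0.9, -0.0]
opening: 0.0585
```

Request:
jog_arm:
  steps:
    - {"slide": [0.001, -0.039, 0], "angular": [0, 0, 1.5]}
    - {"slide": [0.001, -0.039, 0], "angular": [0, 0, 1.5]}
    - {"slide": [0.001, -0.039, 0], "angular": [0, 0, 1.5]}
    - {"slide": [0.001, -0.039, 0], "angular": [0, 0, 1.5]}
    - {"slide": [0.001, -0.039, 0], "angular": [0, 0, 1.5]}
  hand: 0

```text
clock: 34.78
eef_pos: [0.5162, -0.1725, 0.1803]
tcp_rot: [92.1, 90.0, 5.9]
force: [-0.5, 0.5, 0.0]
opening: 0.0866
```

Request:
jog_arm:
  steps:
    - {"slide": [0.001, -0.039, 0], "angular": [0, 0, 1.5]}
    - {"slide": [0.001, -0.039, 0], "angular": [0, 0, 1.5]}
    - {"slide": [0.001, -0.039, 0], "angular": [0, 0, 1.5]}
    - {"slide": [0.001, -0.039, 0], "angular": [0, 0, 1.5]}
    - {"slide": [0.001, -0.025, 0], "angular": [0, 0, 1.5]}

```text
clock: 35.2
eef_pos: [0.5201, -0.3561, 0.1805]
tcp_rot: [-12.1, 89.9, -90.9]
force: [-0.4, -0.7, 0.4]
opening: 0.0882
```

Request:
jog_arm:
  steps:
    - {"slide": [0, 0, 0], "angular": [0, 0, 0]}
    - {"slide": [0, 0, 0], "angular": [0, 0, 0]}
    - {"slide": [0, 0, 0], "angular": [0, 0, 0]}
    - {"slide": [0, 0, 0], "angular": [0, 0, 0]}

```text
clock: 35.53
eef_pos: [0.522, -0.3499, 0.1796]
tcp_rot: [168.4, 89.9, 89.7]
force: [-0.4, 0.3, -0.2]
opening: 0.0878
```

```bash
python3 - <<'E'
from h import *
s=env.sense(); w=env.read_camera('wrist'); T=wristT(w,s)
print(s['eef_pos'],yawz(s),s['force'],s['opening']); 
save('w18',w['frame'],s=1.4)
p=env.read_camera('top'); save('t18',p['frame'],(120,120,520,300),2)
E
```

```text
[ 0.52196824 -0.3498783   0.17955226] -78.65805170736589 [-0.44181267  0.31964393 -0.15029229] 0.0878211759035399
```

View pics/w18.png

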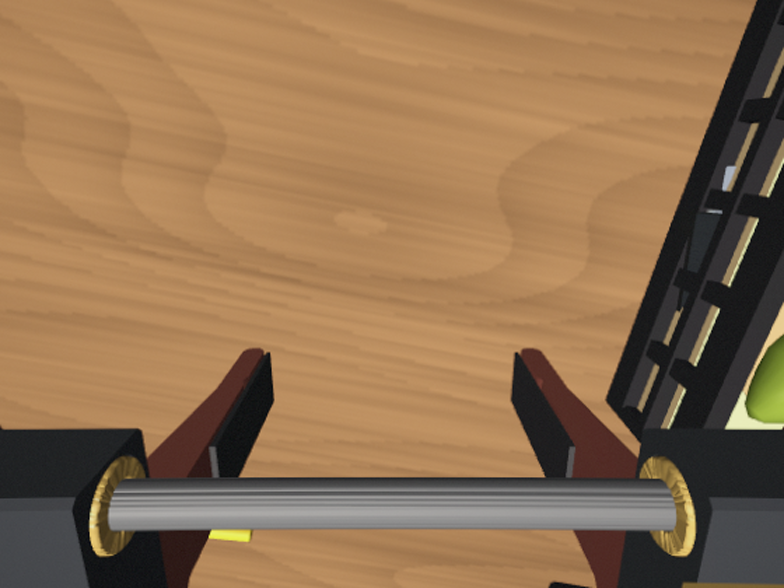

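View pics/t18.png

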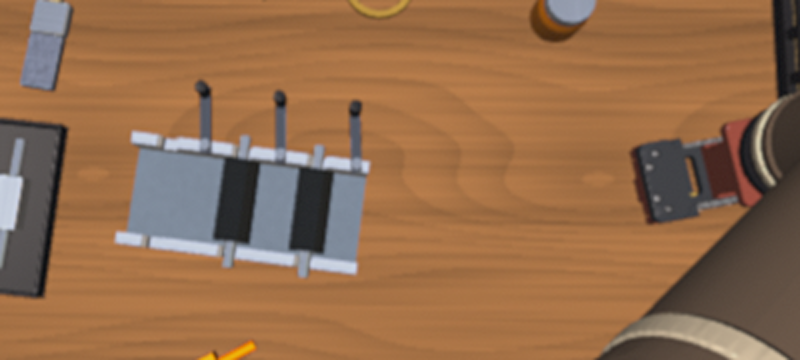

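```bash
python3 - <<'E'
from h import *
q=env.read_camera('scene'); save('s18',q['frame'],s=1.4)
print([(b['uv'],b['score']) for b in env.boxes_of('roller1_center',q)])
E
```

```text
[([176.1, 264.7], 0.61), ([102.9, 213.5], 0.56), ([329.8, 212.8], 0.56)]
```

View pics/s18.png

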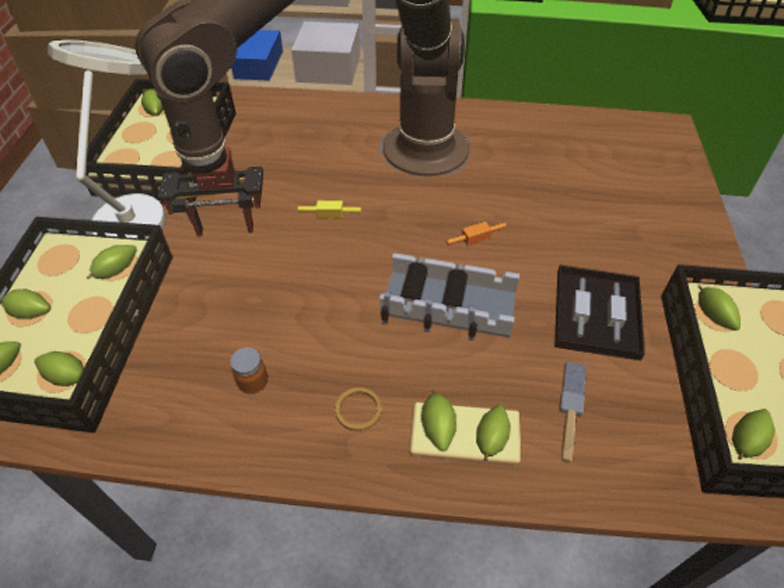

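```bash
python3 - <<'E'
from h import *
q=env.read_camera('scene'); save('s19',q['frame'],(60,130,190,300),4.5)
w=env.read_camera('wrist'); save('w19',w['frame'],(400,80,560,320),2.4)
E
```

```text
(no output)
```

View pics/s19.png

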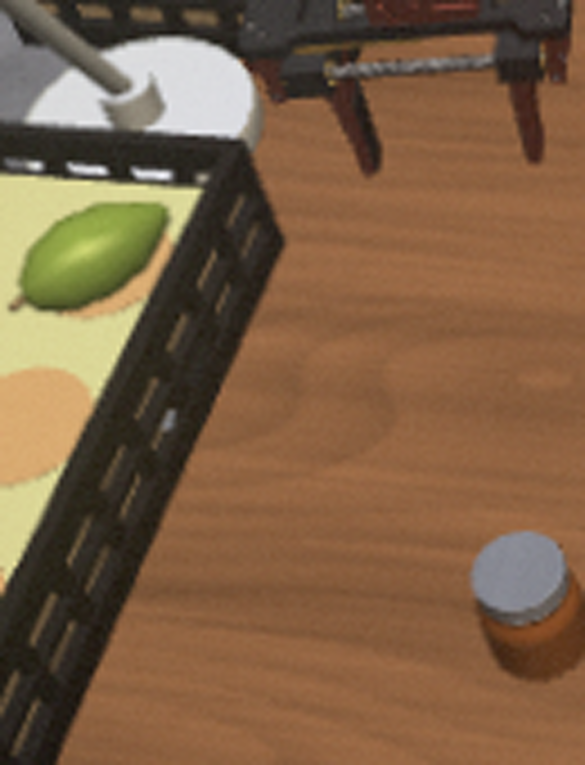

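View pics/w19.png

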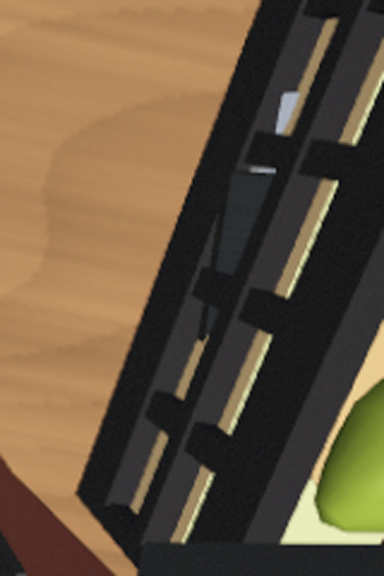

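```bash
python3 - <<'E'
from h import *
s=env.sense(); w=env.read_camera('wrist'); T=wristT(w,s)
f=lambda u:np.array(u)/2.4+[400,80]
print('axle',at_z(w,f((290,93)),.02,T),'sleeve far end mid',at_z(w,f((262,170)),.02,T),'corner bottom',at_z(w,f((203,338)),.012,T))
print('crate wall bottom? edge', [np.round(at_z(w,f(u),0,T),3) for u in [(78,493),(262,5)]])
p=env.read_camera('top')
print([np.round(at_z(p,u,z),3) for z in(0,.06,.1) for u in [(515,252),(507,80)]])
q=env.read_camera('scene')
g=lambda u:np.array(u)/4.5+[60,130]
print('scene axle bit',[np.round(at_z(q,g((168,420)),z),3) for z in(.02,.025)],'crate corner bottom',np.round(at_z(q,g((284,243)),0),3),'top',[np.round(at_z(q,g((240,140)),z),3) for z in(.05,.07,.09)])
E
```

```text
axle [ 0.62869693 -0.54617826  0.02      ] sleeve far end mid [ 0.60029858 -0.54728498  0.02      ] corner bottom [ 0.53062736 -0.55580565  0.012     ]
crate wall bottom? edge [array([ 0.446, -0.536,  0.   ]), array([ 0.659, -0.536,  0.   ])]
[array([ 0.449, -0.537,  0.   ]), array([ 0.86, -0.54,  0.  ]), array([ 0.447, -0.504,  0.06 ]), array([ 0.834, -0.507,  0.06 ]), array([ 0.447, -0.482,  0.1  ]), array([ 0.816, -0.485,  0.1  ])]
scene axle bit [array([ 0.619, -0.544,  0.02 ]), array([ 0.623, -0.541,  0.025])] crate corner bottom [ 0.448 -0.532 -0.   ] top [array([ 0.4  , -0.567,  0.05 ]), array([ 0.419, -0.554,  0.07 ]), array([ 0.438, -0.541,  0.09 ])]
```

Request:
jog_arm:
  steps:
    - {"slide": [0.0, -0.037, 0.02], "angular": [0, 0, 0]}
    - {"slide": [0.0, -0.037, 0.02], "angular": [0, 0, 0]}
    - {"slide": [0.0, -0.037, 0.02], "angular": [0, 0, 0]}
    - {"slide": [0.0, -0.037, 0], "angular": [0, 0, 0]}
    - {"slide": [0, -0.037, 0], "angular": [0, 0, 0]}

```text
clock: 36.4
eef_pos: [0.5218, -0.5376, 0.2407]
tcp_rot: [37.3, 89.9, -41.4]
force: [0.9, -0.5, -0.0]
opening: 0.0876
```

Request:
jog_arm:
  steps:
    - {"slide": [0, 0, 0], "angular": [0, 0, 0]}
    - {"slide": [0, 0, 0], "angular": [0, 0, 0]}
    - {"slide": [0, 0, 0], "angular": [0, 0, 0]}
    - {"slide": [0, 0, 0], "angular": [0, 0, 0]}
    - {"slide": [0, 0, 0], "angular": [0, 0, 0]}

```text
clock: 36.82
eef_pos: [0.5226, -0.5339, 0.2391]
tcp_rot: [122.1, 89.9, 43.5]
force: [-0.6, -0.5, 0.6]
opening: 0.0875
```

```bash
python3 - <<'E'
from h import *
s=env.sense(); w=env.read_camera('wrist'); T=wristT(w,s)
print(s['eef_pos'],yawz(s),s['force'],s['opening']); 
save('w20',w['frame'],s=1.4)
p=env.read_camera('top'); save('t20',p['frame'],(400,40,560,290),2.2)
E
```

```text
[ 0.52264558 -0.53392816  0.23908544] -78.61956260659053 [-0.56470935 -0.54551435  0.57459752] 0.08752994074441121
```

View pics/w20.png

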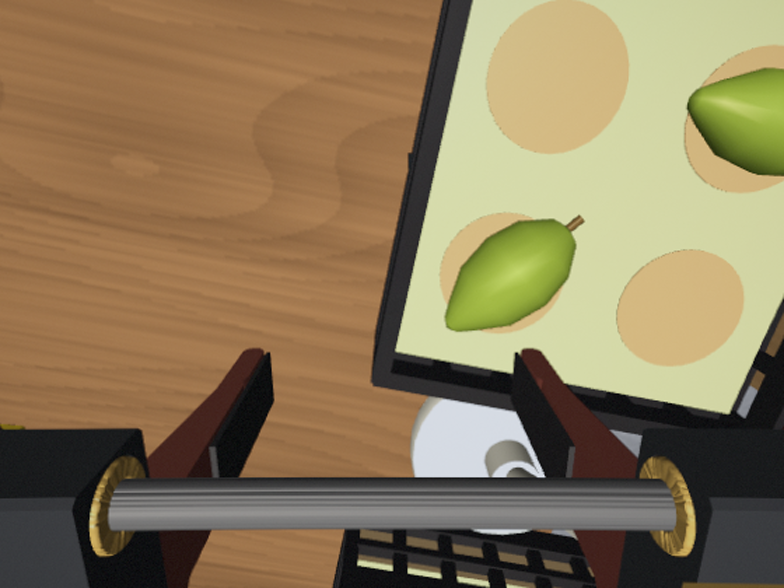

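View pics/t20.png

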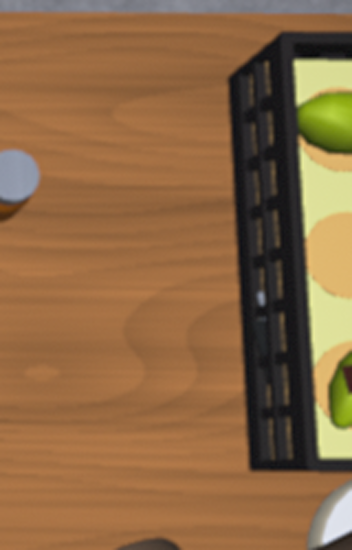

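Request:
jog_arm:
  steps:
    - {"slide": [0.006, 0.027, -0.005], "angular": [-6, 0, 0]}
    - {"slide": [0.006, 0.027, -0.01], "angular": [-6, 0, 0]}
    - {"slide": [0.006, 0.027, -0.015], "angular": [-6, 0, 0]}
    - {"slide": [0.006, 0.027, -0.015], "angular": [-6, 0, 0]}
    - {"slide": [0.003, 0.007, -0.015], "angular": [-6, 0, 0]}

```text
clock: 37.33
eef_pos: [0.5501, -0.4226, 0.1818]
tcp_rot: [-10.8, 61.3, -89.4]
force: [1.6, -0.2, -1.7]
opening: 0.088
```

Request:
jog_arm:
  steps:
    - {"slide": [0, 0, 0], "angular": [-6, 0, 0]}
    - {"slide": [0, 0, 0], "angular": [0, 0, 0]}
    - {"slide": [0, 0, 0], "angular": [0, 0, 0]}
    - {"slide": [0, 0, 0], "angular": [0, 0, 0]}
    - {"slide": [0, 0, 0], "angular": [0, 0, 0]}

```text
clock: 37.75
eef_pos: [0.5466, -0.4294, 0.1831]
tcp_rot: [-11.1, 55.4, -90.2]
force: [-0.9, -1.3, -0.0]
opening: 0.0879
```

```bash
python3 - <<'E'
from h import *
s=env.sense(); w=env.read_camera('wrist'); T=wristT(w,s)
print(s['clock'],s['eef_pos'],s['tcp_rot'],s['force'],s['joint_positions']); 
save('w21',w['frame'],s=1.4)
E
```

```text
37.75 [ 0.54662577 -0.42941891  0.1830768 ] [-11.12917578  55.44911012 -90.19635194] [-0.91059734 -1.25187354 -0.00716923] [-25.44072317  43.71454079  67.08033434 105.13636095 -15.69866479
  36.71495354 -40.23238868]
```

View pics/w21.png

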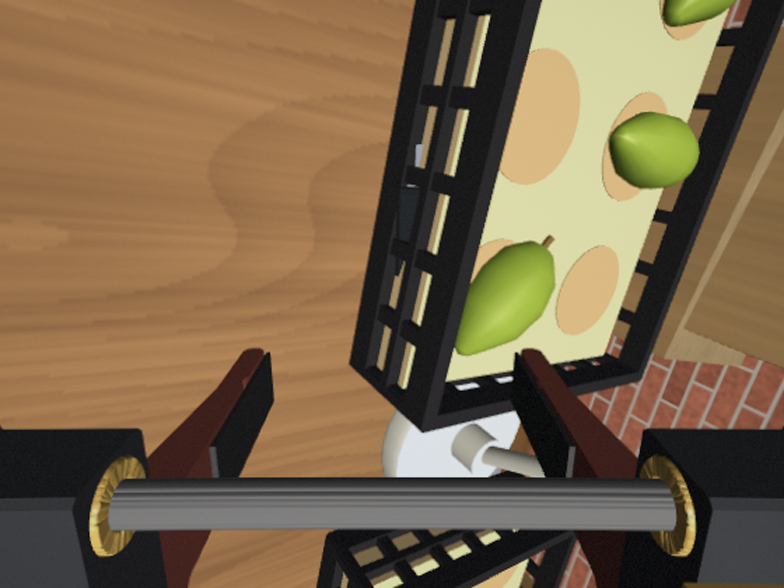

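```bash
cat > ov.py <<'E'
from h import *
import sys
n=sys.argv[1]; c=[float(v) for v in sys.argv[2:5]]; crop=[int(v) for v in sys.argv[5:9]]; k=float(sys.argv[9])
s=env.sense(); w=env.read_camera('wrist'); T=wristT(w,s)
im=cv2.resize(w['frame'],None,fx=k,fy=k,interpolation=cv2.INTER_CUBIC); raw=im.copy()
x,y,a=c[0],c[1],np.radians(c[2]); ca,sa=np.cos(a),np.sin(a)
def W(P): P=np.array(P); return np.c_[x+ca*P[:,0]-sa*P[:,1],y+sa*P[:,0]+ca*P[:,1],.02+P[:,2]]
def ln(P,col): 
    u=(proj(w,W(P),T)+.5)*k; cv2.polylines(im,[np.round(u).astype(int)],False,col,1)
t=np.radians(22.5+45*np.arange(9)); r=.02/np.cos(np.radians(22.5)); A=np.linspace(0,2*np.pi,17)
for e in(-.046,.046): ln(np.c_[np.full(9,e),r*np.cos(t),r*np.sin(t)],(255,0,0))
for q in t[:8]: ln([(-.046,r*np.cos(q),r*np.sin(q)),(.046,r*np.cos(q),r*np.sin(q))],(255,0,0))
for e in(-.074,.074): ln(np.c_[np.full(17,e),.006*np.cos(A),.006*np.sin(A)],(0,255,0))
for sg in(-1,1):
  for z in(-1,1): ln([(sg*.046,.006*z,0),(sg*.074,.006*z,0)],(0,255,0))
C=[int(v*k) for v in crop]
out=np.hstack([raw[C[1]:C[3],C[0]:C[2]],im[C[1]:C[3],C[0]:C[2]]])
save(n,out)
E
python3 ov.py o1 0.556 -0.555 8 240 70 360 230 3.3
```

```text
(no output)
```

View pics/o1.png

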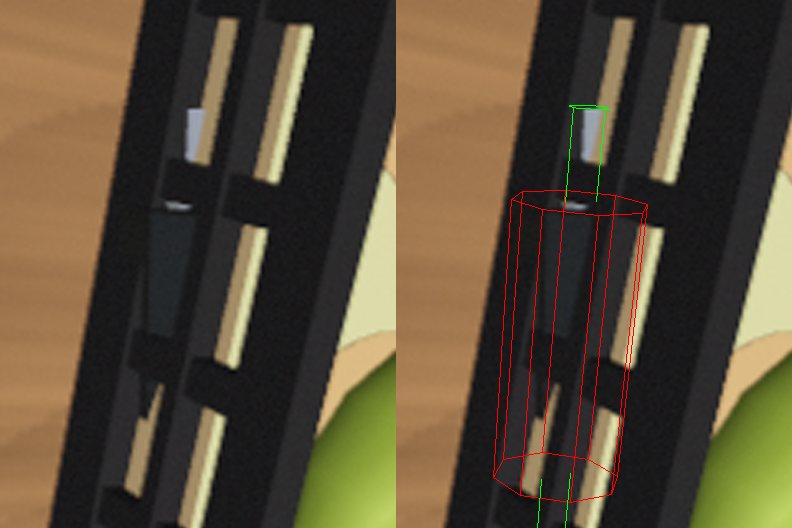

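```bash
python3 ov.py o2 0.556 -0.566 16 240 70 360 230 3.3
```

```text
(no output)
```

View pics/o2.png

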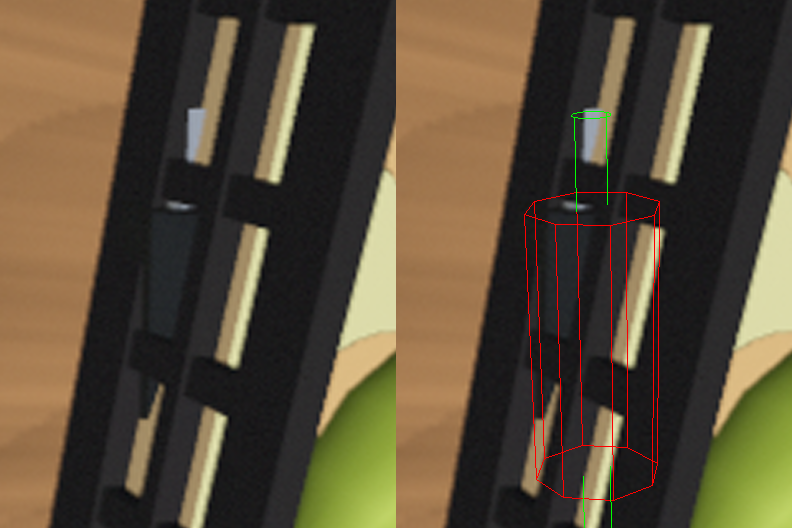

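Request:
jog_arm:
  steps:
    - {"slide": [0.002, -0.02, 0], "angular": [6, 0, 0]}
    - {"slide": [0.002, -0.027, 0], "angular": [6, 0, 0]}
    - {"slide": [0.002, -0.027, 0], "angular": [6, 0, 0]}
    - {"slide": [0.002, -0.027, 0], "angular": [6, 0, 0]}
    - {"slide": [0.002, -0.027, 0], "angular": [6, 0, 0]}

```text
clock: 38.32
eef_pos: [0.5573, -0.548, 0.1833]
tcp_rot: [-11.1, 83.7, -89.9]
force: [0.7, 0.7, -0.3]
opening: 0.0878
```

Request:
jog_arm:
  steps:
    - {"slide": [0, 0, 0], "angular": [6, 0, 0]}
    - {"slide": [0, 0, 0], "angular": [0, 0, 0]}
    - {"slide": [0, 0, 0], "angular": [0, 0, 0]}
    - {"slide": [0, 0, 0], "angular": [0, 0, 0]}

```text
clock: 38.65
eef_pos: [0.5566, -0.5469, 0.1804]
tcp_rot: [-34.6, 89.4, -113.5]
force: [0.6, 0.7, -1.0]
opening: 0.0878
```

```bash
python3 - <<'E'
from h import *
s=env.sense(); w=env.read_camera('wrist'); T=wristT(w,s)
print(s['clock'],s['eef_pos'],yawz(s),rpy(s['tcp_rot'])[:,0],s['force'],s['joint_positions']); 
save('w22',w['frame'],s=1.4)
E
python3 ov.py o3 0.556 -0.562 11 180 40 400 230 1.8
```

```text
38.65 [ 0.55663983 -0.54688848  0.1804268 ] -78.89926236422001 [-0.00449092 -0.01033329 -0.99993653] [ 0.56443424  0.65911293 -1.03954158] [ 18.96916142  46.48571838  42.74092912  70.18862104 -30.18302032
  74.08329804 -18.5704192 ]
```

View pics/o3.png

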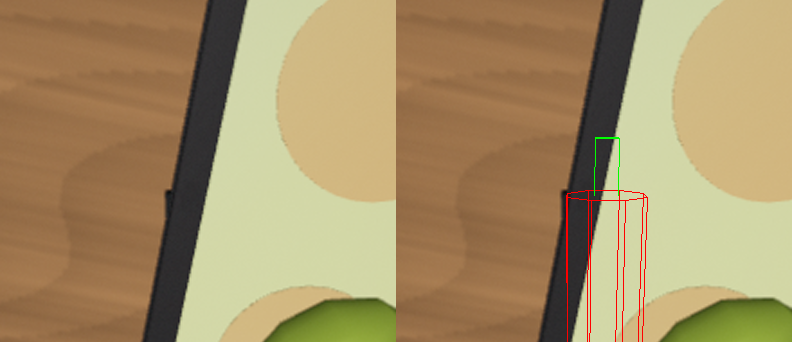

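Request:
jog_arm:
  steps:
    - {"slide": [0, -0.013, -0.01], "angular": [0.5, 0, 0]}
    - {"slide": [0, 0, -0.02], "angular": [0, 0, 0]}
    - {"slide": [0, 0, -0.02], "angular": [0, 0, 0]}
    - {"slide": [0, 0, -0.01], "angular": [0, 0, 0]}
    - {"slide": [0, 0, -0.01], "angular": [0, 0, 0]}

```text
clock: 39.17
eef_pos: [0.5587, -0.5568, 0.1095]
tcp_rot: [-99.5, 89.7, -178.1]
force: [-0.3, -0.3, 0.3]
opening: 0.088
```

Request:
jog_arm:
  steps:
    - {"slide": [0, 0, -0.008], "angular": [0, 0, 0]}
    - {"slide": [0, 0, -0.008], "angular": [0, 0, 0]}
    - {"slide": [0, 0, -0.008], "angular": [0, 0, 0]}

```text
clock: 39.42
eef_pos: [0.5577, -0.5592, 0.0866]
tcp_rot: [-80.4, 89.7, -159.2]
force: [0.3, 0.3, 0.2]
opening: 0.088
```

Request:
jog_arm:
  steps:
    - {"slide": [0, 0, -0.01], "angular": [0, 0, 0]}
    - {"slide": [0, 0, -0.01], "angular": [0, 0, 0]}
    - {"slide": [0, 0, -0.01], "angular": [0, 0, 0]}

```text
clock: 39.67
eef_pos: [0.557, -0.5595, 0.0556]
tcp_rot: [-90.5, 89.7, -169.3]
force: [-0.5, 0.4, -0.6]
opening: 0.088
```

Request:
jog_arm:
  steps:
    - {"slide": [0, 0, -0.01], "angular": [0, 0, 0]}
    - {"slide": [0, 0, -0.01], "angular": [0, 0, 0]}
    - {"slide": [0, 0, -0.008], "angular": [0, 0, 0]}
    - {"slide": [0, 0, 0], "angular": [0, 0, 0]}

```text
clock: 40.0
eef_pos: [0.5563, -0.5584, 0.0257]
tcp_rot: [-111.5, 89.6, 169.6]
force: [0.5, -0.0, 0.8]
opening: 0.0882
```

Request:
jog_arm:
  steps:
    - {"slide": [0, 0, -0.006], "angular": [0, 0, 0]}
    - {"slide": [0, 0, -0.006], "angular": [0, 0, 0]}
    - {"slide": [0, 0, -0.005], "angular": [0, 0, 0]}
    - {"slide": [0, 0, -0.002], "angular": [0, 0, 0]}
    - {"slide": [0, 0, 0], "angular": [0, 0, 0]}

```text
clock: 40.42
eef_pos: [0.5569, -0.559, 0.0087]
tcp_rot: [-99.6, 89.7, -178.4]
force: [-0.7, 0.5, 0.7]
opening: 0.088
```

Request:
jog_arm:
  steps:
    - {"slide": [0, 0, 0], "angular": [0, 0, 0]}
    - {"slide": [0, 0, 0], "angular": [0, 0, 0]}
    - {"slide": [0, 0, 0], "angular": [0, 0, 0]}
    - {"slide": [0, 0, 0], "angular": [0, 0, 0]}
    - {"slide": [0, 0, 0], "angular": [0, 0, 0]}
  hand: 255

```text
clock: 40.83
eef_pos: [0.5571, -0.5594, 0.0097]
tcp_rot: [-89.5, 89.7, -168.3]
force: [0.4, 0.1, 0.6]
opening: 0.0581
```

Request:
jog_arm:
  steps:
    - {"slide": [0, 0, 0], "angular": [0, 0, 0]}
    - {"slide": [0, 0, 0], "angular": [0, 0, 0]}
    - {"slide": [0, 0, 0], "angular": [0, 0, 0]}
    - {"slide": [0, 0, 0], "angular": [0, 0, 0]}

```text
clock: 41.17
eef_pos: [0.5571, -0.5596, 0.0095]
tcp_rot: [-87.4, 89.7, -166.2]
force: [0.1, -1.3, 0.2]
opening: 0.0397
```

Request:
jog_arm:
  steps:
    - {"slide": [0, 0, 0], "angular": [0, 0, 0]}
    - {"slide": [0, 0, -0.0015], "angular": [0, 0, 0]}
    - {"slide": [0, 0, -0.0015], "angular": [0, 0, 0]}
    - {"slide": [0, 0, 0], "angular": [0, 0, 0]}
  hand: 115

```text
clock: 41.5
eef_pos: [0.5569, -0.559, 0.0058]
tcp_rot: [-99.5, 89.7, -178.4]
force: [0.4, 0.7, 0.1]
opening: 0.0483
```

Request:
jog_arm:
  steps:
    - {"slide": [0, 0, 0], "angular": [0, 0, 0]}
    - {"slide": [0, 0, 0], "angular": [0, 0, 0]}
    - {"slide": [0, 0, 0], "angular": [0, 0, 0]}
    - {"slide": [0, 0, 0], "angular": [0, 0, 0]}
    - {"slide": [0, 0, 0], "angular": [0, 0, 0]}
  hand: 255

```text
clock: 41.92
eef_pos: [0.557, -0.5594, 0.0063]
tcp_rot: [-92.6, 89.7, -171.5]
force: [-0.5, -1.0, -2.2]
opening: 0.0397
```

Request:
jog_arm:
  steps:
    - {"slide": [0, 0, 0.015], "angular": [0, 0, 0]}
    - {"slide": [0, 0, 0.03], "angular": [0, 0, 0]}
    - {"slide": [0, 0, 0.035], "angular": [0, 0, 0]}
    - {"slide": [0, 0, 0.035], "angular": [0, 0, 0]}
    - {"slide": [0, 0, 0.035], "angular": [0, 0, 0]}

```text
clock: 42.33
eef_pos: [0.5566, -0.559, 0.1587]
tcp_rot: [-96.1, 89.7, -174.9]
force: [0.1, -0.5, -2.2]
opening: 0.04
```

Request:
jog_arm:
  steps:
    - {"slide": [0, 0.03, 0.005], "angular": [0, 0, 0]}
    - {"slide": [0, 0.039, 0], "angular": [0, 0, -2]}
    - {"slide": [-0.001, 0.039, 0], "angular": [0, 0, -2]}
    - {"slide": [-0.002, 0.039, 0], "angular": [0, 0, -2]}
    - {"slide": [-0.002, 0.039, 0], "angular": [0, 0, -2]}

```text
clock: 42.75
eef_pos: [0.5515, -0.3714, 0.1622]
tcp_rot: [-102.9, 89.7, 170.1]
force: [1.4, 0.1, -3.3]
opening: 0.0398
```

Request:
jog_arm:
  steps:
    - {"slide": [-0.002, 0.039, 0], "angular": [0, 0, -2]}
    - {"slide": [-0.002, 0.039, 0], "angular": [0, 0, -2]}
    - {"slide": [-0.002, 0.039, 0], "angular": [0, 0, -2]}
    - {"slide": [-0.002, 0.039, 0], "angular": [0, 0, -2]}
    - {"slide": [-0.002, 0.039, 0], "angular": [0, 0, -2]}

```text
clock: 43.17
eef_pos: [0.5415, -0.1764, 0.1622]
tcp_rot: [-107.3, 89.7, 155.8]
force: [0.1, 0.8, -3.5]
opening: 0.0397
```

Request:
jog_arm:
  steps:
    - {"slide": [-0.002, 0.039, 0], "angular": [0, 0, 0]}
    - {"slide": [-0.002, 0.039, 0], "angular": [0, 0, 0]}
    - {"slide": [-0.002, 0.039, 0], "angular": [0, 0, 0]}
    - {"slide": [-0.002, 0.039, 0], "angular": [0, 0, 0]}
    - {"slide": [-0.002, 0.039, 0], "angular": [0, 0, 0]}

```text
clock: 43.58
eef_pos: [0.5314, 0.0186, 0.1624]
tcp_rot: [-109.3, 89.7, 153.9]
force: [1.2, -0.7, -2.8]
opening: 0.0403
```

Request:
jog_arm:
  steps:
    - {"slide": [-0.003, 0.039, 0], "angular": [0, 0, 0]}
    - {"slide": [-0.003, 0.039, 0], "angular": [0, 0, 0]}
    - {"slide": [-0.003, 0.039, 0], "angular": [0, 0, 0]}
    - {"slide": [-0.002, 0.036, 0], "angular": [0, 0, 0]}
    - {"slide": [0, 0, 0], "angular": [0, 0, 0]}

```text
clock: 44.0
eef_pos: [0.5196, 0.1789, 0.1614]
tcp_rot: [-118.9, 89.5, 144.9]
force: [0.6, 0.6, -2.4]
opening: 0.0399
```

Request:
jog_arm:
  steps:
    - {"slide": [0, 0, 0], "angular": [0, 0, 0]}
    - {"slide": [0, 0, 0], "angular": [0, 0, 0]}
    - {"slide": [0, 0, 0], "angular": [0, 0, 0]}
    - {"slide": [0, 0, 0], "angular": [0, 0, 0]}

```text
clock: 44.33
eef_pos: [0.5213, 0.168, 0.1618]
tcp_rot: [-96.7, 89.7, 166.3]
force: [-0.1, 0.3, -3.4]
opening: 0.0398
```

```bash
python3 chk.py w23 3; python3 -c "
from h import *
print(rpy(env.sense()['tcp_rot'])[:,0])"
```

```text
[0.52128962 0.16796008 0.16184193] -96.99023307964005 [-0.09109072  0.29158863 -3.39081715] 0.03976528231984278 seat [0.51997242 0.17690594 0.038     ]
[-0.00522238  0.00118567 -0.99998566]
```

View pics/w23.png

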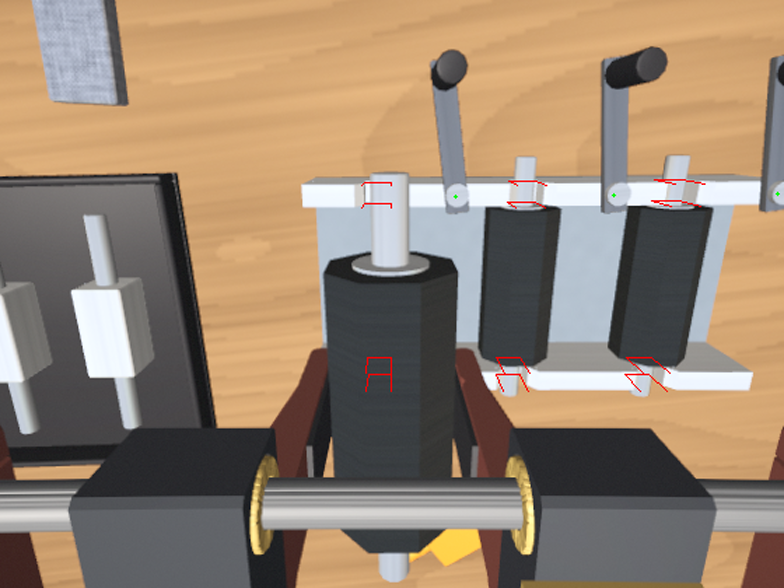

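```bash
python3 - <<'E'
from h import *
s=env.sense(); w=env.read_camera('wrist'); T=wristT(w,s)
for z in(.168,.172,.1755): print(s['eef_pos'],roller(w,np.array((390,174))/1.4,np.array((394.5,578))/1.4,T,z))
E
```

```text
[0.52125716 0.16810869 0.16174052] (array([0.51462453, 0.1688053 , 0.168     ]), np.float64(0.15998737847258482), np.float64(-6.456486751941079))
[0.52125716 0.16810869 0.16174052] (array([0.51693829, 0.16852198, 0.172     ]), np.float64(0.1558751026310199), np.float64(-6.456486751941075))
[0.52125716 0.16810869 0.16174052] (array([0.51896284, 0.16827407, 0.1755    ]), np.float64(0.15227686126965048), np.float64(-6.456486751941076))
```

Request:
jog_arm:
  steps:
    - {"slide": [-0.001, 0.0078, -0.03], "angular": [0, 0, 0]}
    - {"slide": [0, 0, -0.035], "angular": [0, 0, 0]}
    - {"slide": [0, 0, -0.029], "angular": [0, 0, 0]}
    - {"slide": [0, 0, 0], "angular": [0, 0, 0]}
    - {"slide": [0, 0, 0], "angular": [0, 0, 0]}

```text
clock: 44.85
eef_pos: [0.5196, 0.1762, 0.067]
tcp_rot: [-76.6, 89.6, -173.6]
force: [0.9, 1.3, -1.9]
opening: 0.0398
```

Request:
jog_arm:
  steps:
    - {"slide": [0, 0, 0], "angular": [0, 0, 0]}
    - {"slide": [0, 0, 0], "angular": [0, 0, 0]}
    - {"slide": [0, 0, 0], "angular": [0, 0, 0]}
    - {"slide": [0, 0, 0], "angular": [0, 0, 0]}

```text
clock: 45.18
eef_pos: [0.5208, 0.1778, 0.0687]
tcp_rot: [-114.4, 89.8, 148.7]
force: [0.3, -0.6, -3.1]
opening: 0.0398
```

```bash
python3 chk.py w24 3
```

```text
[0.52078042 0.17780903 0.06869709] -96.82329951372984 [ 0.26114953 -0.57726466 -3.09384378] 0.03977784652229737 seat [0.51997242 0.17690594 0.038     ]
```

View pics/w24.png

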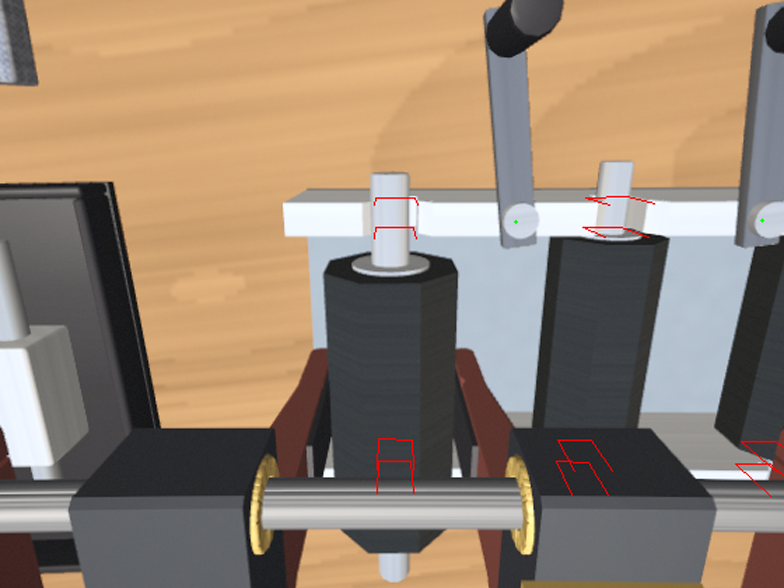

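Request:
jog_arm:
  steps:
    - {"slide": [0, -0.0014, -0.01], "angular": [0, 0, 0]}
    - {"slide": [0, 0, -0.009], "angular": [0, 0, 0]}
    - {"slide": [0, 0, -0.007], "angular": [0, 0, 0]}
    - {"slide": [0, 0, -0.006], "angular": [0, 0, 0]}
    - {"slide": [0, 0, 0], "angular": [0, 0, 0]}

```text
clock: 45.65
eef_pos: [0.519, 0.1757, 0.0337]
tcp_rot: [-80.5, 89.6, -177.3]
force: [-0.1, -0.7, -2.9]
opening: 0.0399
```

Request:
jog_arm:
  steps:
    - {"slide": [0, 0, -0.004], "angular": [0, 0, 0]}
    - {"slide": [0, 0, -0.004], "angular": [0, 0, 0]}
    - {"slide": [0, 0, -0.004], "angular": [0, 0, 0]}
    - {"slide": [0, 0, 0], "angular": [0, 0, 0]}
    - {"slide": [0, 0, 0], "angular": [0, 0, 0]}

```text
clock: 46.07
eef_pos: [0.5204, 0.1761, 0.0237]
tcp_rot: [-98.4, 89.7, 164.8]
force: [-0.2, -0.7, 2.8]
opening: 0.0395
```

Request:
jog_arm:
  steps:
    - {"slide": [0, 0, 0], "angular": [0, 0, 0]}
    - {"slide": [0, 0, 0], "angular": [0, 0, 0]}

```text
clock: 46.23
eef_pos: [0.5204, 0.1761, 0.0237]
tcp_rot: [-97.8, 89.7, 165.3]
force: [-0.7, -0.7, 3.9]
opening: 0.0396
```

```bash
python3 chk.py w25 3
```

```text
[0.52039682 0.17609523 0.02372628] -96.82030777649149 [-0.71433123 -0.73011125  3.93066512] 0.03956605391263229 seat [0.51997242 0.17690594 0.038     ]
```

View pics/w25.png

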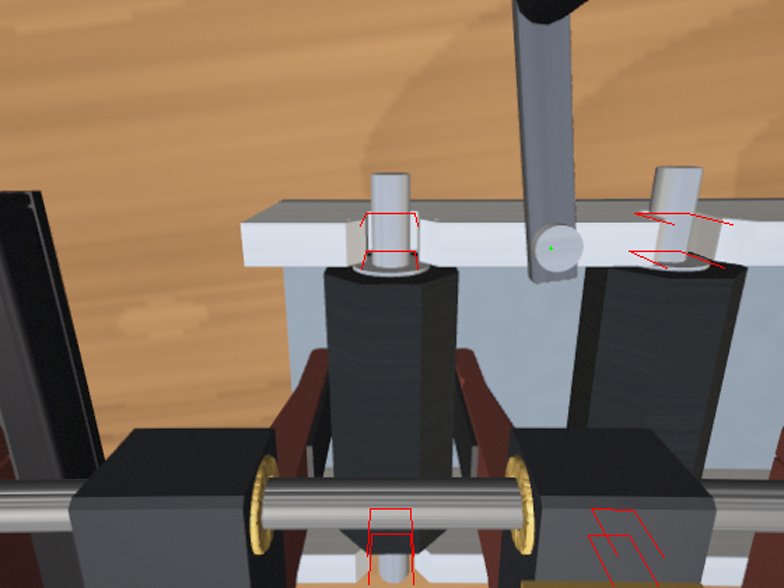

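Request:
jog_arm:
  steps:
    - {"slide": [0, 0, 0], "angular": [0, 0, 0]}
    - {"slide": [0, 0, 0], "angular": [0, 0, 0]}
    - {"slide": [0, 0, 0], "angular": [0, 0, 0]}
    - {"slide": [0, 0, 0.01], "angular": [0, 0, 0]}
    - {"slide": [0, 0, 0.03], "angular": [0, 0, 0]}
  hand: 85

```text
clock: 46.7
eef_pos: [0.5178, 0.1754, 0.0614]
tcp_rot: [-72.3, 89.4, -169.1]
force: [0.2, 0.9, 0.3]
opening: 0.0586
```

Request:
jog_arm:
  steps:
    - {"slide": [0, 0, 0.03], "angular": [0, 0, 0]}
    - {"slide": [0, 0, 0.03], "angular": [0, 0, 0]}
    - {"slide": [0, 0, 0.03], "angular": [0, 0, 0]}
    - {"slide": [0, 0, 0], "angular": [0, 0, 2]}
    - {"slide": [0, 0, 0], "angular": [0, 0, 2]}

```text
clock: 47.12
eef_pos: [0.5211, 0.1764, 0.1559]
tcp_rot: [-135.9, 89.8, 131.3]
force: [0.2, -0.0, -0.4]
opening: 0.0586
```

Request:
jog_arm:
  steps:
    - {"slide": [0, 0, 0], "angular": [0, 0, 2]}
    - {"slide": [0, 0, 0], "angular": [0, 0, 2]}
    - {"slide": [0, 0, 0], "angular": [0, 0, 0]}
    - {"slide": [0, 0, 0], "angular": [0, 0, 0]}
    - {"slide": [0, 0, 0], "angular": [0, 0, 0]}
  hand: 165

```text
clock: 47.53
eef_pos: [0.5201, 0.176, 0.1537]
tcp_rot: [-93.6, 89.7, 177.5]
force: [-1.6, -0.3, -0.4]
opening: 0.0318
```

```bash
cat > kf.py <<'E'
from h import *
import sys
s=env.sense(); w=env.read_camera('wrist'); T=wristT(w,s); print(s['clock'],s['eef_pos'],yawz(s),s['opening'])
im=w['frame'].copy()
for i,t in zip((1,2,3),map(float,sys.argv[2:5])):
 X,a=knob(i,t)
 for z in(.06,.094):
  u=proj(w,[X[0],X[1],z],T)[0]; cv2.circle(im,tuple(np.round(u).astype(int)),2,(255,0,0) if z>.09 else (0,255,0),-1)
save(sys.argv[1],im,s=1.4)
E
python3 kf.py w26 1.42 1.42 1.42
python3 - <<'E'
from h import *
for i in (3,2,1):
    print(i); prev=None
    for t in np.linspace(1.42,-.16,15):
        X,a=knob(i,t)
        print(round(t,2),np.round(X[:2],4),round(a,1),'' if prev is None else (np.round((X-prev[0])[:2],4).tolist(),round(a-prev[1],1))) if i==3 or t in(1.42,) or t<-.15 else 0; prev=(X,a)
E
```

```text
47.5333 [0.52007408 0.17595064 0.15367498] -88.90665594444164 0.0317927903516109
3
1.42 [0.6296 0.1303] -88.2 
1.31 [0.629  0.1368] -81.7 ([-0.0006, 0.0065], np.float64(6.5))
1.19 [0.6277 0.1432] -75.2 ([-0.0013, 0.0064], np.float64(6.5))
1.08 [0.6257 0.1494] -68.8 ([-0.002, 0.0062], np.float64(6.5))
0.97 [0.6229 0.1554] -62.3 ([-0.0027, 0.006], np.float64(6.5))
0.86 [0.6196 0.161 ] -55.8 ([-0.0034, 0.0056], np.float64(6.5))
0.74 [0.6156 0.1662] -49.4 ([-0.004, 0.0052], np.float64(6.5))
0.63 [0.6111 0.1709] -42.9 ([-0.0045, 0.0047], np.float64(6.5))
0.52 [0.606  0.1751] -36.4 ([-0.005, 0.0042], np.float64(6.5))
0.4 [0.6006 0.1787] -30.0 ([-0.0055, 0.0036], np.float64(6.5))
0.29 [0.5947 0.1816] -23.5 ([-0.0058, 0.0029], np.float64(6.5))
0.18 [0.5886 0.1839] -17.0 ([-0.0061, 0.0023], np.float64(6.5))
0.07 [0.5822 0.1854] -10.6 ([-0.0064, 0.0016], np.float64(6.5))
-0.05 [0.5757 0.1863] -4.1 ([-0.0065, 0.0008], np.float64(6.5))
-0.16 [0.5692 0.1864] 2.3 ([-0.0065, 0.0001], np.float64(6.5))
2
1.42 [0.6196 0.0469] -88.2 
-0.16 [0.5592 0.103 ] 2.3 ([-0.0065, 0.0001], np.float64(6.5))
1
1.42 [ 0.6096 -0.0365] -88.2 
-0.16 [0.5493 0.0196] 2.3 ([-0.0065, 0.0001], np.float64(6.5))
```

View pics/w26.png

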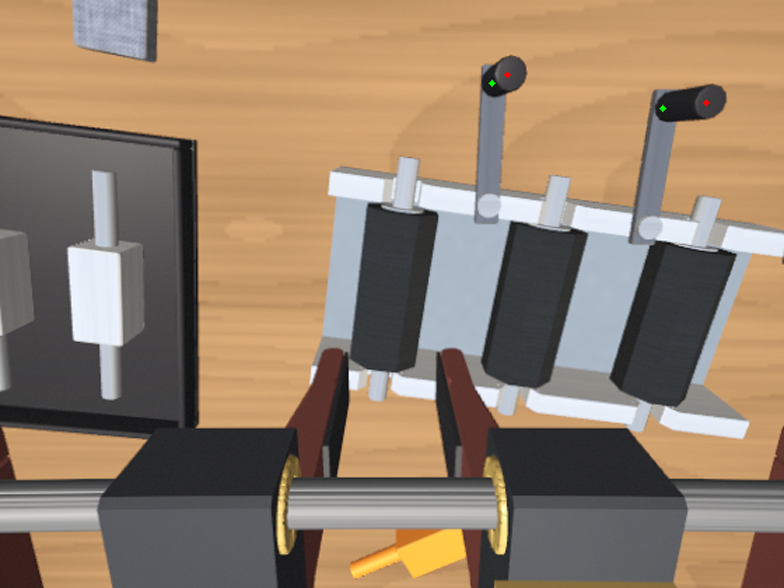

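Request:
jog_arm:
  steps:
    - {"slide": [0.0365, -0.0152, 0], "angular": [0, 0, 0.7]}
    - {"slide": [0.0365, -0.0152, 0], "angular": [0, 0, 0]}
    - {"slide": [0.0365, -0.0152, 0], "angular": [0, 0, 0]}
    - {"slide": [0, 0, 0], "angular": [0, 0, 0]}
    - {"slide": [0, 0, -0.02], "angular": [0, 0, 0]}

```text
clock: 48.0
eef_pos: [0.6335, 0.1275, 0.136]
tcp_rot: [19.0, 89.9, -69.3]
force: [0.7, 0.5, -0.4]
opening: 0.0313
```

Request:
jog_arm:
  steps:
    - {"slide": [0, 0, 0], "angular": [0, 0, 0]}
    - {"slide": [0, 0, 0], "angular": [0, 0, 0]}
    - {"slide": [0, 0, 0], "angular": [0, 0, 0]}

```text
clock: 48.25
eef_pos: [0.6293, 0.1307, 0.1338]
tcp_rot: [-90.9, 89.7, -179.0]
force: [-0.5, -0.4, 0.4]
opening: 0.0312
```

```bash
python3 kf.py w27 1.42 1.42 1.42
```

```text
48.25 [0.6293106  0.13069783 0.13375683] -88.12424763842742 0.031188727746361035
```

View pics/w27.png

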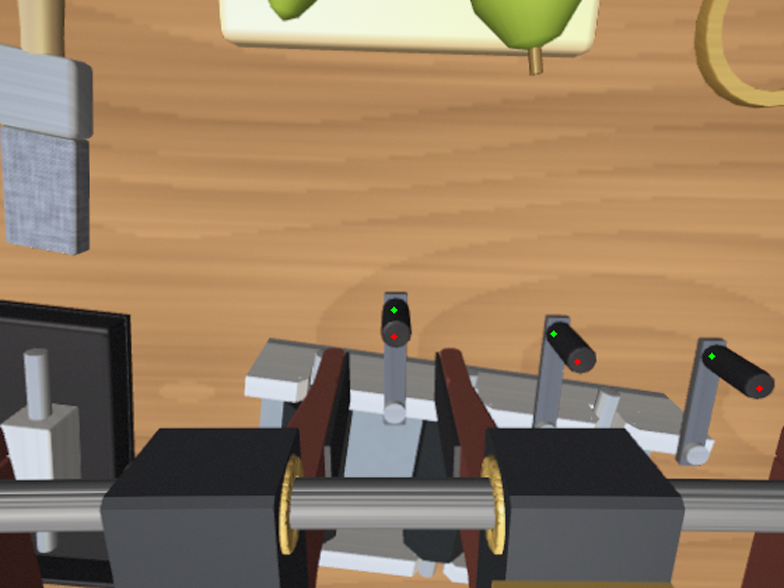

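Request:
jog_arm:
  steps:
    - {"slide": [0, 0, -0.03], "angular": [0, 0, 0]}
    - {"slide": [0, 0, -0.028], "angular": [0, 0, 0]}
    - {"slide": [0, 0, 0], "angular": [0, 0, 0]}
    - {"slide": [-0.0006, 0.0065, 0], "angular": [0, 0, 6.5]}
    - {"slide": [-0.0013, 0.0064, 0], "angular": [0, 0, 6.5]}

```text
clock: 48.72
eef_pos: [0.6279, 0.1429, 0.0766]
tcp_rot: [-78.6, 89.7, -153.5]
force: [-0.9, -1.7, -1.0]
opening: 0.031
```

Request:
jog_arm:
  steps:
    - {"slide": [-0.002, 0.0062, 0], "angular": [0, 0, 6.5]}
    - {"slide": [-0.0027, 0.006, 0], "angular": [0, 0, 6.5]}
    - {"slide": [-0.0034, 0.0056, 0], "angular": [0, 0, 6.5]}
    - {"slide": [-0.004, 0.0052, 0], "angular": [0, 0, 6.5]}
    - {"slide": [-0.0045, 0.0047, 0], "angular": [0, 0, 6.5]}

```text
clock: 49.13
eef_pos: [0.6117, 0.1709, 0.0775]
tcp_rot: [-70.3, 89.7, -112.6]
force: [0.1, -1.3, -0.9]
opening: 0.0309
```

Request:
jog_arm:
  steps:
    - {"slide": [-0.005, 0.0042, 0], "angular": [0, 0, 6.5]}
    - {"slide": [-0.0055, 0.0036, 0], "angular": [0, 0, 6.5]}
    - {"slide": [-0.0058, 0.0029, 0], "angular": [0, 0, 6.5]}
    - {"slide": [-0.0061, 0.0023, 0], "angular": [0, 0, 6.5]}
    - {"slide": [-0.0064, 0.0016, 0], "angular": [0, 0, 6.5]}

```text
clock: 49.55
eef_pos: [0.5833, 0.1856, 0.0776]
tcp_rot: [-61.8, 89.7, -71.6]
force: [1.1, -0.7, -0.5]
opening: 0.0308
```

Request:
jog_arm:
  steps:
    - {"slide": [-0.0065, 0.0008, 0], "angular": [0, 0, 3]}
    - {"slide": [-0.003, 0, 0], "angular": [0, 0, 0]}
    - {"slide": [0, 0, 0], "angular": [0, 0, 0]}
    - {"slide": [0, 0, 0], "angular": [0, 0, 0]}

```text
clock: 49.88
eef_pos: [0.5731, 0.1864, 0.0765]
tcp_rot: [-82.9, 89.7, -90.2]
force: [-0.4, -0.9, 0.4]
opening: 0.0312
```

```bash
python3 kf.py w28 1.42 1.42 0; python3 -c "
from h import *
print(env.sense()['force'])"
```

```text
49.8833 [0.57313285 0.18639425 0.07648796] -7.252056064531722 0.031230244481390296
[0.02651172 0.07574126 0.06065128]
```

View pics/w28.png

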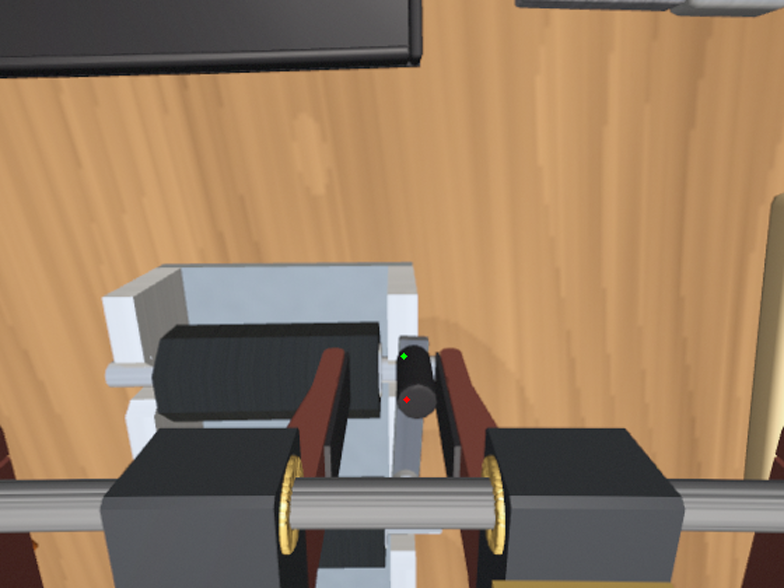

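Request:
jog_arm:
  steps:
    - {"slide": [-0.002, 0, 0], "angular": [0, 0, 0]}
    - {"slide": [-0.002, 0, 0], "angular": [0, 0, 0]}
    - {"slide": [0, 0, 0], "angular": [0, 0, 0]}
    - {"slide": [0, 0, 0], "angular": [0, 0, 0]}

```text
clock: 50.27
eef_pos: [0.5697, 0.1864, 0.0757]
tcp_rot: [-72.4, 89.7, -79.6]
force: [5.2, 0.9, -0.3]
opening: 0.0308
```

Request:
jog_arm:
  steps:
    - {"slide": [-0.002, 0, 0], "angular": [0, 0, 0]}
    - {"slide": [0, 0, 0], "angular": [0, 0, 0]}
    - {"slide": [0, 0, 0], "angular": [0, 0, 0]}

```text
clock: 50.52
eef_pos: [0.5695, 0.1864, 0.0758]
tcp_rot: [-42.1, 89.6, -49.2]
force: [12.2, 1.7, -5.3]
opening: 0.031
```

Request:
jog_arm:
  steps:
    - {"slide": [0.008, 0, 0], "angular": [0, 0, 0]}
    - {"slide": [0, 0, 0.02], "angular": [0, 0, 0]}
    - {"slide": [0, 0, 0.03], "angular": [0, 0, 0]}
    - {"slide": [0, 0, 0.02], "angular": [0, 0, -7]}
    - {"slide": [0, -0.01, 0], "angular": [0, 0, -7]}

```text
clock: 50.93
eef_pos: [0.576, 0.1786, 0.149]
tcp_rot: [-51.7, 89.9, -73.1]
force: [0.3, -0.2, -0.4]
opening: 0.031
```

Request:
jog_arm:
  steps:
    - {"slide": [0.005, -0.015, 0], "angular": [0, 0, -7]}
    - {"slide": [0.005, -0.015, 0], "angular": [0, 0, -7]}
    - {"slide": [0.005, -0.015, 0], "angular": [0, 0, -7]}
    - {"slide": [0.005, -0.015, 0], "angular": [0, 0, -7]}
    - {"slide": [0.005, -0.015, 0], "angular": [0, 0, -7]}

```text
clock: 51.35
eef_pos: [0.5989, 0.1008, 0.145]
tcp_rot: [-103.4, 89.5, -159.8]
force: [-0.3, 0.4, -0.1]
opening: 0.0312
```

Request:
jog_arm:
  steps:
    - {"slide": [0.005, -0.015, 0], "angular": [0, 0, -7]}
    - {"slide": [0.005, -0.015, 0], "angular": [0, 0, -7]}
    - {"slide": [0.005, -0.015, 0], "angular": [0, 0, -7]}
    - {"slide": [0.004, -0.009, 0], "angular": [0, 0, -7]}
    - {"slide": [0, 0, 0], "angular": [0, 0, -4]}

```text
clock: 51.77
eef_pos: [0.6183, 0.0446, 0.1451]
tcp_rot: [-83.6, 89.6, -172.3]
force: [-0.4, 0.5, 0.5]
opening: 0.0314
```

Request:
jog_arm:
  steps:
    - {"slide": [0, 0, 0], "angular": [0, 0, 0]}
    - {"slide": [0, 0, 0], "angular": [0, 0, 0]}
    - {"slide": [0, 0, 0], "angular": [0, 0, 0]}
    - {"slide": [0, 0, 0], "angular": [0, 0, 0]}

```text
clock: 52.1
eef_pos: [0.6184, 0.0481, 0.1452]
tcp_rot: [-96.4, 89.6, 175.6]
force: [-0.5, 0.0, 0.6]
opening: 0.0308
```

```bash
python3 kf.py w29 1.42 1.42 0
```

```text
52.1 [0.61839313 0.04807713 0.14523002] -87.9813848394728 0.03079842892584819
```

View pics/w29.png

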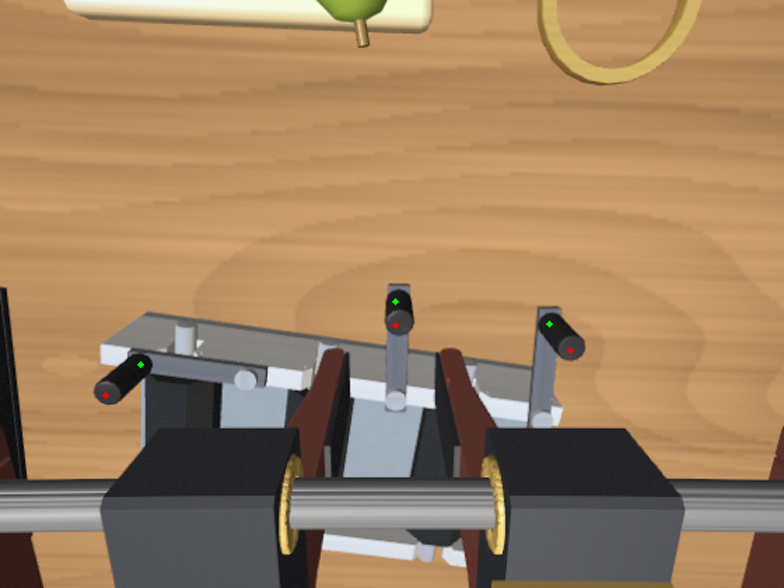

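Request:
jog_arm:
  steps:
    - {"slide": [0.001, -0.001, -0.035], "angular": [0, 0, 0]}
    - {"slide": [0, 0, -0.035], "angular": [0, 0, 0]}
    - {"slide": [0, 0, 0], "angular": [0, 0, 0]}
    - {"slide": [-0.0006, 0.0065, 0], "angular": [0, 0, 6.5]}
    - {"slide": [-0.0013, 0.0064, 0], "angular": [0, 0, 6.5]}

```text
clock: 52.57
eef_pos: [0.6177, 0.0586, 0.0759]
tcp_rot: [-81.8, 89.6, -156.7]
force: [0.3, -0.6, -0.8]
opening: 0.0312
```

Request:
jog_arm:
  steps:
    - {"slide": [-0.002, 0.0062, 0], "angular": [0, 0, 6.5]}
    - {"slide": [-0.0027, 0.006, 0], "angular": [0, 0, 6.5]}
    - {"slide": [-0.0034, 0.0056, 0], "angular": [0, 0, 6.5]}
    - {"slide": [-0.004, 0.0052, 0], "angular": [0, 0, 6.5]}
    - {"slide": [-0.0045, 0.0047, 0], "angular": [0, 0, 6.5]}

```text
clock: 52.98
eef_pos: [0.6018, 0.0868, 0.0771]
tcp_rot: [-75.5, 89.7, -117.8]
force: [0.3, -1.4, -1.0]
opening: 0.0312
```

Request:
jog_arm:
  steps:
    - {"slide": [-0.005, 0.0042, 0], "angular": [0, 0, 6.5]}
    - {"slide": [-0.0055, 0.0036, 0], "angular": [0, 0, 6.5]}
    - {"slide": [-0.0058, 0.0029, 0], "angular": [0, 0, 6.5]}
    - {"slide": [-0.0061, 0.0023, 0], "angular": [0, 0, 6.5]}
    - {"slide": [-0.0064, 0.0016, 0], "angular": [0, 0, 6.5]}

```text
clock: 53.4
eef_pos: [0.5734, 0.1015, 0.0773]
tcp_rot: [-67.6, 89.7, -77.4]
force: [1.5, -0.8, -1.3]
opening: 0.0309
```

Request:
jog_arm:
  steps:
    - {"slide": [-0.0065, 0.0008, 0], "angular": [0, 0, 3]}
    - {"slide": [-0.003, 0, 0], "angular": [0, 0, 0]}
    - {"slide": [-0.002, 0, 0], "angular": [0, 0, 0]}
    - {"slide": [-0.002, 0, 0], "angular": [0, 0, 0]}
    - {"slide": [0, 0, 0], "angular": [0, 0, 0]}

```text
clock: 53.82
eef_pos: [0.5599, 0.1023, 0.0763]
tcp_rot: [-70.8, 89.7, -78.0]
force: [2.9, -0.0, 2.6]
opening: 0.0312
```

Request:
jog_arm:
  steps:
    - {"slide": [0, 0, 0], "angular": [0, 0, 0]}
    - {"slide": [0, 0, 0], "angular": [0, 0, 0]}

```text
clock: 53.98
eef_pos: [0.5598, 0.1023, 0.0758]
tcp_rot: [-77.8, 89.7, -84.9]
force: [2.7, -0.4, 2.4]
opening: 0.0308
```

Request:
jog_arm:
  steps:
    - {"slide": [-0.002, 0, 0], "angular": [0, 0, 0]}
    - {"slide": [-0.001, 0, 0], "angular": [0, 0, 0]}
    - {"slide": [0, 0, 0], "angular": [0, 0, 0]}
    - {"slide": [0, 0, 0], "angular": [0, 0, 0]}

```text
clock: 54.32
eef_pos: [0.5594, 0.1023, 0.076]
tcp_rot: [-36.9, 89.5, -44.1]
force: [12.3, -0.2, -3.9]
opening: 0.0312
```

Request:
jog_arm:
  steps:
    - {"slide": [0.009, 0, 0], "angular": [0, 0, 0]}
    - {"slide": [0, 0, 0.02], "angular": [0, 0, 0]}
    - {"slide": [0, 0, 0.03], "angular": [0, 0, 0]}
    - {"slide": [0, 0, 0.02], "angular": [0, 0, -7]}
    - {"slide": [0, -0.01, 0], "angular": [0, 0, -7]}

```text
clock: 54.73
eef_pos: [0.5662, 0.0943, 0.1486]
tcp_rot: [-61.3, 89.9, -82.6]
force: [0.2, -0.5, 0.0]
opening: 0.0309
```

Request:
jog_arm:
  steps:
    - {"slide": [0.005, -0.015, 0], "angular": [0, 0, -7]}
    - {"slide": [0.005, -0.015, 0], "angular": [0, 0, -7]}
    - {"slide": [0.005, -0.015, 0], "angular": [0, 0, -7]}
    - {"slide": [0.005, -0.015, 0], "angular": [0, 0, -7]}
    - {"slide": [0.005, -0.015, 0], "angular": [0, 0, -7]}

```text
clock: 55.15
eef_pos: [0.589, 0.0168, 0.1447]
tcp_rot: [-103.3, 89.5, -159.8]
force: [0.2, 0.9, 0.0]
opening: 0.031
```

Request:
jog_arm:
  steps:
    - {"slide": [0.005, -0.015, 0], "angular": [0, 0, -7]}
    - {"slide": [0.005, -0.015, 0], "angular": [0, 0, -7]}
    - {"slide": [0.005, -0.015, 0], "angular": [0, 0, -7]}
    - {"slide": [0.004, -0.009, 0], "angular": [0, 0, -7]}
    - {"slide": [0, 0, 0], "angular": [0, 0, -4]}

```text
clock: 55.57
eef_pos: [0.6083, -0.0393, 0.1449]
tcp_rot: [-82.3, 89.5, -171.0]
force: [-0.0, 0.4, -0.6]
opening: 0.0308
```

Request:
jog_arm:
  steps:
    - {"slide": [0, 0, 0], "angular": [0, 0, 0]}
    - {"slide": [0, 0, 0], "angular": [0, 0, 0]}
    - {"slide": [0, 0, 0], "angular": [0, 0, 0]}
    - {"slide": [0, 0, 0], "angular": [0, 0, 0]}

```text
clock: 55.9
eef_pos: [0.6086, -0.0359, 0.1452]
tcp_rot: [-96.8, 89.6, 175.2]
force: [-0.0, 1.0, -0.5]
opening: 0.0308
```

```bash
python3 kf.py w30 1.42 0 0
```

```text
55.9 [ 0.60861197 -0.03591792  0.14519728] -87.98266164677418 0.03079088278029263
```

View pics/w30.png

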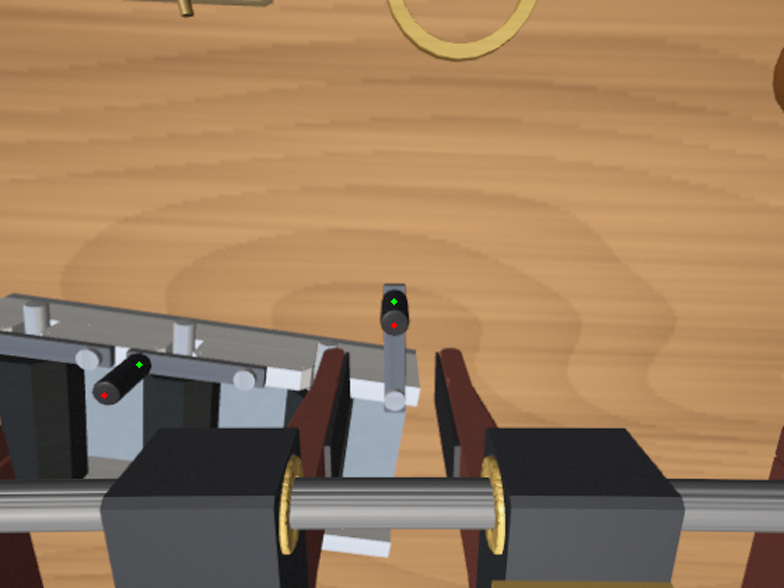

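Request:
jog_arm:
  steps:
    - {"slide": [0.001, -0.001, -0.035], "angular": [0, 0, 0]}
    - {"slide": [0, 0, -0.035], "angular": [0, 0, 0]}
    - {"slide": [0, 0, 0], "angular": [0, 0, 0]}
    - {"slide": [-0.0006, 0.0065, 0], "angular": [0, 0, 6.5]}
    - {"slide": [-0.0013, 0.0064, 0], "angular": [0, 0, 6.5]}

```text
clock: 56.37
eef_pos: [0.6079, -0.0253, 0.076]
tcp_rot: [-83.9, 89.6, -158.7]
force: [0.6, -1.1, -0.7]
opening: 0.0311
```

Request:
jog_arm:
  steps:
    - {"slide": [-0.002, 0.0062, 0], "angular": [0, 0, 6.5]}
    - {"slide": [-0.0027, 0.006, 0], "angular": [0, 0, 6.5]}
    - {"slide": [-0.0034, 0.0056, 0], "angular": [0, 0, 6.5]}
    - {"slide": [-0.004, 0.0052, 0], "angular": [0, 0, 6.5]}
    - {"slide": [-0.0045, 0.0047, 0], "angular": [0, 0, 6.5]}

```text
clock: 56.78
eef_pos: [0.5922, 0.0029, 0.0772]
tcp_rot: [-71.7, 89.7, -114.0]
force: [1.0, -1.0, -1.1]
opening: 0.0308
```

Request:
jog_arm:
  steps:
    - {"slide": [-0.005, 0.0042, 0], "angular": [0, 0, 6.5]}
    - {"slide": [-0.0055, 0.0036, 0], "angular": [0, 0, 6.5]}
    - {"slide": [-0.0058, 0.0029, 0], "angular": [0, 0, 6.5]}
    - {"slide": [-0.0061, 0.0023, 0], "angular": [0, 0, 6.5]}
    - {"slide": [-0.0064, 0.0016, 0], "angular": [0, 0, 6.5]}

```text
clock: 57.2
eef_pos: [0.5636, 0.0177, 0.0773]
tcp_rot: [-65.6, 89.7, -75.4]
force: [1.3, 0.2, -1.2]
opening: 0.031
```

Request:
jog_arm:
  steps:
    - {"slide": [-0.0065, 0.0008, 0], "angular": [0, 0, 3]}
    - {"slide": [-0.003, 0, 0], "angular": [0, 0, 0]}
    - {"slide": [-0.002, 0, 0], "angular": [0, 0, 0]}
    - {"slide": [-0.002, 0, 0], "angular": [0, 0, 0]}
    - {"slide": [0, 0, 0], "angular": [0, 0, 0]}

```text
clock: 57.62
eef_pos: [0.5499, 0.0182, 0.0762]
tcp_rot: [-74.8, 89.7, -82.0]
force: [2.1, 1.1, 2.7]
opening: 0.0309
```

Request:
jog_arm:
  steps:
    - {"slide": [-0.002, 0, 0], "angular": [0, 0, 0]}
    - {"slide": [0, 0, 0], "angular": [0, 0, 0]}
    - {"slide": [0, 0, 0], "angular": [0, 0, 0]}

```text
clock: 57.87
eef_pos: [0.5497, 0.0183, 0.0762]
tcp_rot: [-49.8, 89.6, -57.0]
force: [7.3, 0.8, 1.0]
opening: 0.0312
```

Request:
jog_arm:
  steps:
    - {"slide": [0.009, 0, 0], "angular": [0, 0, 0]}
    - {"slide": [0, 0, 0.025], "angular": [0, 0, 0]}
    - {"slide": [0, 0, 0.035], "angular": [0, 0, 0]}
    - {"slide": [0, 0, 0.035], "angular": [0, 0, 0]}
    - {"slide": [-0.02, 0.01, 0.035], "angular": [0, 0, -7]}

```text
clock: 58.28
eef_pos: [0.5377, 0.0263, 0.2065]
tcp_rot: [-90.6, 89.5, -104.8]
force: [-0.2, 1.5, 1.1]
opening: 0.031
```

Request:
jog_arm:
  steps:
    - {"slide": [-0.02, 0.015, 0.02], "angular": [0, 0, -7]}
    - {"slide": [-0.02, 0.015, 0.02], "angular": [0, 0, -7]}
    - {"slide": [-0.02, 0.015, 0], "angular": [0, 0, -7]}
    - {"slide": [-0.02, 0.01, 0], "angular": [0, 0, -7]}
    - {"slide": [-0.01, 0, 0], "angular": [0, 0, -7]}

```text
clock: 58.7
eef_pos: [0.4437, 0.0853, 0.2453]
tcp_rot: [-105.8, 89.6, -155.2]
force: [-0.0, -0.4, -0.5]
opening: 0.0308
```

Request:
jog_arm:
  steps:
    - {"slide": [0, 0, 0], "angular": [0, 0, -7]}
    - {"slide": [0, 0, 0], "angular": [0, 0, -7]}
    - {"slide": [0, 0, 0], "angular": [0, 0, -7]}
    - {"slide": [0, 0, 0], "angular": [0, 0, -7]}
    - {"slide": [0, 0, 0], "angular": [0, 0, -7]}

```text
clock: 59.12
eef_pos: [0.4457, 0.0831, 0.2452]
tcp_rot: [-85.6, 89.6, -170.1]
force: [-0.2, 0.5, -0.2]
opening: 0.031
```

Request:
jog_arm:
  steps:
    - {"slide": [0, 0, 0], "angular": [0, 0, -7]}
    - {"slide": [0, 0, 0], "angular": [0, 0, 0]}
    - {"slide": [0, 0, 0], "angular": [0, 0, 0]}
    - {"slide": [0, 0, 0], "angular": [0, 0, 0]}
    - {"slide": [0, 0, 0], "angular": [0, 0, 0]}

```text
clock: 59.53
eef_pos: [0.4461, 0.0834, 0.2453]
tcp_rot: [-89.3, 89.7, 179.7]
force: [-0.4, 0.4, 0.3]
opening: 0.0309
```

```bash
python3 kf.py w31 0 0 0; python3 - <<'E'
from h import *
q=env.read_camera('scene'); save('s31',q['frame'],(220,120,480,320),3)
E
```

```text
59.5333 [0.44605449 0.08335837 0.24530212] -90.97586184821724 0.030922873774562196
```

View pics/w31.png

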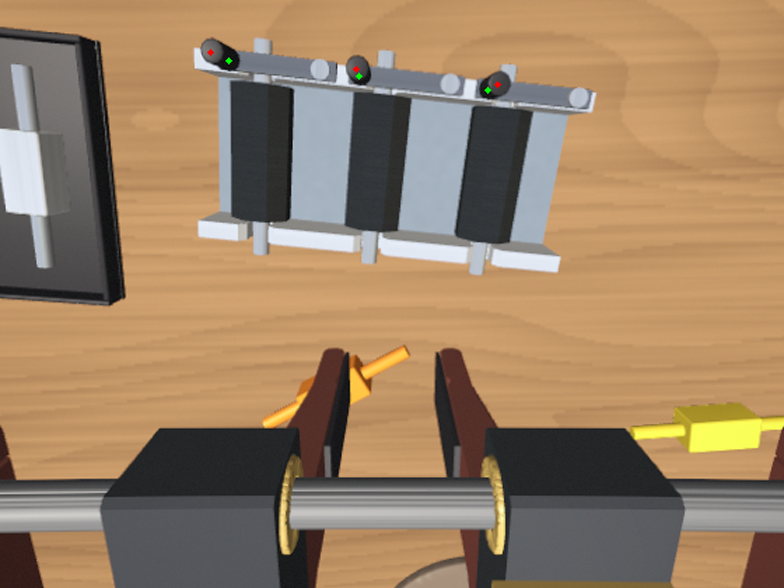

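View pics/s31.png

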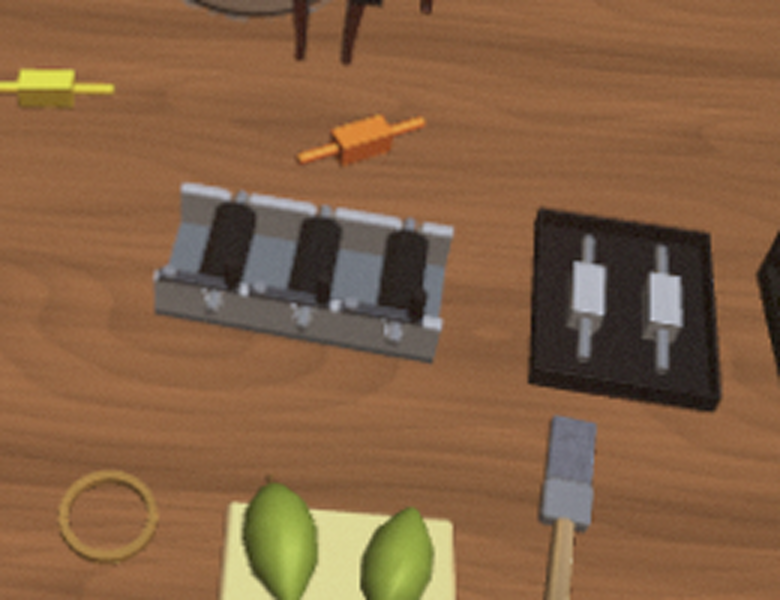

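```bash
python3 - <<'E'
from h import *
p=env.read_camera('top'); a=cv2.imread('pics/top0.png')[...,::-1].astype(int)
d=np.abs(a-p['frame'].astype(int)).max(2)
for n,(x,y) in dict(jar=(402,122),ring=(310,111),brush=(146,125),tray=(228,97),orange=(217,308),yellow=(373,331)).items(): print(n,d[y-25:y+25,x-28:x+28].mean().round(1))
print(env.sense()['clock'],env.sign_off())
E
```

```text
jar 7.1
ring 7.5
brush 7.2
tray 7.8
orange 78.3
yellow 7.3
the job is handed in; nothing more can be done
59.6833 None
```

I handed the job in at about 60 s of the 210 s allowed. Both blanking bars are in the bin, all three rollers are in the bed, and all three turnbuttons are shut.

- **Turnbuttons:** I swung all three out to about 1.4 rad before moving anything. At the end I closed each one against its stop with a 7–12 N push. In the last wrist picture their knobs sit on the computed shut positions.
- **Bars:** the bars from seat1 and seat3 lie flat side by side on the bin floor. I did not touch the orange and yellow look-alikes.
- **Rollers:** the third roller had been knocked about 14 cm, into the outline of the fruit crate on the right. I found it through the crate's slats and took it out without meeting any resistance. When I let go, all three rollers were within about 1 mm of the fully home height and resting on the slot floors. The last pictures show the axle ends down in both rails.
- **Bystanders:** compared with the first top picture, the jar, ring, brush and tray show only background noise. The orange look-alike's patch did change, because the arm was in front of it. The last scene picture shows it on the bench where I left it.

Two checks disagreed early on. One wrist picture was taken while the arm was still settling, which put the bed about 8 mm off, so I refitted from a settled one. After that the top and wrist cameras agreed to about 1–2 mm, and nothing failed in the final checks.

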